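# Caliper the pack of suitcase weights, then hang them for priming

### The arm

A 7-joint arm with a two-finger parallel gripper is mounted at the origin on the work surface. World frame = base frame: x ahead of the robot, y to its left, z up, the work surface at z = 0. Lengths are in m, angles in rad, forces in N, time in s.
With the tool pointing down it reaches from about 0.4 to 0.85 m from the base axis. Payload 4.5 kg.
Tool frame: the origin (TCP) lies midway between the tips of the shut fingers; the grasp point (between the pads) lies 19 mm behind it (ctrl.hold_point_z is the distance from the TCP to the grasp point, in m); z points along the fingers, y is the line along which they close (so a half turn about z gives the same grasp; the last joint's range is limited). The gripper opens to 85 mm and grips with 20 to 120 N. Pads are 22 mm wide; open, the fingers measure 114 mm over their backs; the gripper's body (76 mm by 85 mm) begins 54 mm behind the grasp point. The pads swing forward as they close: fully open they stand 13 mm farther back than shut.
Start: joints at [-1.288, 0.689, -0.195, 1.565, 0.157, 0.902, -0.215], TCP at [0.154, 0.606, 0.231] pointing down, gripper open.
Joint ranges: [-3.01, 3.01], [-0.46, 2.08], [-1.47, 1.51], [0.13, 2.56], [-1, 4.14], [0.04, 2.09], [-2.66, 2.66]. Speed limits (rad/s): [2.57, 2.57, 3.14, 3.14, 3.14, 3.14, 3.14].

### API

Orientations are given as a unit quaternion [w, x, y, z].
In Python, from station import ctrl gives the robot as it stands. The module is installed in compiled form; this text tells all that it offers.
- The arm moves only by the tool step_arm, never from a script. Its argument "motion" is a list that holds one entry, the list of rows, each a list of 7 numbers: the opening, from -1 (shut) to 1 (fully open), then the shift along the world's x, y, z in cm, then the turn, a rotation vector about the world's x, y, z in rad. In form: [[[fingers, dx, dy, dz, rx, ry, rz], ...]]. A call has exactly 5 rows; each row shifts and turns the commanded pose from where the row before left it; what a row does not reach is not made up. A row lasts 1/12 s, in which the tool goes at most 41.7 mm and 7.16 degrees, less where a joint would pass 70% of its speed; a pose out of reach is approached as far as the arm can. A call is refused whole if a number of a shift passes 4.17 or a number of a turn 0.125, either way. A call with a gripper value outside its range is refused whole. The fingers move at their own pace and stop on an object; the grip force is fixed at half the most. Time passes only in rows, so rows that do not move let the fingers close, or fill a call up. It gives the time, the measured TCP pose, the force, the opening and the grip force at its end, in the units of the state.
- ctrl.get_obs(): the state, without advancing time (a new reading comes with each control period).
- ctrl.read_camera(name): name is "scene" or "top" or "wrist"; returns the picture (400x640x3 uint8, red, green, blue); there is no depth.
- ctrl.camera_params(name): a dict with "mtx" (3x3 intrinsics, pixels), "k1" (the pictures are not rectified: a ray, as slopes to the right and down, at radius r is drawn at 1 + k1 r^2 times it, then the intrinsics apply), "cam_to_world" (4x4, takes a point from camera to world coordinates). Camera axes: x right, y up, looking along -z (the intrinsics and any distortion apply to the point x, -y, -z); pixel columns grow to the right and rows downward; lengths in m; the calibration is good to about 2 mm. A picture is of the moment at which its call begins: read the wrist's pose just before it. camera_params takes no time and is no camera call; for the wrist camera it gives the pose at the moment of the call.
- ctrl.job_done(): hands the job in; it is judged then, once.
The state is a dict: "time_s": time; "qpos": joint angles; "qvel": joint speeds; "effort": joint torques, N m; "eef_pos": TCP position; "tcp_rot": TCP orientation; "contact_force": force on the tool from outside, world axes, zero at the start; "ft_torque": the same for the moment, N m; "grip_width": opening from 0.0 (shut) to 1.0 (fully open); "finger_force": force on a finger pad.
Only numpy, scipy, OpenCV 4.12 (cv2) and the standard library are available. Lean on these libraries where they do the work, as an engineer would, in place of code of your own. Each camera call takes 0.05 s, during which the arm holds its last target. There are 200 camera calls.

### The job

Stand all the model tractor's suitcase weights that are on the desk upright, side by side and square, on the bench caliper's plate between its jaws, and gently slide the jaw shut until both jaws bear firmly on the whole pack. Then back the jaw off while the weights still stand there, hang every weight by its handle on the hook's prong ready for priming, and leave the empty caliper slid fully shut. Leave the other things on the desk alone.

Things in the scene. Friction and masses are not known exactly. Their poses are not given: they have to be found in the camera images.
- weight1: suitcase weight of a model tractor, bare cast aluminium, 0.3 kg: a slab 90 mm long (its x), 36 mm thick (its y), 34 mm high, with a rigid loop handle on top in the same plane; 70 mm high overall, standing upright on its 90 x 36 mm foot. Origin at the centre of the underside, z up. Two to four weights are there; the others are absent
- weight2: suitcase weight of a model tractor, bare cast aluminium, 0.3 kg; the same as weight1
- weight3: suitcase weight of a model tractor, bare cast aluminium, 0.3 kg; the same as weight1
- weight4: suitcase weight of a model tractor, bare cast aluminium, 0.3 kg; the same as weight1
- weight1_eye (a point): centre of the underside of the handle's bar, 60 mm above the weight's origin. Handle: two posts (10 mm wide along x) and a bar 10 mm high, 56 mm long outside, 12 mm thick; opening 36 mm wide, 26 mm high. Grip it from above across its two ends (56 mm, along x), fingertips above the slab's shoulders: faces and opening then stay clear
- weight2_eye (a point): centre of the underside of the handle's bar, 60 mm above the weight's origin
- weight3_eye (a point): centre of the underside of the handle's bar, 60 mm above the weight's origin
- weight4_eye (a point): centre of the underside of the handle's bar, 60 mm above the weight's origin
- caliper: bench caliper lying flat on a steel plate fixed to the desk (10 mm thick, x -80 to 80, y -165 to 245 mm), on which parts stand. Origin at the desk under the plate. Beam along y at x = 45 mm (34 to 56 mm). Jaw blades, 8 mm high, centred at z = 24 mm, reach from it to x = -40 mm. Nothing is higher than 45 mm. Weights with their x along its x, centred at x = -25 mm, fit and clear the beam
- fixed_jaw: the caliper's fixed jaw at the -y end; its frame is the caliper's
- slider (a joint): gap between the caliper's jaws in m: 0 shut, up to 0.20 as the slider goes to the caliper's +y. It slides with 1.5 N of friction and stays where it is left
- slider_grip (a point): point on top of the slider's black housing, 44 mm above the desk and 70 mm to +y of the moving jaw's face. The housing is 44 mm wide (along the caliper's x: pinch it across this, here, from above), 26 mm high and 100 mm long (from 5 to 105 mm beyond the moving face); the plate's top is 34 mm below this point
- fixed_face (a point): point on the fixed jaw's measuring face at caliper x = -25 mm, z = 24 mm; the face looks to the caliper's +y, the axes are the caliper's
- moving_face (a point): point on the moving jaw's measuring face, facing fixed_face; the blade is 14 mm wide along y and part of the slider; the face looks to the caliper's -y, the axes are the caliper's
- hook_stand: paint hook, fixed: foot (x -75 to 115, y -65 to 65 mm, 12 mm thick), 16 mm post at x = 100 mm, 140 mm high, and one level prong, an 8 mm round bar along x, axis at z = 121 mm, from the post to x = -85 mm, where its end turns up until x = -95 mm (top there 131 mm). Weights go on over the end, moving to +x; four fit behind one another. Origin at the desk under the foot
- tyre: bystander: loose black model tyre, 66 mm across, 26 mm high, lying flat; origin at its underside
- tyre_b: bystander: a second such tyre, at the back; origin at its underside
- tape_roll: bystander: roll of masking tape lying flat, 90 mm across, 20 mm high; origin at its underside
- pliers: bystander: pliers with blue handles lying flat, 175 mm long; origin at its underside
- screwdriver: bystander: screwdriver lying flat, 170 mm long; origin at its underside
- glue_bottle: bystander: yellow spike-nozzled glue bottle, 54 mm across, 142 mm high, at the back; origin at its underside
- paint_jar: bystander: white paint jar, 56 mm across, 65 mm high, at the back; origin at its underside
Things that resemble listed ones, but are neither listed nor needed, are in the scene too. Leave any red or turquoise look-alike of the weight4 alone. What is shaped like the weight1 but green is not meant.

How it is judged:
On the way, in this order (a step that is already met when the one before it is completed fails the run):
1. every weight stands upright on the caliper's plate between the jaws, faces square, and both jaws bear on the pack with more than 2 N (x of weight1 in the frame of caliper between -0.055 and 0.005 m and z of weight1 in the frame of caliper between 0.004 and 0.016 m and y of each of weight1, weight2, weight3, weight4 in the frame of fixed_face above 0.014 m and y of each of weight1, weight2, weight3, weight4 in the frame of moving_face below -0.014 m and angle between each of weight1, weight2, weight3, weight4's own z axis and vertical below 0.1 rad and angle between the y axis of each of weight1, weight2, weight3, weight4 and the y axis of caliper, either way round below 0.07 rad and x of weight2 in the frame of caliper between -0.055 and 0.005 m and z of weight2 in the frame of caliper between 0.004 and 0.016 m and x of weight3 in the frame of caliper between -0.055 and 0.005 m and z of weight3 in the frame of caliper between 0.004 and 0.016 m and x of weight4 in the frame of caliper between -0.055 and 0.005 m and z of weight4 in the frame of caliper between 0.004 and 0.016 m and (contact force between slider and weight1 above 2 N or contact force between slider and weight2 above 2 N or contact force between slider and weight3 above 2 N or contact force between slider and weight4 above 2 N) and (contact force between fixed_jaw and weight1 above 2 N or contact force between fixed_jaw and weight2 above 2 N or contact force between fixed_jaw and weight3 above 2 N or contact force between fixed_jaw and weight4 above 2 N)), for 0.1 s.
2. the sliding jaw is backed off at least 4 mm from the pack, the weights still standing between the jaws (x of weight1 in the frame of caliper between -0.055 and 0.005 m and z of weight1 in the frame of caliper between 0.004 and 0.016 m and angle between each of weight1, weight2, weight3, weight4's own z axis and vertical below 0.1 rad and y of each of weight1, weight2, weight3, weight4 in the frame of fixed_face above 0.014 m and y of each of weight1, weight2, weight3, weight4 in the frame of moving_face below -0.022 m and x of weight2 in the frame of caliper between -0.055 and 0.005 m and z of weight2 in the frame of caliper between 0.004 and 0.016 m and x of weight3 in the frame of caliper between -0.055 and 0.005 m and z of weight3 in the frame of caliper between 0.004 and 0.016 m and x of weight4 in the frame of caliper between -0.055 and 0.005 m and z of weight4 in the frame of caliper between 0.004 and 0.016 m), for 0.1 s.
At the end, for the whole second after the job is handed in: Every weight present hangs by its handle on the prong, the bar's underside resting on it (within 6 mm of its top, 14 mm of its middle line, between the turned-up end and the post), at rest (below 0.02 m/s) and hanging within 0.35 rad of upright; the caliper's jaws are shut to less than 4 mm (x of weight1_eye in the frame of hook_stand between -0.088 and 0.092 m and y of weight1_eye in the frame of hook_stand between -0.014 and 0.014 m and z of weight1_eye in the frame of hook_stand between 0.119 and 0.131 m and linear speed of each of weight1, weight2, weight3, weight4 below 0.02 m/s and angle between each of weight1, weight2, weight3, weight4's own z axis and vertical below 0.35 rad and x of weight2_eye in the frame of hook_stand between -0.088 and 0.092 m and y of weight2_eye in the frame of hook_stand between -0.014 and 0.014 m and z of weight2_eye in the frame of hook_stand between 0.119 and 0.131 m and x of weight3_eye in the frame of hook_stand between -0.088 and 0.092 m and y of weight3_eye in the frame of hook_stand between -0.014 and 0.014 m and z of weight3_eye in the frame of hook_stand between 0.119 and 0.131 m and x of weight4_eye in the frame of hook_stand between -0.088 and 0.092 m and y of weight4_eye in the frame of hook_stand between -0.014 and 0.014 m and z of weight4_eye in the frame of hook_stand between 0.119 and 0.131 m and value of joint slider below 0.004 m); the robot touches nothing.
It fails at once if the sliding jaw presses on a weight with more than 45 N (contact force between slider and weight1 above 45 N or contact force between slider and weight2 above 45 N or contact force between slider and weight3 above 45 N or contact force between slider and weight4 above 45 N).
It fails at once if another thing on the desk is moved more than 50 mm (distance of any of tyre, tyre_b, tape_roll, pliers, screwdriver, glue_bottle, paint_jar from where it was at the start of the episode above 0.05 m).
Of weight1, weight2, weight3, weight4 only 2 to 4 are there at a start; the rules pass over those that are not, and their reading is None.
At some moment in a run one of weight1, weight2, weight3, weight4 may be knocked a few centimetres aside while the robot is not near it.
It also fails if it takes over 210 s, if anything falls off the work surface, if the arm or the gripper's body presses on something with over 40 N, if the wrist force passes 120 N, or if a joint passes its speed limit or range.

## Working session

There is one attempt and no reset: what is moved stays moved. The work goes in short steps, Python scripts to look and compute and a tool call to move; the robot and the scene stay as the last step left them, time stands still between calls to the robot, and variables do not carry over. Pictures are saved under pics/ and viewed, at most 14 in all, crops included, and the job is handed in when it is done.

Besides the shell and the picture viewer there is one more tool, called after "Request:" by a JSON object that holds its "method" and its "body", one argument or row to a line. step_arm: Moves the arm, as the interface text tells. Its arguments: {"type":"object","properties":{"motion":{"type":"array","items":{"type":"array","items":{"type":"array","items":{"type":"number"}}}}},"required":["motion"]}

```bash
mkdir -p pics
cat > h.py <<'E'
import numpy as np, cv2
from station import ctrl
def cam(n):
    p=ctrl.camera_params(n); return np.array(p['mtx']),p['k1'],np.array(p['cam_to_world'])
def proj(P,c):
    K,k1,T=c; P=np.atleast_2d(P); q=(P-T[:3,3])@T[:3,:3]; s=np.c_[q[:,0]/-q[:,2],-q[:,1]/-q[:,2]]
    s=s*(1+k1*(s**2).sum(1,keepdims=True)); return s*[K[0,0],K[1,1]]+[K[0,2],K[1,2]]
def ray(u,c):
    K,k1,T=c; u=np.atleast_2d(np.float64(u)); d=(u-[K[0,2],K[1,2]])/[K[0,0],K[1,1]]; s=d.copy()
    for _ in range(30): s=d/(1+k1*(s**2).sum(1,keepdims=True))
    v=np.c_[s[:,0],-s[:,1],-np.ones(len(s))]@T[:3,:3].T
    return T[:3,3],v
def onz(u,z,c):
    o,v=ray(u,c); return o+v*((z-o[2])/v[:,2:3])
def tri(u1,c1,u2,c2):
    o1,v1=ray(u1,c1);o2,v2=ray(u2,c2);out=[]
    for a,b in zip(v1,v2):
        t=np.linalg.lstsq(np.c_[a,-b],o2-o1,rcond=None)[0]; out.append(np.r_[(o1+a*t[0]+o2+b*t[1])/2,np.linalg.norm(o1+a*t[0]-o2-b*t[1])])
    return np.array(out)
def snap(n,f=None):
    c=cam(n); im=ctrl.read_camera(n)[:,:,::-1].copy()
    if f: cv2.imwrite('pics/'+f,im)
    return im,c
E
python3 - <<'E'
from h import *
np.set_printoptions(precision=3,suppress=True)
for n in('scene','top'):
    im,c=snap(n,n+'.png'); print(n,c[0].tolist(),c[1],c[2][:3].tolist())
    cv2.imwrite('pics/%s_v.png'%n,cv2.resize(im,(800,500),interpolation=cv2.INTER_CUBIC))
print(ctrl.get_obs(),ctrl.hold_point_z)
E
```

```text
scene [[414.111651501321, 0.0, 312.3062240622151], [0.0, 414.111651501321, 206.92902064870677], [0.0, 0.0, 1.0]] 0.03548906616560171 [[0.6820606027327005, -0.4683711286279037, 0.5616242694789186, 1.2245162660485605], [0.7312157019719091, 0.42543391540002234, -0.5332256378093, -0.49204908580975787], [0.010813481845981986, 0.774360684368228, 0.6326520363636998, 0.7933564111975977]]
top [[505.903012372164, 0.0, 315.5007470778821], [0.0, 505.903012372164, 189.2833623607482], [0.0, 0.0, 1.0]] -0.13410394917752816 [[-0.0009426427184828578, 0.9879573591000284, -0.15472352123967037, 0.3397432594725018], [-0.9999972221238815, -0.0005970297502757843, 0.0022801973592951135, 0.12251245028014486], [0.0021603632160685344, 0.15472524084833325, 0.9879551774626215, 1.530085789839007]]
{'time_s': 0.1, 'qpos': array([-1.288,  0.69 , -0.195,  1.566,  0.157,  0.903, -0.215]), 'qvel': array([ 0.002, -0.001, -0.   , -0.003, -0.001, -0.001,  0.001]), 'effort': array([ -0.004, -54.061,  -1.271, -15.899,   0.009,   0.004,  -0.   ]), 'eef_pos': array([0.154, 0.605, 0.231]), 'tcp_rot': array([-0.   ,  0.124,  0.992, -0.001]), 'contact_force': array([0.185, 0.174, 0.535]), 'ft_torque': array([ 0.004, -0.007, -0.009]), 'finger_force': 0.0, 'grip_width': 1.0024993113636995} 0.0187
```

View pics/scene_v.png

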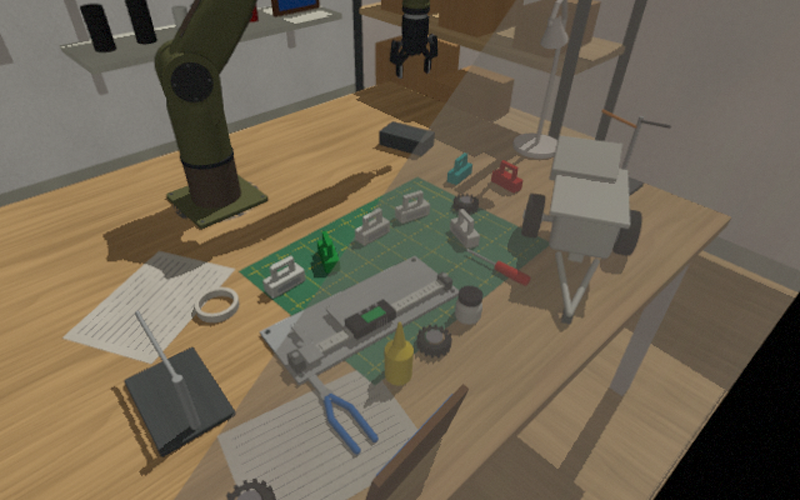

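View pics/top_v.png

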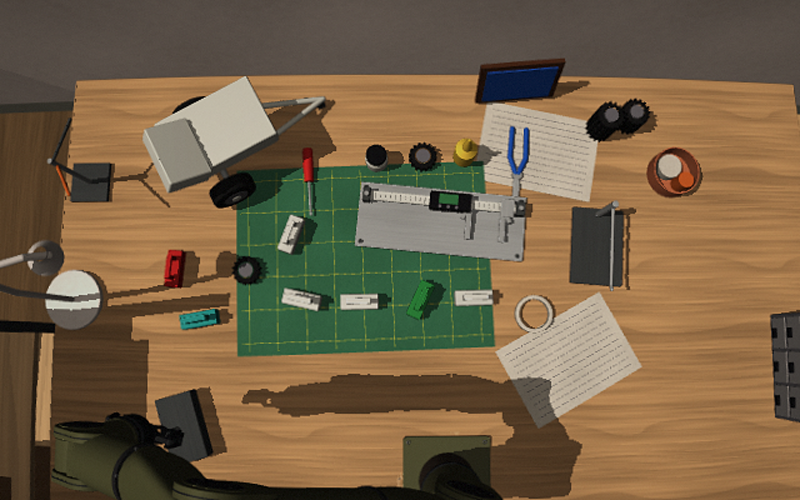

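Bare aluminium weights in the enlarged top view are at (292,233), (301,299), (359,301) and (473,297). Not meant: green at (423,299), red at (174,268), turquoise at (199,319). Next I'll segment and fit the four in both views and confirm them in an enlarged crop.

```bash
cat > fit.py <<'E'
from h import *
from scipy.optimize import minimize
def box(x0,x1,y0,y1,z0,z1): return np.array([[x,y,z] for x in(x0,x1) for y in(y0,y1) for z in(z0,z1)])
W=[box(-.045,.045,-.018,.018,0,.034),box(-.028,-.018,-.006,.006,.034,.07),box(.018,.028,-.006,.006,.034,.07),box(-.028,.028,-.006,.006,.06,.07)]
def pose(P,p): 
    c,s=np.cos(p[2]),np.sin(p[2]); R=np.array([[c,-s,0],[s,c,0],[0,0,1]]); return P@R.T+[p[0],p[1],p[3] if len(p)>3 else 0]
S=4
def sil(p,c,shape=(400,640)):
    m=np.zeros((shape[0]*S,shape[1]*S),np.uint8)
    for b in W:
        h=cv2.convexHull(np.round((proj(pose(b,p),c)+.5)*S).astype(np.int32)); cv2.fillConvexPoly(m,h,255)
    return m
def grey(im):
    h=cv2.cvtColor(im,cv2.COLOR_BGR2HSV).astype(int); return ((h[...,1]<70)&(h[...,2]>55)).astype(np.uint8)*255
def loss(p,views):
    L=0
    for mask,c in views:
        px=proj([p[0],p[1],.035],c)[0]; x,y=int(px[0]),int(px[1]); r=45
        x0,y0,x1,y1=max(x-r,0),max(y-r,0),min(x+r,640),min(y+r,400)
        K=c[0].copy(); K[0,2]-=x0; K[1,2]-=y0
        s=sil(p,(K,c[1],c[2]),(y1-y0,x1-x0)); s=cv2.resize(s,(x1-x0,y1-y0),interpolation=cv2.INTER_AREA)/255.
        g=mask[y0:y1,x0:x1]/255.; near=cv2.dilate((s>0).astype(np.uint8),np.ones((9,9)))
        L+=(np.abs(s-g)*near).sum()/s.sum()
    return L
def fitw(xy,views,z=False,yaws=np.arange(0,np.pi,np.pi/9)):
    best=None
    for yw in yaws:
        p0=np.r_[xy,yw]; sx=np.vstack([p0,p0+[.012,0,0],p0+[0,.012,0],p0+[0,0,.25]])
        r=minimize(loss,p0,args=(views,),method='Nelder-Mead',options=dict(initial_simplex=sx,xatol=1e-4,fatol=1e-4,maxfev=150))
        if best is None or r.fun<best.fun: best=r
    if z:
        p0=np.r_[best.x,0]; sx=np.vstack([p0]+[p0+d for d in np.diag([.005,.005,.1,.008])])
        best=minimize(loss,p0,args=(views,),method='Nelder-Mead',options=dict(initial_simplex=sx,xatol=1e-4,fatol=1e-4,maxfev=250))
    return best
E
cat > s1.py <<'E'
from fit import *
np.set_printoptions(precision=4,suppress=True)
ct,cs=cam('top'),cam('scene'); t=cv2.imread('pics/top.png'); s=cv2.imread('pics/scene.png')
v=[(grey(t),ct),(grey(s),cs)]
for px in[(292,233),(301,299),(359,301),(473,297)]:
    xy=onz(np.array(px)*.8,.04,ct)[0,:2]; r=fitw(xy,v,True); print(xy,r.x,round(r.fun,3))
    for im,c in((t,ct),(s,cs)):
        m=cv2.resize(sil(r.x,c),(640,400),interpolation=cv2.INTER_AREA); e=cv2.morphologyEx((m>127).astype(np.uint8),cv2.MORPH_GRADIENT,np.ones((2,2))); im[e>0]=(0,0,255)
def crop(im,x0,x1,y0,y1,k,f): cv2.imwrite(f,cv2.resize(im[y0:y1,x0:x1],None,fx=k,fy=k,interpolation=cv2.INTER_CUBIC))
crop(t,190,410,170,260,3.6,'pics/w_top.png')
crop(cv2.imread('pics/top.png'),275,505,130,240,3.4,'pics/c_top.png')
crop(s,90,375,195,385,2.8,'pics/c_sc.png')
E
python3 s1.py
```

```text
[0.582  0.3642] [0.5841 0.374  2.8662 0.0008] 1.264
[0.4243 0.3394] [0.426  0.3443 1.3416 0.0011] 1.142
[0.4199 0.2024] [0.4204 0.2048 1.5722 0.0028] 0.722
[ 0.4288 -0.0662] [ 0.4296 -0.0668  1.5949  0.0013] 0.113
```

View pics/w_top.png

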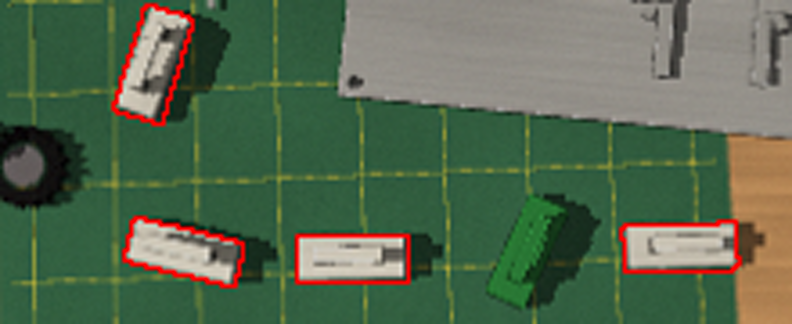

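View pics/c_top.png

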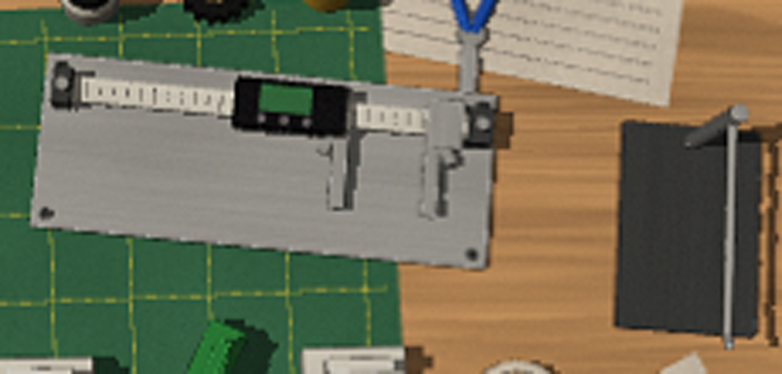

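View pics/c_sc.png

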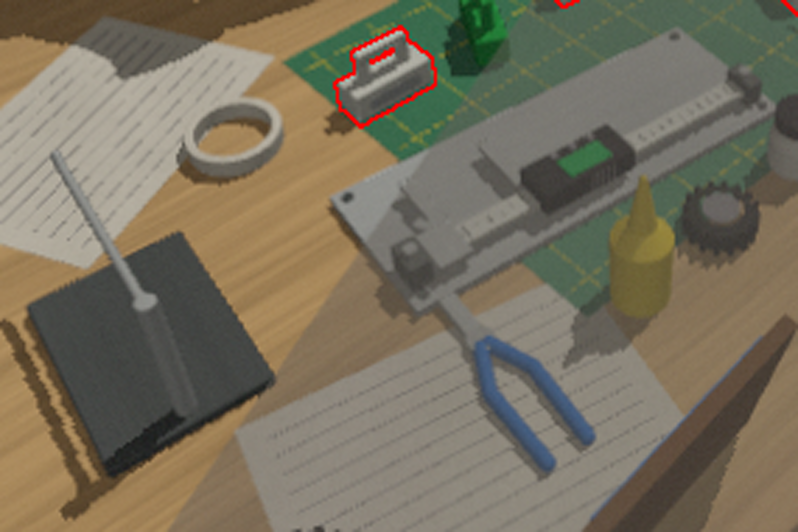

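```bash
cat > s2.py <<'E'
from fit import *
np.set_printoptions(precision=4,suppress=True)
ct,cs=cam('top'),cam('scene'); t=cv2.imread('pics/top.png'); s=cv2.imread('pics/scene.png')
T=lambda a:(np.array(a)+.5)/3.4+[275,130]-.5
C=lambda a:(np.array(a)+.5)/2.8+[90,195]-.5
from scipy.optimize import least_squares
def rig(model,tp,sp,mt,ms,p0):
    def f(p): return np.r_[(proj(pose(model[mt],p),ct)-tp).ravel(),(proj(pose(model[ms],p),cs)-sp).ravel()]
    r=least_squares(f,p0,loss='soft_l1'); print('pose',r.x,'res',f(r.x)); return r.x
tp=T([(50,55),(32,226),(486,268),(497,97)]); sp=C([(771,103),(675,32),(332,198),(415,311)])
print(tri(tp,ct,sp,cs))
M=np.array([[.08,.245,.01],[-.08,.245,.01],[-.08,-.165,.01],[.08,-.165,.01]])
cal=rig(M,tp,sp,[0,1,2,3],[0,1,2,3],np.r_[onz(tp,.01,ct)[:,:2].mean(0),-.1,0])
for nm,px in(('mov',(352,165)),('fix',(424,190)),('housL',(233,100)),('housR',(348,110))):
    w=onz(T([px]),.028 if nm in('mov','fix') else .04,ct)[0]; print(nm,w,((w-[cal[0],cal[1],0])[:2]@np.array([[np.cos(cal[2]),-np.sin(cal[2])],[np.sin(cal[2]),np.cos(cal[2])]])))
# hook: foot corners + prong tip + post top
H=np.array([[.115,.065,.012],[-.075,.065,.012],[-.075,-.065,.012],[-.09,0,.131],[.1,0,.14],[.115,-.065,.012]])
tp=T([(622,120),(615,326),(757,336),(728,345),(738,112)]);sp=C([(272,378),(180,233),(30,305),(55,153),(146,297),(110,470)])
print(tri(tp,ct,sp[:5],cs))
rig(H,tp,sp,[0,1,2,3,4],[0,1,2,3,4,5],np.r_[onz(tp[:3],.012,ct)[:,:2].mean(0),-.05,0])
hs=cv2.cvtColor(s,cv2.COLOR_BGR2HSV); ht=cv2.cvtColor(t,cv2.COLOR_BGR2HSV)
# weights in shaded scene view
for p in([.5841,.374,2.8662],[.426,.3443,1.3416],[.4204,.2048,1.5722],[.4296,-.0668,1.5949]):
    u=proj(pose(np.array([[.035,0,.034],[0,0.006,.065]]),p),cs).astype(int); print([hs[y,x].tolist() for x,y in u])
    for sat in (40,70,100):
        m=((hs[...,1]<sat)&(hs[...,2]>40)).astype(np.uint8)*255
        r=fitw(p[:2],[(m,cs),(grey(t),ct)],True,[p[2]]); print(sat,r.x,round(r.fun,3),round(loss(r.x,[(grey(t),ct)]),3))
E
python3 s2.py
```

```text
[[ 0.7116  0.1987  0.016   0.0015]
 [ 0.5584  0.2157  0.0046  0.0022]
 [ 0.5202 -0.1889  0.009   0.0063]
 [ 0.6759 -0.2054  0.0099  0.0033]]
pose [ 0.6127 -0.0343 -0.092  -0.0005] res [-0.8794 -0.3406 -0.8333  0.4593 -0.1136  0.2423 -0.3329 -0.6625  1.8042
  1.6716 -0.6396 -1.8293 -2.6236 -0.0758 -0.5887  0.6703]
mov [ 0.6089 -0.0705  0.028 ] [-0.0005 -0.0364]
fix [ 0.5863 -0.1343  0.028 ] [-0.0171 -0.102 ]
housL [0.6652 0.0356 0.04  ] [0.0459 0.0744]
housR [ 0.6562 -0.0664  0.04  ] [ 0.0463 -0.028 ]
[[ 0.654  -0.3218  0.0097  0.    ]
 [ 0.4666 -0.3063  0.0081  0.0027]
 [ 0.4573 -0.4334  0.0113  0.0081]
 [ 0.4399 -0.3679  0.129   0.0018]
 [ 0.6342 -0.3818  0.1428  0.0026]]
pose [ 0.5348 -0.3747 -0.0745 -0.0001] res [-0.8623 -0.2387 -0.686   0.3072 -1.0229  0.215  -0.1169 -1.983  -0.6554
 -0.0604  1.278  -1.4241 -0.5147 -1.8436 -2.7082 -0.448   0.173   0.6403
 -0.4962  1.1795 -1.3648  0.7644]
[[15, 24, 107], [21, 27, 95]]
40 [0.5835 0.3723 2.8356 0.0001] 0.622 0.183
70 [0.5835 0.3739 2.8734 0.0014] 1.266 0.186
100 [0.5839 0.3743 2.8602 0.0006] 1.296 0.18
[[20, 24, 127], [28, 22, 140]]
40 [0.4261 0.3429 1.3497 0.0025] 0.184 0.081
70 [0.4261 0.3442 1.339  0.0002] 1.147 0.08
100 [0.426  0.3443 1.341  0.0011] 1.177 0.083
[[25, 25, 110], [60, 41, 131]]
40 [0.4208 0.204  1.5735 0.0013] 0.136 0.006
70 [0.4205 0.2038 1.5758 0.0032] 0.716 0.006
100 [0.4205 0.2042 1.5562 0.0028] 0.799 0.03
[[25, 19, 147], [42, 25, 155]]
40 [ 0.4295 -0.0675  1.5966  0.0016] 0.141 0.055
70 [ 0.4295 -0.0667  1.5983  0.0013] 0.113 0.056
100 [ 0.4296 -0.0673  1.5931  0.0022] 0.212 0.057
```

The picture fits are good: four bare weights stand upright, red outlines matching their feet. The caliper is at (0.613,-0.034) with yaw -0.092 and a gap of about 67 mm. The hook is at (0.535,-0.375) with yaw -0.075. First I move over the slider.

Request:
{"method": "step_arm", "body": {
  "motion": [
    [[1,2.53,-3.03,0,0,0,-0.0707],[1,2.53,-3.03,0,0,0,-0.0707],[1,2.53,-3.03,0,0,0,-0.0707],[1,2.53,-3.03,0,0,0,-0.0707],[1,2.53,-3.03,0,0,0,-0.0707]]
  ]
}}

```text
time_s: 0.52
eef_pos: [0.2812, 0.4525, 0.2311]
tcp_rot: [0.0, 0.298, 0.955, -0.0]
contact_force: [0.5, 0.5, -0.1]
grip_width: 0.998
finger_force: 0.0
```

Request:
{"method": "step_arm", "body": {
  "motion": [
    [[1,2.53,-3.03,0,0,0,-0.0707],[1,2.53,-3.03,0,0,0,-0.0707],[1,2.53,-3.03,0,0,0,-0.0707],[1,2.53,-3.03,0,0,0,-0.0707],[1,2.53,-3.03,0,0,0,-0.0707]]
  ]
}}

```text
time_s: 0.93
eef_pos: [0.4076, 0.301, 0.2312]
tcp_rot: [-0.0, 0.461, 0.887, -0.0]
contact_force: [0.9, 0.4, -0.1]
grip_width: 1.003
finger_force: 0.0
```

Request:
{"method": "step_arm", "body": {
  "motion": [
    [[1,2.53,-3.03,0,0,0,-0.0707],[1,2.53,-3.03,0,0,0,-0.0707],[1,2.53,-3.03,0,0,0,-0.0707],[1,2.53,-3.03,0,0,0,-0.0707],[1,2.53,-3.03,0,0,0,-0.0707]]
  ]
}}

```text
time_s: 1.35
eef_pos: [0.5341, 0.1495, 0.2311]
tcp_rot: [-0.0, 0.61, 0.792, -0.0]
contact_force: [-0.4, 1.0, 0.4]
grip_width: 1.0
finger_force: 0.0
```

Request:
{"method": "step_arm", "body": {
  "motion": [
    [[1,2.53,-3.03,0,0,0,-0.0707],[1,2.53,-3.03,0,0,0,-0.0707],[1,2.53,-3.03,0,0,0,-0.0707],[1,2.53,-3.03,0,0,0,-0.0707],[1,2.53,-3.03,0,0,0,-0.0707]]
  ]
}}

```text
time_s: 1.77
eef_pos: [0.6605, -0.0018, 0.2309]
tcp_rot: [-0.0, 0.74, 0.673, -0.0]
contact_force: [0.7, -0.2, -0.2]
grip_width: 1.004
finger_force: 0.0
```

```bash
cat >> h.py <<'E'
from scipy.spatial.transform import Rotation as Rn
def wrap(a): return (a+np.pi/2)%np.pi-np.pi/2
def st(tgt=None,yaw=None):
    o=ctrl.get_obs(); q=o['tcp_rot']; R=Rn.from_quat([q[1],q[2],q[3],q[0]]).as_matrix(); y=np.arctan2(R[1,1],R[0,1])
    print('t%.2f'%o['time_s'],'tcp',np.round(o['eef_pos'],4),'yaw %.4f'%y,'tilt',np.round(R[:2,2],3),'F',np.round(o['contact_force'],1),'gw %.3f ff %.1f q'%(o['grip_width'],o['finger_force']),np.round(o['qpos'],2))
    if tgt is not None: print('delta cm',np.round((np.array(tgt)-o['eef_pos'])*100,2),'dyaw %.4f'%wrap((yaw if yaw is not None else y)-y))
CAL=[.6127,-.0343,-.092]; HK=[.5348,-.3747,-.0745]
def w2(f,x,y):
    c,s=np.cos(f[2]),np.sin(f[2]); return np.array([f[0]+c*x-s*y,f[1]+s*x+c*y])
E
python3 - <<'E'
from h import *
st([*w2(CAL,.045,.038),.022],CAL[2]); im,c=snap('wrist','wr1.png')
print([np.round(proj([[*w2(CAL,*p),.01]],c)[0]).tolist() for p in((.08,.245),(-.08,.245),(-.08,-.165),(.08,-.165))])
E
```

```text
t1.77 tcp [ 0.6605 -0.0018  0.2309] yaw -0.0954 tilt [-0.001  0.   ] F [ 0.7 -0.2 -0.2] gw 1.004 ff 0.0 q [-0.14  0.74  0.13  1.46 -0.11  0.95 -0.07]
delta cm [  0.05   0.12 -20.89] dyaw 0.0034
[[366.0, -63.0], [185.0, -62.0], [221.0, 339.0], [357.0, 339.0]]
```

View pics/wr1.png

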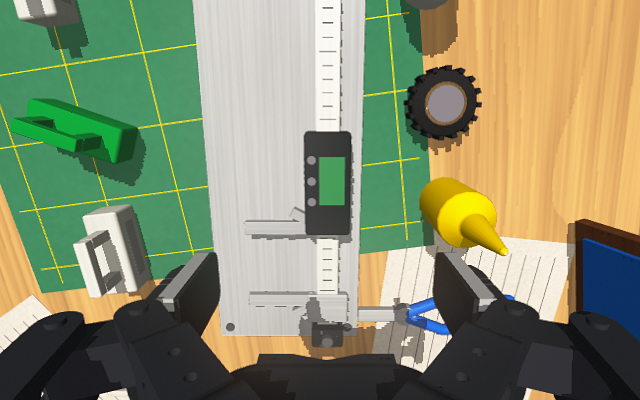

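The wrist view shows the caliper: fixed jaw's face at row ~293 and moving face at ~235. The glue bottle stands at about (460,215), the pliers' nose touches the plate at (400,315).

Run:
```python
from h import *
c=cam('wrist'); print(c[2][:3,3])
def cal(w):
    d=np.array(w)[:2]-CAL[:2]; a=CAL[2]; return np.round([d[0]*np.cos(a)+d[1]*np.sin(a),-d[0]*np.sin(a)+d[1]*np.cos(a)],4)
for n,px,z in(('fixL',(255,293),.028),('fixR',(320,292),.028),('movbot',(255,236),.02),('movtopedge',(255,221),.028),('hTL',(305,132),.044),('hTR',(350,132),.044),('hBL',(304,233),.044),('hBR',(349,235),.044),('bottleL',(418,190),.03),('bottleB',(450,246),.01),('jar',(430,5),.0),('plTL',(195,20),.01),('plBL',(220,336),.01),('plBR',(358,336),.01),('plR',(366,100),.01)):
    w=onz([px],z,c)[0]; print(n,np.round(w,4),cal(w))
```

```text
[0.67105913 0.05520636 0.37175581]
fixL [ 0.5757 -0.1363  0.028 ] [-0.0274 -0.105 ]
fixR [ 0.6454 -0.1428  0.028 ] [ 0.0425 -0.105 ]
movbot [ 0.5843 -0.0744  0.02  ] [-0.0246 -0.0426]
movtopedge [ 0.5889 -0.0554  0.028 ] [-0.0218 -0.0232]
hTL [0.6512 0.0288 0.044 ] [0.0325 0.0663]
hTR [0.6916 0.0244 0.044 ] [0.0732 0.0657]
hBL [ 0.6383 -0.0677  0.044 ] [ 0.0285 -0.0309]
hBR [ 0.6818 -0.0746  0.044 ] [ 0.0725 -0.0338]
bottleL [ 0.7542 -0.0404  0.03  ] [0.1415 0.0069]
bottleB [ 0.7916 -0.113   0.01  ] [ 0.1854 -0.062 ]
jar [0.7802 0.1303 0.    ] [0.1516 0.1793]
plTL [0.5605 0.1387 0.01  ] [-0.0679  0.1675]
plBL [ 0.5206 -0.198   0.01  ] [-0.0767 -0.1715]
plBR [ 0.682  -0.2159  0.01  ] [ 0.0857 -0.1745]
plR [0.712  0.0503 0.01  ] [0.0912 0.0934]
```

Request:
{"method": "step_arm", "body": {
  "motion": [
    [[1,0.04,-0.02,-2.3,0,0,0],[1,0.04,-0.02,-2.3,0,0,0],[1,0.04,-0.02,-2.3,0,0,0],[1,0.04,-0.02,-2.3,0,0,0],[1,0.04,-0.02,-2.3,0,0,0.003]]
  ]
}}

```text
time_s: 2.23
eef_pos: [0.6613, -0.001, 0.1148]
tcp_rot: [-0.0, 0.738, 0.675, -0.0]
contact_force: [0.3, -0.4, -0.6]
grip_width: 1.001
finger_force: 0.0
```

Request:
{"method": "step_arm", "body": {
  "motion": [
    [[1,0.04,-0.02,-2.3,0,0,0],[1,0.04,-0.02,-2.3,0,0,0],[1,0.04,-0.02,-2.3,0,0,0],[1,0.04,-0.02,-1.6,0,0,0],[1,0.04,-0.02,-0.7,0,0,0]]
  ]
}}

```text
time_s: 2.65
eef_pos: [0.6617, -0.0019, 0.0214]
tcp_rot: [-0.002, 0.738, 0.675, -0.002]
contact_force: [-0.2, -0.2, 0.6]
grip_width: 1.0
finger_force: 0.0
```

Request:
{"method": "step_arm", "body": {
  "motion": [
    [[-0.1,0,0,0,0,0,0],[-0.1,0,0,0,0,0,0],[-1,0,0,0,0,0,0],[-1,0,0,0,0,0,0],[-1,0,0,0,0,0,0]]
  ]
}}

```text
time_s: 3.07
eef_pos: [0.6615, -0.0019, 0.0259]
tcp_rot: [-0.002, 0.738, 0.675, -0.001]
contact_force: [-5.7, 0.6, 6.0]
grip_width: 0.499
finger_force: 62.6
```

Request:
{"method": "step_arm", "body": {
  "motion": [
    [[-1,0,0,0,0,0,0],[-1,0,0,0,0,0,0],[-1,0,0,0,0,0,0],[-1,0,0,0,0,0,0],[-1,0,0,0,0,0,0]]
  ]
}}

```text
time_s: 3.48
eef_pos: [0.6615, -0.0019, 0.0259]
tcp_rot: [-0.002, 0.738, 0.675, -0.001]
contact_force: [-6.8, 0.4, 5.3]
grip_width: 0.497
finger_force: 62.6
```

Request:
{"method": "step_arm", "body": {
  "motion": [
    [[-1,0.05,0.5,0,0,0,0],[-1,0.14,1.5,0,0,0,0],[-1,0.18,2.0,0,0,0,0],[-1,0.18,2.0,0,0,0,0],[-1,0.14,1.5,0,0,0,0]]
  ]
}}

```text
time_s: 3.9
eef_pos: [0.6688, 0.0737, 0.026]
tcp_rot: [-0.001, 0.738, 0.675, -0.001]
contact_force: [-5.6, -1.9, 6.6]
grip_width: 0.5
finger_force: 62.5
```

Request:
{"method": "step_arm", "body": {
  "motion": [
    [[-1,0.14,1.5,0,0,0,0],[-1,0.12,1.3,0,0,0,0],[-1,0.09,1.0,0,0,0,0],[-1,0.05,0.5,0,0,0,0],[-1,0,0,0,0,0,0]]
  ]
}}

```text
time_s: 4.32
eef_pos: [0.6731, 0.1185, 0.026]
tcp_rot: [-0.002, 0.738, 0.675, -0.0]
contact_force: [-5.4, 1.9, 4.5]
grip_width: 0.497
finger_force: 62.5
```

Run:
```python
from h import *
st()
```

```text
t4.32 tcp [0.6731 0.1185 0.026 ] yaw -0.0883 tilt [-0.003  0.002] F [-5.4  1.9  4.5] gw 0.497 ff 62.5 q [-0.3   1.03  0.12  1.5  -0.18  0.63 -0.18]
```

Request:
{"method": "step_arm", "body": {
  "motion": [
    [[1,0,0,0,0,0,0],[1,0,0,0,0,0,0],[1,0,0,0,0,0,0],[1,0,0,2.0,0,0,0],[1,0,0,3.5,0,0,0]]
  ]
}}

```text
time_s: 4.73
eef_pos: [0.672, 0.1149, 0.0763]
tcp_rot: [-0.002, 0.738, 0.675, -0.003]
contact_force: [0.8, 0.0, 0.0]
grip_width: 1.0
finger_force: 0.0
```

Request:
{"method": "step_arm", "body": {
  "motion": [
    [[1,0,0,3.5,0,0,0],[1,0,0,3.0,0,0,0],[1,-1.9,-1.4,1,0,0,-0.11],[1,-1.9,-1.4,0,0,0,-0.11],[1,-1.9,-1.4,0,0,0,-0.11]]
  ]
}}

```text
time_s: 5.15
eef_pos: [0.6187, 0.0729, 0.1563]
tcp_rot: [0.001, 0.84, 0.542, 0.002]
contact_force: [0.2, 0.3, 0.2]
grip_width: 1.003
finger_force: 0.0
```

Request:
{"method": "step_arm", "body": {
  "motion": [
    [[1,-1.9,-1.4,0,0,0,-0.11],[1,-1.9,-1.4,0,0,0,-0.11],[1,-1.9,-1.4,0,0,0,-0.11],[1,-1.9,-1.4,0,0,0,-0.11],[1,-1.9,-1.4,0,0,0,-0.11]]
  ]
}}

```text
time_s: 5.57
eef_pos: [0.5226, 0.0027, 0.155]
tcp_rot: [0.001, 0.956, 0.294, 0.001]
contact_force: [0.3, -0.8, 1.0]
grip_width: 1.0
finger_force: 0.0
```

Request:
{"method": "step_arm", "body": {
  "motion": [
    [[1,-1.9,-1.4,0,0,0,-0.11],[1,-1.9,-1.4,0,0,0,-0.11],[1,-1.9,-1.4,0,0,0,-0.11],[1,-1.9,-1.4,0,0,0,-0.11],[1,-1.5,-1.7,0,0,0,-0.11]]
  ]
}}

```text
time_s: 5.98
eef_pos: [0.4308, -0.0697, 0.1548]
tcp_rot: [-0.0, 1.0, 0.023, 0.0]
contact_force: [1.0, -1.1, -0.6]
grip_width: 1.0
finger_force: 0.0
```

```bash
cat > look.py <<'E'
from fit import *
import sys
G=[[.5835,.3735,2.86],[.426,.3435,1.345],[.4207,.204,1.574],[.4296,-.067,1.596]]
def wts(idx,G=G,cams=('top','scene')):
    t,ct=snap('top'); v=[(grey(t),ct)]; out=[]
    for i in idx:
        r=fitw(G[i][:2],v,False,[G[i][2]]); print(i,np.round(r.x,4),'loss %.3f'%r.fun); out.append(r.x)
    return out,t
E
python3 - <<'E'
from look import *
st([.4296,-.067,.040],1.596)
im,c=snap('wrist'); m=((cv2.cvtColor(im,cv2.COLOR_BGR2HSV)[...,1]<40)&(im[...,1]>90)).astype(np.uint8)*255
r=fitw([.4296,-.067],[(m,c)],False,[1.596]); print('wrist fit',r.x,r.fun)
e=cv2.resize(sil(r.x,c),(640,400)); e=cv2.morphologyEx((e>127).astype(np.uint8),cv2.MORPH_GRADIENT,np.ones((2,2))); im[e>0]=(0,0,255); cv2.imwrite('pics/wr2.png',im)
E
```

```text
t5.98 tcp [ 0.4308 -0.0697  0.1548] yaw -1.5240 tilt [0.001 0.   ] F [ 1.  -1.1 -0.6] gw 1.000 ff 0.0 q [-0.19  0.64  0.4   2.21 -0.63  0.4  -0.8 ]
delta cm [ -0.12   0.27 -11.48] dyaw -0.0215
wrist fit [ 0.42948912 -0.06589743  1.60426666] 0.08221218196661638
```

View pics/wr2.png

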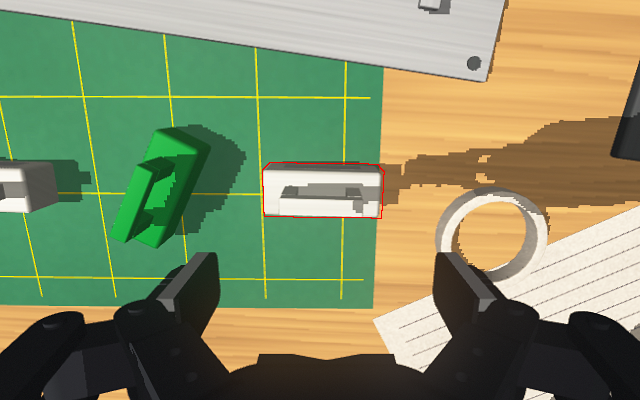

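Request:
{"method": "step_arm", "body": {
  "motion": [
    [[1,-0.03,0.07,-2.3,0,0,-0.005],[1,-0.03,0.07,-2.3,0,0,-0.005],[1,-0.03,0.07,-2.3,0,0,-0.005],[1,-0.03,0.07,-2.3,0,0,-0.005],[1,0,0.04,-2.3,0,0,-0.004]]
  ]
}}

```text
time_s: 6.45
eef_pos: [0.4319, -0.066, 0.0392]
tcp_rot: [-0.001, 1.0, 0.014, 0.0]
contact_force: [14.0, -21.9, -1.6]
grip_width: 0.999
finger_force: 0.0
```

Request:
{"method": "step_arm", "body": {
  "motion": [
    [[1,0,0,0,0,0,0],[-1,0,0,0,0,0,0],[-1,0,0,0,0,0,0],[-1,0,0,0,0,0,0],[-1,0,0,0,0,0,0]]
  ]
}}

```text
time_s: 6.87
eef_pos: [0.4324, -0.0668, 0.0414]
tcp_rot: [0.001, 1.0, 0.014, 0.001]
contact_force: [0.2, -1.5, 6.1]
grip_width: 0.641
finger_force: 64.4
```

Request:
{"method": "step_arm", "body": {
  "motion": [
    [[-1,0,0,0,0,0,0],[-1,0,0,0,0,0,0],[-1,0,0,2,0,0,0],[-1,0,0,3,0,0,0],[-1,0,0,3,0,0,0]]
  ]
}}

```text
time_s: 7.28
eef_pos: [0.4308, -0.066, 0.1213]
tcp_rot: [-0.0, 1.0, 0.014, -0.001]
contact_force: [1.7, -0.4, -3.7]
grip_width: 0.64
finger_force: 65.1
```

Run:
```python
from h import *
st([*w2(CAL,-.025,-.078),.052],CAL[2])
```

```text
t7.28 tcp [ 0.4308 -0.066   0.1213] yaw -1.5431 tilt [-0.001  0.   ] F [ 1.7 -0.4 -3.7] gw 0.640 ff 65.1 q [-0.17  0.71  0.36  2.24 -0.79  0.33 -0.67]
delta cm [14.99 -4.37 -6.93] dyaw 1.4511
```

Request:
{"method": "step_arm", "body": {
  "motion": [
    [[-1,1.0,-0.29,0,0,0,0.0967],[-1,1.0,-0.29,0,0,0,0.0967],[-1,1.0,-0.29,0,0,0,0.0967],[-1,1.0,-0.29,0,0,0,0.0967],[-1,1.0,-0.29,0,0,0,0.0967]]
  ]
}}

```text
time_s: 7.7
eef_pos: [0.4817, -0.0806, 0.1208]
tcp_rot: [0.001, 0.967, 0.256, 0.0]
contact_force: [-1.4, -0.1, -2.7]
grip_width: 0.637
finger_force: 65.3
```

Request:
{"method": "step_arm", "body": {
  "motion": [
    [[-1,1.0,-0.29,0,0,0,0.0967],[-1,1.0,-0.29,0,0,0,0.0967],[-1,1.0,-0.29,0,0,0,0.0967],[-1,1.0,-0.29,0,0,0,0.0967],[-1,1.0,-0.29,0,0,0,0.0967]]
  ]
}}

```text
time_s: 8.12
eef_pos: [0.5315, -0.0952, 0.1206]
tcp_rot: [0.001, 0.878, 0.48, -0.0]
contact_force: [0.3, 1.7, -2.6]
grip_width: 0.638
finger_force: 65.3
```

Request:
{"method": "step_arm", "body": {
  "motion": [
    [[-1,1.0,-0.29,0,0,0,0.0967],[-1,1.0,-0.29,0,0,0,0.0967],[-1,1.0,-0.29,0,0,0,0.0967],[-1,1.0,-0.29,0,0,0,0.0967],[-1,1.0,-0.29,0,0,0,0.0967]]
  ]
}}

```text
time_s: 8.53
eef_pos: [0.5814, -0.1098, 0.1205]
tcp_rot: [0.001, 0.737, 0.676, -0.001]
contact_force: [0.8, 0.2, -2.7]
grip_width: 0.644
finger_force: 65.3
```

Run:
```python
from h import *
st([*w2(CAL,-.025,-.078),.052],CAL[2])
snap('top','top2.png'); im,c=snap('wrist')
im2=cv2.imread('pics/top2.png')[140:215,280:430]
im2=cv2.resize(im2,None,fx=4.2,fy=4.2,interpolation=cv2.INTER_CUBIC)
cv2.imwrite('pics/cmp2.png',np.vstack([cv2.resize(im[110:],(640,290))[:290],np.pad(im2,((0,0),(0,10),(0,0)))[:310,:640]]))
```

```text
t8.53 tcp [ 0.5814 -0.1098  0.1205] yaw -0.0872 tilt [ 0.    -0.003] F [ 0.8  0.2 -2.7] gw 0.644 ff 65.3 q [ 0.04  0.8   0.12  1.77 -0.15  0.58  0.16]
delta cm [-0.07  0.01 -6.85] dyaw -0.0048
```

View pics/cmp2.png

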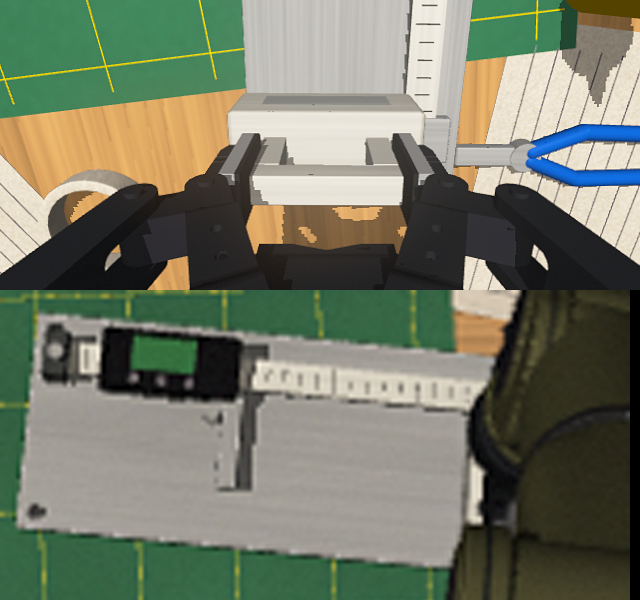

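Request:
{"method": "step_arm", "body": {
  "motion": [
    [[-1,-0.03,0,-2.0,0,0,-0.002],[-1,-0.04,0,-2.0,0,0,-0.002],[-1,0,0,-1.5,0,0,0],[-1,0,0,-0.9,0,0,0],[-1,0,0,-0.4,0,0,0]]
  ]
}}

```text
time_s: 9.05
eef_pos: [0.5798, -0.1002, 0.0574]
tcp_rot: [-0.004, 0.74, 0.673, 0.003]
contact_force: [-13.8, 27.1, 72.1]
grip_width: 0.644
finger_force: 89.0
```

Request:
{"method": "step_arm", "body": {
  "motion": [
    [[-1,0,0,0,0,0,0],[-1,0,0,0,0,0,0],[-1,0,0,0,0,0,0],[-1,0,0,0,0,0,0],[-1,0,0,0,0,0,0]]
  ]
}}

```text
time_s: 9.47
eef_pos: [0.5797, -0.1003, 0.0576]
tcp_rot: [-0.004, 0.739, 0.673, 0.003]
contact_force: [-10.3, 18.5, 46.4]
grip_width: 0.638
finger_force: 85.9
```

Request:
{"method": "step_arm", "body": {
  "motion": [
    [[-1,0,0,1.0,0,0,0],[-1,0,0,1.0,0,0,0],[-1,0,0,1.0,0,0,0],[-1,0,0,0,0,0,0],[-1,0,0,0,0,0,0]]
  ]
}}

```text
time_s: 9.88
eef_pos: [0.5805, -0.1104, 0.0821]
tcp_rot: [0.001, 0.741, 0.672, -0.001]
contact_force: [-0.6, -0.2, -2.8]
grip_width: 0.641
finger_force: 80.8
```

Run:
```python
from h import *
st([*w2(CAL,-.025,-.068),.052],CAL[2])
im,c=snap('wrist'); s,_=snap('scene')
s=cv2.resize(s[200:310,205:370],None,fx=2.7,fy=2.7,interpolation=cv2.INTER_CUBIC)
cv2.imwrite('pics/cmp3.png',np.vstack([im[110:],np.pad(s,((0,0),(0,640-s.shape[1]),(0,0)))]))
```

```text
t9.88 tcp [ 0.5805 -0.1104  0.0821] yaw -0.0980 tilt [ 0.    -0.002] F [-0.6 -0.2 -2.8] gw 0.641 ff 80.8 q [ 0.05  0.86  0.11  1.79 -0.16  0.5   0.16]
delta cm [ 0.11  1.07 -3.01] dyaw 0.0060
```

View pics/cmp3.png

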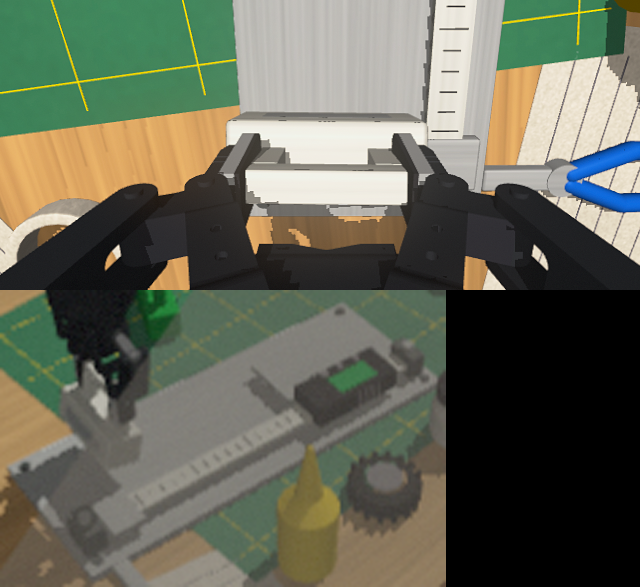

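Run:
```python
from h import *
st(); c=cam('wrist'); o=ctrl.get_obs(); q=o['tcp_rot']; R=Rn.from_quat([q[1],q[2],q[3],q[0]]).as_matrix()
T=o['eef_pos']
# weight frame at tcp: x=tool y, z=up(-tool z); tilt about tool y through hold point
for a in (-.4,-.2,0,.2,.4):
    Rw=np.c_[R[:,1],np.cross(-R[:,2],R[:,1]),-R[:,2]]
    Rt=Rn.from_rotvec(R[:,1]*a).as_matrix()
    hp=np.array([0,0,.060]); 
    f=lambda P:(Rt@(Rw@(np.array(P)-hp))+T+[0,0,.0187])
    r={n:np.round(proj([f(P)],c)[0]-[0,110]).tolist() for n,P in dict(slabtop_py=(.0,.018,.034),slabbot_py=(0,.018,0),slabtop_my=(0,-.018,.034),slabbot_my=(0,-.018,0),bar_py=(0,.006,.07),bar_my=(0,-.006,.07),barbot=(0,.006,.06)).items()}
    print(a,(Rw[:,1]).round(2),r)
im,_=snap('wrist','wr4.png'); g=cv2.cvtColor(im,cv2.COLOR_BGR2GRAY)
print(g[200:330:2,318].tolist())
```

```text
t9.98 tcp [ 0.5799 -0.1099  0.0812] yaw -0.0975 tilt [-0.001 -0.001] F [-0.2 -0.6 -3.3] gw 0.641 ff 80.8 q [ 0.05  0.86  0.11  1.79 -0.16  0.5   0.16]
-0.4 [ 0.1  1.  -0. ] {'slabtop_py': [327.0, 128.0], 'slabbot_py': [327.0, 130.0], 'slabtop_my': [327.0, 210.0], 'slabbot_my': [327.0, 197.0], 'bar_py': [328.0, 159.0], 'bar_my': [328.0, 194.0], 'barbot': [327.0, 158.0]}
-0.2 [ 0.1  1.  -0. ] {'slabtop_py': [327.0, 117.0], 'slabbot_py': [327.0, 108.0], 'slabtop_my': [327.0, 196.0], 'slabbot_my': [327.0, 173.0], 'bar_py': [328.0, 166.0], 'bar_my': [328.0, 199.0], 'barbot': [327.0, 158.0]}
0 [ 0.1  1.  -0. ] {'slabtop_py': [327.0, 108.0], 'slabbot_py': [327.0, 87.0], 'slabtop_my': [327.0, 182.0], 'slabbot_my': [327.0, 150.0], 'bar_py': [328.0, 173.0], 'bar_my': [328.0, 203.0], 'barbot': [328.0, 160.0]}
0.2 [ 0.1  1.  -0. ] {'slabtop_py': [327.0, 100.0], 'slabbot_py': [327.0, 68.0], 'slabtop_my': [327.0, 168.0], 'slabbot_my': [327.0, 128.0], 'bar_py': [328.0, 179.0], 'bar_my': [328.0, 205.0], 'barbot': [328.0, 161.0]}
0.4 [ 0.1  1.  -0. ] {'slabtop_py': [327.0, 94.0], 'slabbot_py': [327.0, 50.0], 'slabtop_my': [327.0, 154.0], 'slabbot_my': [327.0, 106.0], 'bar_py': [328.0, 186.0], 'bar_my': [327.0, 206.0], 'barbot': [328.0, 164.0]}
[188, 187, 188, 188, 188, 189, 188, 188, 188, 187, 188, 149, 107, 111, 133, 157, 223, 229, 235, 239, 240, 239, 241, 242, 241, 239, 240, 240, 238, 237, 236, 238, 238, 237, 237, 237, 240, 138, 132, 137, 167, 235, 241, 241, 241, 240, 238, 238, 238, 236, 235, 236, 237, 238, 238, 237, 241, 165, 111, 111, 110, 110, 109, 110, 100]
```

The weight caught on the fixed blade and tipped about 0.23 rad in the grip. I'll tilt the tool to right it and place it 10 mm farther from the jaw.

Request:
{"method": "step_arm", "body": {
  "motion": [
    [[-1,0.1,0.9,0.5,0.115,-0.0105,0],[-1,0.1,0.82,0,0.115,-0.0105,0.003],[-1,0,0,-0.5,0,0,0],[-1,0,0,-1.0,0,0,0],[-1,0,0,-1.0,0,0,0]]
  ]
}}

```text
time_s: 10.45
eef_pos: [0.582, -0.0925, 0.0605]
tcp_rot: [-0.078, 0.735, 0.669, 0.084]
contact_force: [-1.2, 0.6, -3.8]
grip_width: 0.645
finger_force: 80.7
```

Request:
{"method": "step_arm", "body": {
  "motion": [
    [[-1,0,0,-0.4,0,0,0],[-1,0,0,0,0,0,0],[-1,0,0,0,0,0,0],[-1,0,0,0,0,0,0],[-1,0,0,0,0,0,0]]
  ]
}}

```text
time_s: 10.87
eef_pos: [0.5829, -0.0917, 0.0582]
tcp_rot: [-0.077, 0.734, 0.669, 0.084]
contact_force: [0.6, -0.3, -2.6]
grip_width: 0.643
finger_force: 80.7
```

Run:
```python
from h import *
st([*w2(CAL,-.025,-.061),.052],CAL[2])
```

```text
t10.87 tcp [ 0.5829 -0.0917  0.0582] yaw -0.0920 tilt [0.021 0.226] F [ 0.6 -0.3 -2.6] gw 0.643 ff 80.7 q [ 0.28  0.91 -0.13  1.77 -0.25  0.51  0.33]
delta cm [-0.07 -0.1  -0.62] dyaw -0.0000
```

Request:
{"method": "step_arm", "body": {
  "motion": [
    [[-1,0,0,-0.2,0,0,0],[-1,0,0,-0.15,0,0,0],[-1,0,0,-0.1,0,0,0],[-1,0,0,0,0,0,0],[-1,0,0,0,0,0,0]]
  ]
}}

```text
time_s: 11.28
eef_pos: [0.5823, -0.0925, 0.0533]
tcp_rot: [-0.078, 0.735, 0.669, 0.084]
contact_force: [0.1, 0.2, -2.3]
grip_width: 0.641
finger_force: 80.7
```

Request:
{"method": "step_arm", "body": {
  "motion": [
    [[-1,0,0,-0.1,0,0,0],[-1,0,0,-0.1,0,0,0],[-1,0,0,-0.0,0,0,0],[-1,0,0,0,0,0,0],[-1,0,0,0,0,0,0]]
  ]
}}

```text
time_s: 11.7
eef_pos: [0.5824, -0.0924, 0.0513]
tcp_rot: [-0.078, 0.734, 0.669, 0.084]
contact_force: [-0.4, 0.4, -2.5]
grip_width: 0.642
finger_force: 80.7
```

Not touching yet; I'll go down further in small steps.

Request:
{"method": "step_arm", "body": {
  "motion": [
    [[-1,0,0,-0.1,0,0,0],[-1,0,0,-0.1,0,0,0],[-1,0,0,0,0,0,0],[-1,0,0,0,0,0,0],[-1,0,0,0,0,0,0]]
  ]
}}

```text
time_s: 12.12
eef_pos: [0.5824, -0.0924, 0.0493]
tcp_rot: [-0.078, 0.734, 0.669, 0.084]
contact_force: [-0.2, -1.0, -2.3]
grip_width: 0.64
finger_force: 80.7
```

Run:
```python
from h import *
st()
im,c=snap('wrist'); s,_=snap('scene')
s=cv2.resize(s[200:310,205:370],None,fx=2.7,fy=2.7,interpolation=cv2.INTER_CUBIC)
cv2.imwrite('pics/cmp5.png',np.vstack([im[110:],np.pad(s,((0,0),(0,640-s.shape[1]),(0,0)))]))
```

```text
t12.12 tcp [ 0.5824 -0.0924  0.0493] yaw -0.0933 tilt [0.02  0.227] F [-0.2 -1.  -2.3] gw 0.640 ff 80.7 q [ 0.28  0.93 -0.14  1.77 -0.26  0.49  0.33]
```

View pics/cmp5.png

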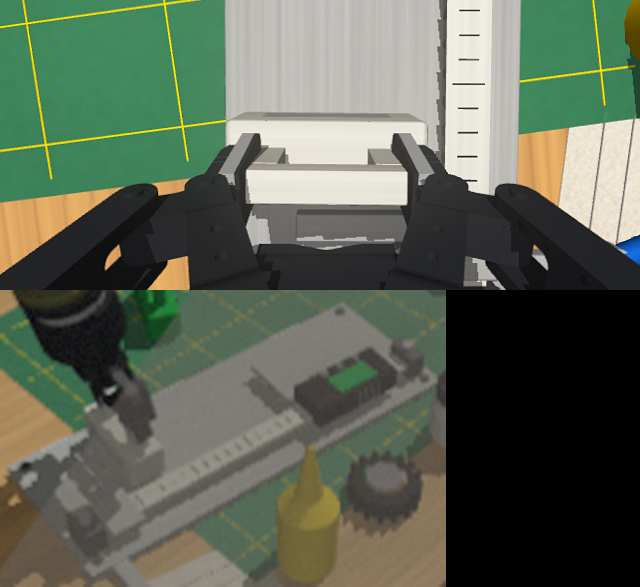

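Request:
{"method": "step_arm", "body": {
  "motion": [
    [[-1,0,0,-0.1,0,0,0],[-1,0,0,-0.1,0,0,0],[-1,0,0,0,0,0,0],[-1,0,0,0,0,0,0],[-1,0,0,0,0,0,0]]
  ]
}}

```text
time_s: 12.63
eef_pos: [0.5824, -0.0924, 0.0473]
tcp_rot: [-0.078, 0.734, 0.669, 0.084]
contact_force: [0.4, -0.2, -3.2]
grip_width: 0.642
finger_force: 80.7
```

Request:
{"method": "step_arm", "body": {
  "motion": [
    [[-1,0,0,-0.1,0,0,0],[-1,0,0,-0.1,0,0,0],[-1,0,0,0,0,0,0],[-1,0,0,0,0,0,0],[-1,0,0,0,0,0,0]]
  ]
}}

```text
time_s: 13.05
eef_pos: [0.5826, -0.0923, 0.0461]
tcp_rot: [-0.078, 0.734, 0.669, 0.085]
contact_force: [-0.4, -0.8, 6.1]
grip_width: 0.642
finger_force: 81.3
```

Request:
{"method": "step_arm", "body": {
  "motion": [
    [[1,0,0,0,0,0,0],[1,0,0,0,0,0,0],[1,0,0,0,0,0,0],[1,0,0,1.5,0,0,0],[1,0,0,3.0,0,0,0]]
  ]
}}

```text
time_s: 13.47
eef_pos: [0.5799, -0.0919, 0.0877]
tcp_rot: [-0.08, 0.735, 0.669, 0.082]
contact_force: [0.8, 0.2, -0.4]
grip_width: 1.002
finger_force: 0.0
```

Request:
{"method": "step_arm", "body": {
  "motion": [
    [[1,0,0,3.0,0,0,0],[1,0,0,3.0,-0.115,0.0105,0],[1,0,0,1.0,-0.115,0.0105,0],[1,-1.08,1.97,0,0,0,0.111],[1,-1.08,1.97,0,0,0,0.111]]
  ]
}}

```text
time_s: 13.88
eef_pos: [0.5623, -0.0501, 0.1616]
tcp_rot: [0.002, 0.657, 0.754, 0.0]
contact_force: [-1.1, -0.7, -0.9]
grip_width: 0.992
finger_force: 0.0
```

Request:
{"method": "step_arm", "body": {
  "motion": [
    [[1,-1.08,1.97,0,0,0,0.111],[1,-1.08,1.97,0,0,0,0.111],[1,-1.08,1.97,0,0,0,0.111],[1,-1.08,1.97,0,0,0,0.111],[1,-1.08,1.97,0,0,0,0.111]]
  ]
}}

```text
time_s: 14.3
eef_pos: [0.5063, 0.0466, 0.1604]
tcp_rot: [0.0, 0.427, 0.904, -0.0]
contact_force: [-0.4, -0.2, -0.4]
grip_width: 1.002
finger_force: 0.0
```

Request:
{"method": "step_arm", "body": {
  "motion": [
    [[1,-1.08,1.97,0,0,0,0.111],[1,-1.08,1.97,0,0,0,0.111],[1,-1.08,1.97,0,0,0,0.111],[1,-1.08,1.97,0,0,0,0.111],[1,-1.08,1.97,0,0,0,0.111]]
  ]
}}

```text
time_s: 14.72
eef_pos: [0.4523, 0.145, 0.1604]
tcp_rot: [0.001, 0.163, 0.987, -0.0]
contact_force: [0.5, 0.8, 0.9]
grip_width: 0.998
finger_force: 0.0
```

Request:
{"method": "step_arm", "body": {
  "motion": [
    [[1,-1.08,1.97,0,0,0,0.111],[1,-1.08,1.97,0,0,0,0.111],[1,-1.08,1.97,0,0,0,0.111],[1,0,0,0,0,0,0],[1,0,0,0,0,0,0]]
  ]
}}

```text
time_s: 15.13
eef_pos: [0.4199, 0.2044, 0.1604]
tcp_rot: [0.0, -0.001, 1.0, 0.0]
contact_force: [0.7, -0.3, -0.0]
grip_width: 1.0
finger_force: 0.0
```

```bash
cat >> look.py <<'E'
def wfit(g,yaw):
    im,c=snap('wrist'); m=((cv2.cvtColor(im,cv2.COLOR_BGR2HSV)[...,1]<40)&(im[...,1]>90)).astype(np.uint8)*255
    r=fitw(g,[(m,c)],False,[yaw]); print('wrist',np.round(r.x,4),'loss %.3f'%r.fun); return r.x
E
python3 - <<'E'
from look import *
p,t=wts([0,1,2]); x=wfit(p[2][:2],p[2][2])
st([x[0],x[1],.041],x[2])
GC=[*w2(CAL,-.025,-.068),CAL[2]]
v=[(grey(t),cam('top'))]
def f(p): return loss([p[0],p[1],p[2],.01],v)
ct=cam('top'); cv2.imwrite('pics/ctop6.png',cv2.resize(t[130:240,275:430],None,fx=5,fy=5,interpolation=cv2.INTER_CUBIC))
E
```

```text
0 [0.5835 0.3735 2.86  ] loss 0.170
1 [0.4686 0.3186 1.6439] loss 1.000
2 [0.4643 0.2155 0.7757] loss 0.990
wrist [0.4183 0.212  1.5789] loss 0.043
t15.23 tcp [0.4208 0.2023 0.1602] yaw 1.5693 tilt [ 0.001 -0.001] F [0.6 0.7 0.2] gw 1.000 ff 0.0 q [-0.38  0.62 -0.26  2.1   0.35  0.46  0.66]
delta cm [ -0.25   0.98 -11.92] dyaw 0.0095
```

View pics/ctop6.png

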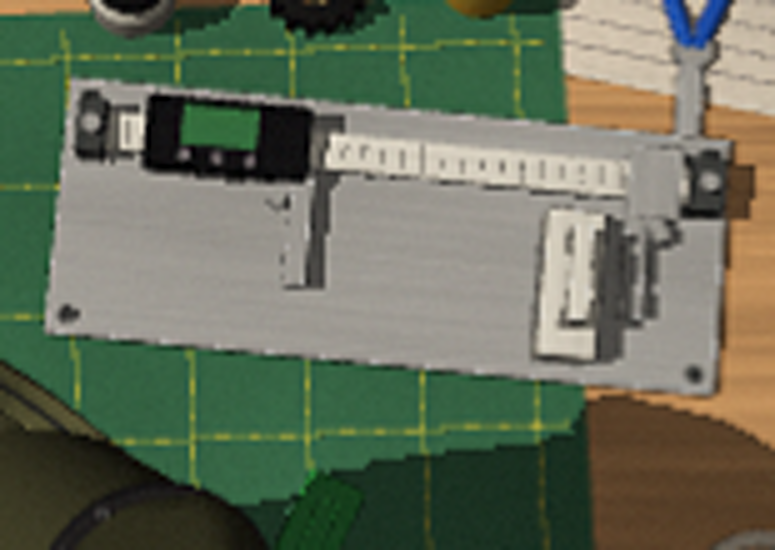

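Request:
{"method": "step_arm", "body": {
  "motion": [
    [[1,-0.02,0.1,-2.3,0,0,0.001],[1,-0.02,0.1,-2.3,0,0,0.001],[1,-0.02,0.1,-2.3,0,0,0.001],[1,-0.02,0.1,-2.3,0,0,0.001],[1,-0.02,0.1,-1.8,0,0,0.001]]
  ]
}}

```text
time_s: 15.65
eef_pos: [0.42, 0.2065, 0.0489]
tcp_rot: [0.001, -0.001, 1.0, -0.001]
contact_force: [-0.3, 0.6, 0.5]
grip_width: 0.996
finger_force: 0.0
```

Request:
{"method": "step_arm", "body": {
  "motion": [
    [[1,0,0,-0.6,0,0,0],[1,0,0,-0.3,0,0,0],[-1,0,0,0,0,0,0],[-1,0,0,0,0,0,0],[-1,0,0,0,0,0,0]]
  ]
}}

```text
time_s: 16.07
eef_pos: [0.42, 0.2072, 0.0426]
tcp_rot: [0.001, -0.002, 1.0, -0.001]
contact_force: [-1.2, 0.4, 3.3]
grip_width: 0.645
finger_force: 62.2
```

Request:
{"method": "step_arm", "body": {
  "motion": [
    [[-1,0,0,0,0,0,0],[-1,0,0,0,0,0,0],[-1,0,0,0,0,0,0],[-1,0,0,0,0,0,0],[-1,0,0,0,0,0,0]]
  ]
}}

```text
time_s: 16.48
eef_pos: [0.4199, 0.2072, 0.0426]
tcp_rot: [0.001, -0.002, 1.0, -0.001]
contact_force: [0.4, -1.7, 6.6]
grip_width: 0.643
finger_force: 64.2
```

```bash
cat >> h.py <<'E'
def cal(w):
    d=np.array(w)[:2]-CAL[:2]; a=CAL[2]; return np.round([d[0]*np.cos(a)+d[1]*np.sin(a),-d[0]*np.sin(a)+d[1]*np.cos(a)],4)
E
python3 - <<'E'
from h import *
st([*w2(CAL,-.025,-.0295),.0514],CAL[2])
c=cam('top')
for n,px,z in(('DLt',(547,207),.044),('DLb',(535,357),.044),('DRb',(597,360),.044),('Dbase',(618,360),.01),('movT',(326,180),.028),('movB',(324,290),.028),('fix',(632,300),.028),('plBR',(716,394),.01),('plBL',(45,332),.01),('plTL',(70,78),.01),('plTR',(733,142),.01)):
    w=onz([np.array(px)/5+[274.6,129.6]],z,c)[0]; print(n,cal(w))
E
```

```text
t16.48 tcp [0.4199 0.2072 0.0426] yaw 1.5751 tilt [ 0.002 -0.001] F [ 0.4 -1.7  6.6] gw 0.643 ff 64.2 q [-0.51  0.85 -0.08  2.17  0.45  0.14  0.57]
delta cm [ 16.52 -26.86   0.88] dyaw 1.4745
DLt [ 0.0199 -0.0505]
DLb [-0.0713 -0.0497]
DRb [-0.0698 -0.0867]
Dbase [-0.0636 -0.1045]
movT [0.0274 0.0825]
movB [-0.04    0.0781]
fix [-0.0291 -0.1078]
plBR [-0.079  -0.1658]
plBL [-0.0782  0.244 ]
plTL [0.0808 0.2447]
plTR [ 0.0785 -0.1672]
```

Request:
{"method": "step_arm", "body": {
  "motion": [
    [[-1,0,0,2.0,0,0,0],[-1,0,0,3.0,0,0,0],[-1,0,0,3.0,0,0,0],[-1,0,0,3.0,0,0,0],[-1,0,0,0.5,0,0,0]]
  ]
}}

```text
time_s: 16.9
eef_pos: [0.4215, 0.2091, 0.1608]
tcp_rot: [0.004, -0.002, 1.0, 0.002]
contact_force: [-0.0, -0.3, -3.1]
grip_width: 0.641
finger_force: 65.3
```

Request:
{"method": "step_arm", "body": {
  "motion": [
    [[-1,1.1,-1.77,0,0,0,-0.111],[-1,1.1,-1.77,0,0,0,-0.111],[-1,1.1,-1.77,0,0,0,-0.111],[-1,1.1,-1.77,0,0,0,-0.111],[-1,1.1,-1.77,0,0,0,-0.111]]
  ]
}}

```text
time_s: 17.32
eef_pos: [0.4745, 0.1184, 0.1562]
tcp_rot: [0.0, 0.274, 0.962, -0.001]
contact_force: [0.1, -1.2, -3.3]
grip_width: 0.645
finger_force: 65.1
```

Request:
{"method": "step_arm", "body": {
  "motion": [
    [[-1,1.1,-1.77,0,0,0,-0.111],[-1,1.1,-1.77,0,0,0,-0.111],[-1,1.1,-1.77,0,0,0,-0.111],[-1,1.1,-1.77,0,0,0,-0.111],[-1,1.1,-1.77,0,0,0,-0.111]]
  ]
}}

```text
time_s: 17.73
eef_pos: [0.5293, 0.03, 0.156]
tcp_rot: [0.0, 0.527, 0.85, -0.001]
contact_force: [-1.0, 1.0, -2.4]
grip_width: 0.639
finger_force: 65.1
```

Request:
{"method": "step_arm", "body": {
  "motion": [
    [[-1,1.1,-1.77,0,0,0,-0.111],[-1,1.1,-1.77,0,0,0,-0.111],[-1,1.1,-1.77,0,0,0,-0.111],[-1,1.1,-1.77,0,0,0,-0.111],[-1,1.1,-1.77,0,0,0,-0.111]]
  ]
}}

```text
time_s: 18.15
eef_pos: [0.5842, -0.0583, 0.1558]
tcp_rot: [-0.0, 0.74, 0.673, -0.001]
contact_force: [0.5, 0.6, -3.6]
grip_width: 0.64
finger_force: 65.1
```

Run:
```python
from h import *
st([*w2(CAL,-.025,-.026),.0535],CAL[2])
```

```text
t18.15 tcp [ 0.5842 -0.0583  0.1558] yaw -0.0942 tilt [-0.002 -0.001] F [ 0.5  0.6 -3.6] gw 0.640 ff 65.1 q [-0.04  0.74  0.11  1.76 -0.12  0.65  0.04]
delta cm [  0.12   0.05 -10.23] dyaw 0.0022
```

Request:
{"method": "step_arm", "body": {
  "motion": [
    [[-1,0.1,0.05,-2.5,0,0,0],[-1,0,0,-2.5,0,0,0],[-1,0,0,-2.5,0,0,0],[-1,0,0,-1.5,0,0,0],[-1,0,0,-0.6,0,0,0]]
  ]
}}

```text
time_s: 18.57
eef_pos: [0.583, -0.0566, 0.0574]
tcp_rot: [-0.002, 0.738, 0.675, -0.002]
contact_force: [-0.1, 0.2, -2.9]
grip_width: 0.64
finger_force: 65.1
```

Request:
{"method": "step_arm", "body": {
  "motion": [
    [[-1,0,0,-0.3,0,0,0],[-1,0,0,-0.2,0,0,0],[-1,0,0,0,0,0,0],[-1,0,0,0,0,0,0],[-1,0,0,0,0,0,0]]
  ]
}}

```text
time_s: 18.98
eef_pos: [0.5861, -0.057, 0.0563]
tcp_rot: [0.001, 0.738, 0.675, 0.0]
contact_force: [-0.1, -0.3, -2.3]
grip_width: 0.638
finger_force: 65.1
```

Request:
{"method": "step_arm", "body": {
  "motion": [
    [[-1,0,0,-0.1,0,0,0],[-1,0,0,0,0,0,0],[-1,0,0,0,0,0,0],[-1,0,0,0,0,0,0],[-1,0,0,0,0,0,0]]
  ]
}}

```text
time_s: 19.4
eef_pos: [0.5854, -0.0569, 0.0543]
tcp_rot: [0.0, 0.738, 0.675, -0.001]
contact_force: [0.3, 1.0, -3.3]
grip_width: 0.641
finger_force: 65.1
```

Request:
{"method": "step_arm", "body": {
  "motion": [
    [[-1,0,0,-0.1,0,0,0],[-1,0,0,-0.05,0,0,0],[-1,0,0,0,0,0,0],[1,0,0,0,0,0,0],[1,0,0,0,0,0,0]]
  ]
}}

```text
time_s: 19.82
eef_pos: [0.5858, -0.057, 0.0531]
tcp_rot: [0.0, 0.738, 0.675, -0.0]
contact_force: [0.6, 0.6, -0.6]
grip_width: 0.904
finger_force: 0.0
```

Request:
{"method": "step_arm", "body": {
  "motion": [
    [[1,0,0,0,0,0,0],[1,0,0,2.0,0,0,0],[1,0,0,3.0,0,0,0],[1,0,0,3.0,0,0,0],[1,0,0,3.0,0,0,0]]
  ]
}}

```text
time_s: 20.23
eef_pos: [0.5852, -0.0569, 0.164]
tcp_rot: [-0.0, 0.738, 0.675, -0.001]
contact_force: [0.3, 0.9, 0.2]
grip_width: 0.999
finger_force: 0.0
```

Request:
{"method": "step_arm", "body": {
  "motion": [
    [[1,-1.06,2.67,0,0,0,0.0958],[1,-1.06,2.67,0,0,0,0.0958],[1,-1.06,2.67,0,0,0,0.0958],[1,-1.06,2.67,0,0,0,0.0958],[1,-1.06,2.67,0,0,0,0.0958]]
  ]
}}

```text
time_s: 20.65
eef_pos: [0.532, 0.0777, 0.1632]
tcp_rot: [0.001, 0.555, 0.832, -0.0]
contact_force: [0.4, 0.5, 0.2]
grip_width: 0.998
finger_force: 0.0
```

Request:
{"method": "step_arm", "body": {
  "motion": [
    [[1,-1.06,2.67,0,0,0,0.0958],[1,-1.06,2.67,0,0,0,0.0958],[1,-1.06,2.67,0,0,0,0.0958],[1,-1.06,2.67,0,0,0,0.0958],[1,-1.06,2.67,0,0,0,0.0958]]
  ]
}}

```text
time_s: 21.07
eef_pos: [0.479, 0.2113, 0.1631]
tcp_rot: [0.001, 0.341, 0.94, -0.0]
contact_force: [-0.4, 0.3, 0.5]
grip_width: 1.003
finger_force: 0.0
```

Request:
{"method": "step_arm", "body": {
  "motion": [
    [[1,-1.06,2.67,0,0,0,0.0958],[1,-1.06,2.67,0,0,0,0.0958],[1,-1.06,2.67,0,0,0,0.0958],[1,-1.06,2.67,0,0,0,0.0958],[1,-1.06,2.67,0,0,0,0.0958]]
  ]
}}

```text
time_s: 21.48
eef_pos: [0.426, 0.3448, 0.1631]
tcp_rot: [0.001, 0.109, 0.994, -0.0]
contact_force: [0.2, 0.6, 0.5]
grip_width: 0.997
finger_force: 0.0
```

```bash
cat >> look.py <<'E'
def plate(gs):
    "fit weights on the plate (z=.01) by slab-top edges: bright faces in the top view"
    t,c=snap('top'); return t,c
E
python3 - <<'E'
from look import *
x=wfit([.426,.3435],1.345); st([x[0],x[1],.041],x[2])
t,c=snap('top','top7.png'); p=fitw([.5835,.3735],[(grey(t),c)],False,[2.86]); print(p.x,p.fun)
w,_=snap('wrist'); 
cv2.imwrite('pics/cmp7.png',np.vstack([cv2.resize(w,(480,300)),cv2.resize(t[140:215,280:400],(480,300),interpolation=cv2.INTER_CUBIC)]))
E
```

```text
wrist [0.3891 0.3396 1.3202] loss 0.025
t21.53 tcp [0.4225 0.353  0.1635] yaw 1.3658 tilt [0.    0.007] F [-1.5  5.8  0.7] gw 1.004 ff 0.0 q [-0.65  0.69 -0.21  1.86  0.23  0.61  0.36]
delta cm [ -3.35  -1.34 -12.25] dyaw -0.0456
[0.58432322 0.37323515 2.80539345] 0.15506852334937726
```

View pics/cmp7.png

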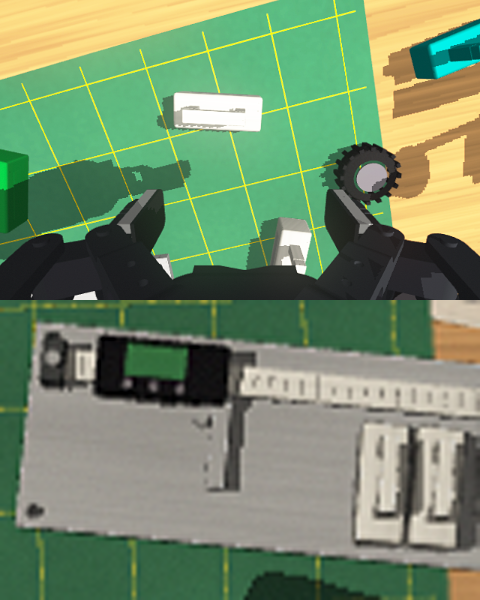

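B has been knocked toward the base (it's at (217,110) in the wrist view, about 37 mm from where it was). The other two weights stand square on the plate.

Request:
{"method": "step_arm", "body": {
  "motion": [
    [[1,-1.5,0,0,0,0,-0.02],[1,-1.5,0,0,0,0,0],[1,0,0,0,0,0,0],[1,0,0,0,0,0,0],[1,0,0,0,0,0,0]]
  ]
}}

```text
time_s: 22.05
eef_pos: [0.3979, 0.3429, 0.163]
tcp_rot: [0.001, 0.122, 0.993, -0.0]
contact_force: [-0.7, -0.4, 0.5]
grip_width: 0.997
finger_force: 0.0
```

Run:
```python
from look import *
st(); x=wfit([.389,.34],1.32); st([x[0],x[1],.041],x[2])
c=cam('wrist'); t,ct=snap('top')
h=cv2.cvtColor(t,cv2.COLOR_BGR2HSV); p=proj([.4255,.4555,.02],ct)[0]
print('tyre top pixel v(246,270)->',onz([np.array([246,270])*.8],.02,ct))
print('fingers',np.round(x[:2]+.057*np.array([np.cos(x[2]),np.sin(x[2])]),3))
```

```text
t22.05 tcp [0.3979 0.3429 0.163 ] yaw 1.3264 tilt [ 0.002 -0.001] F [-0.7 -0.4  0.5] gw 0.997 ff 0.0 q [-0.68  0.66 -0.19  1.93  0.22  0.56  0.3 ]
wrist [0.3881 0.3373 1.3183] loss 0.042
t22.10 tcp [0.398 0.343 0.163] yaw 1.3263 tilt [ 0.002 -0.001] F [-0.3 -0.7 -0.1] gw 1.002 ff 0.0 q [-0.68  0.66 -0.19  1.93  0.22  0.56  0.3 ]
delta cm [ -0.99  -0.57 -12.2 ] dyaw -0.0080
tyre top pixel v(246,270)-> [[0.49482439 0.47741451 0.02      ]]
fingers [0.402 0.392]
```

Request:
{"method": "step_arm", "body": {
  "motion": [
    [[1,-0.5,-0.3,-2.5,0,0,-0.004],[1,-0.5,-0.27,-2.5,0,0,-0.004],[1,0,0,-2.5,0,0,0],[1,0,0,-2.3,0,0,0],[1,0,0,-1.3,0,0,0]]
  ]
}}

```text
time_s: 22.57
eef_pos: [0.3866, 0.3371, 0.0496]
tcp_rot: [0.0, 0.125, 0.992, -0.001]
contact_force: [-0.2, -0.2, 0.4]
grip_width: 0.998
finger_force: 0.0
```

Request:
{"method": "step_arm", "body": {
  "motion": [
    [[1,0,0,-0.6,0,0,0],[1,0,0,-0.3,0,0,0],[-1,0,0,0,0,0,0],[-1,0,0,0,0,0,0],[-1,0,0,0,0,0,0]]
  ]
}}

```text
time_s: 22.98
eef_pos: [0.3865, 0.3359, 0.044]
tcp_rot: [0.001, 0.126, 0.992, -0.002]
contact_force: [-2.2, -3.5, 4.7]
grip_width: 0.639
finger_force: 62.9
```

Request:
{"method": "step_arm", "body": {
  "motion": [
    [[-1,0,0,0,0,0,0],[-1,0,0,0,0,0,0],[-1,0,0,0,0,0,0],[-1,0,0,0,0,0,0],[-1,0,0,0,0,0,0]]
  ]
}}

```text
time_s: 23.4
eef_pos: [0.3865, 0.3361, 0.044]
tcp_rot: [0.001, 0.125, 0.992, -0.002]
contact_force: [-0.2, -3.5, 5.7]
grip_width: 0.641
finger_force: 63.8
```

Run:
```python
from h import *
st([*w2(CAL,-.025,.015),.0535],CAL[2])
c=cam('top'); T=lambda p:np.array(p)/4*1.0
for n,px,z in(('CLt',(360,423),.044),('CLb',(355,540),.044),('CR',(405,545),.044),('DLt',(422,425),.044),('DLb',(411,545),.044),('mov',(238,470),.028)):
    print(n,cal(onz([np.array([px[0],px[1]-300])/4+[279.6,139.6]],z,c)[0]))
```

```text
t23.40 tcp [0.3865 0.3361 0.044 ] yaw 1.3192 tilt [ 0.001 -0.003] F [-0.2 -3.5  5.7] gw 0.641 ff 63.8 q [-0.75  0.86 -0.09  2.03  0.28  0.26  0.23]
delta cm [ 20.27 -35.32   0.95] dyaw -1.4112
CLt [ 0.0178 -0.0072]
CLb [-0.0707 -0.01  ]
CR [-0.0711 -0.0474]
DLt [ 0.0206 -0.0538]
DLb [-0.0707 -0.0519]
mov [-0.0233  0.0804]
```

Request:
{"method": "step_arm", "body": {
  "motion": [
    [[-1,0,0,2.0,0,0,0],[-1,0,0,3.0,0,0,0],[-1,0,0,3.0,0,0,0],[-1,0,0,3.0,0,0,0],[-1,0,0,0.5,0,0,0]]
  ]
}}

```text
time_s: 23.82
eef_pos: [0.3886, 0.3402, 0.1628]
tcp_rot: [0.003, 0.125, 0.992, 0.004]
contact_force: [0.7, 1.8, -2.8]
grip_width: 0.641
finger_force: 65.3
```

Request:
{"method": "step_arm", "body": {
  "motion": [
    [[-1,1.35,-2.35,0,0,0,-0.0941],[-1,1.35,-2.35,0,0,0,-0.0941],[-1,1.35,-2.35,0,0,0,-0.0941],[-1,1.35,-2.35,0,0,0,-0.0941],[-1,1.35,-2.35,0,0,0,-0.0941]]
  ]
}}

```text
time_s: 24.23
eef_pos: [0.4544, 0.2193, 0.1578]
tcp_rot: [0.001, 0.355, 0.935, -0.0]
contact_force: [-0.4, 0.4, -2.5]
grip_width: 0.636
finger_force: 65.2
```

Request:
{"method": "step_arm", "body": {
  "motion": [
    [[-1,1.35,-2.35,0,0,0,-0.0941],[-1,1.35,-2.35,0,0,0,-0.0941],[-1,1.35,-2.35,0,0,0,-0.0941],[-1,1.35,-2.35,0,0,0,-0.0941],[-1,1.35,-2.35,0,0,0,-0.0941]]
  ]
}}

```text
time_s: 24.65
eef_pos: [0.5218, 0.1017, 0.1577]
tcp_rot: [0.0, 0.563, 0.827, -0.0]
contact_force: [0.7, 0.2, -3.7]
grip_width: 0.638
finger_force: 65.2
```

Request:
{"method": "step_arm", "body": {
  "motion": [
    [[-1,1.35,-2.35,0,0,0,-0.0941],[-1,1.35,-2.35,0,0,0,-0.0941],[-1,1.35,-2.35,0,0,0,-0.0941],[-1,1.35,-2.35,0,0,0,-0.0941],[-1,1.35,-2.35,0,0,0,-0.0941]]
  ]
}}

```text
time_s: 25.07
eef_pos: [0.5892, -0.0157, 0.1575]
tcp_rot: [-0.0, 0.74, 0.673, -0.001]
contact_force: [0.9, 0.2, -2.8]
grip_width: 0.637
finger_force: 65.2
```

Request:
{"method": "step_arm", "body": {
  "motion": [
    [[-1,0,0,0,0,0,0],[-1,0,0,0,0,0,0],[-1,0,0,0,0,0,0],[-1,0,0,0,0,0,0],[-1,0,0,0,0,0,0]]
  ]
}}

```text
time_s: 25.48
eef_pos: [0.5884, -0.013, 0.1576]
tcp_rot: [-0.001, 0.738, 0.675, -0.001]
contact_force: [-0.9, -0.3, -3.3]
grip_width: 0.638
finger_force: 65.2
```

Run:
```python
from h import *
st([*w2(CAL,-.025,.015),.0545],CAL[2])
```

```text
t25.48 tcp [ 0.5884 -0.013   0.1576] yaw -0.0886 tilt [-0.001  0.   ] F [-0.9 -0.3 -3.3] gw 0.638 ff 65.2 q [-0.12  0.74  0.11  1.76 -0.12  0.65 -0.03]
delta cm [  0.08  -0.41 -10.31] dyaw -0.0034
```

Request:
{"method": "step_arm", "body": {
  "motion": [
    [[-1,0.05,-0.4,-2.0,0,0,-0.003],[-1,0,0,-2.5,0,0,0],[-1,0,0,-2.3,0,0,0],[-1,0,0,-1.5,0,0,0],[-1,0,0,-0.7,0,0,0]]
  ]
}}

```text
time_s: 25.9
eef_pos: [0.5878, -0.0174, 0.0657]
tcp_rot: [-0.001, 0.739, 0.674, -0.002]
contact_force: [0.8, 0.6, -2.8]
grip_width: 0.641
finger_force: 67.5
```

Request:
{"method": "step_arm", "body": {
  "motion": [
    [[-1,0,0,-0.5,0,0,0],[-1,0,0,-0.3,0,0,0],[-1,0,0,0,0,0,0],[-1,0,0,0,0,0,0],[-1,0,0,0,0,0,0]]
  ]
}}

```text
time_s: 26.32
eef_pos: [0.59, -0.0185, 0.0606]
tcp_rot: [0.001, 0.739, 0.673, 0.0]
contact_force: [0.3, 0.6, -2.9]
grip_width: 0.64
finger_force: 67.6
```

Request:
{"method": "step_arm", "body": {
  "motion": [
    [[-1,0,0,-0.1,0,0,0],[-1,0,0,0,0,0,0],[-1,0,0,0,0,0,0],[-1,0,0,0,0,0,0],[-1,0,0,0,0,0,0]]
  ]
}}

```text
time_s: 26.73
eef_pos: [0.5899, -0.0184, 0.059]
tcp_rot: [0.0, 0.74, 0.673, -0.0]
contact_force: [0.3, 0.7, -2.2]
grip_width: 0.638
finger_force: 67.6
```

Request:
{"method": "step_arm", "body": {
  "motion": [
    [[-1,0,0.1,-0.2,0,0,0],[-1,0,0,-0.2,0,0,0],[-1,0,0,0,0,0,0],[-1,0,0,0,0,0,0],[-1,0,0,0,0,0,0]]
  ]
}}

```text
time_s: 27.15
eef_pos: [0.5891, -0.0179, 0.0546]
tcp_rot: [0.0, 0.74, 0.673, -0.001]
contact_force: [-0.7, -0.0, -3.3]
grip_width: 0.64
finger_force: 67.6
```

Request:
{"method": "step_arm", "body": {
  "motion": [
    [[-1,0,0,-0.1,0,0,0],[-1,0,0,0,0,0,0],[-1,0,0,0,0,0,0],[-1,0,0,0,0,0,0],[-1,0,0,0,0,0,0]]
  ]
}}

```text
time_s: 27.57
eef_pos: [0.5894, -0.0178, 0.0542]
tcp_rot: [0.0, 0.74, 0.673, -0.001]
contact_force: [-0.3, 0.5, 3.6]
grip_width: 0.642
finger_force: 68.2
```

Request:
{"method": "step_arm", "body": {
  "motion": [
    [[1,0,0,0,0,0,0],[1,0,0,0,0,0,0],[1,0,0,0,0,0,0],[1,0,0,2.0,0,0,0],[1,0,0,3.0,0,0,0]]
  ]
}}

```text
time_s: 27.98
eef_pos: [0.5873, -0.0173, 0.1018]
tcp_rot: [-0.002, 0.739, 0.673, -0.003]
contact_force: [-0.8, -0.0, -0.4]
grip_width: 1.002
finger_force: 0.0
```

Request:
{"method": "step_arm", "body": {
  "motion": [
    [[1,0,0,3.0,0,0,0],[1,0,0,3.0,0,0,0],[1,-0.04,2.8,0,0,0,-0.014],[1,-0.04,2.8,0,0,0,-0.014],[1,-0.04,2.8,0,0,0,-0.014]]
  ]
}}

```text
time_s: 28.4
eef_pos: [0.5888, 0.0671, 0.1647]
tcp_rot: [0.001, 0.754, 0.657, 0.0]
contact_force: [-0.2, 0.5, -0.7]
grip_width: 1.001
finger_force: 0.0
```

Request:
{"method": "step_arm", "body": {
  "motion": [
    [[1,-0.04,2.8,0,0,0,-0.014],[1,-0.04,2.8,0,0,0,-0.014],[1,-0.04,2.8,0,0,0,-0.014],[1,-0.04,2.8,0,0,0,-0.014],[1,-0.04,2.8,0,0,0,-0.014]]
  ]
}}

```text
time_s: 28.82
eef_pos: [0.586, 0.208, 0.1637]
tcp_rot: [0.0, 0.776, 0.63, -0.001]
contact_force: [0.1, -0.5, 0.3]
grip_width: 0.998
finger_force: 0.0
```

Request:
{"method": "step_arm", "body": {
  "motion": [
    [[1,-0.04,2.8,0,0,0,-0.014],[1,-0.04,2.8,0,0,0,-0.014],[1,-0.04,2.8,0,0,0,-0.014],[1,-0.04,2.8,0,0,0,-0.014],[1,-0.04,2.7,0,0,0,-0.014]]
  ]
}}

```text
time_s: 29.23
eef_pos: [0.5838, 0.3473, 0.1636]
tcp_rot: [-0.0, 0.798, 0.603, -0.001]
contact_force: [0.3, 0.2, -0.3]
grip_width: 0.999
finger_force: 0.0
```

Request:
{"method": "step_arm", "body": {
  "motion": [
    [[1,0,0,0,0,0,0],[1,0,0,0,0,0,0],[1,0,0,0,0,0,0],[1,0,0,0,0,0,0],[1,0,0,0,0,0,0]]
  ]
}}

```text
time_s: 29.65
eef_pos: [0.5848, 0.3435, 0.1639]
tcp_rot: [0.001, 0.798, 0.602, -0.001]
contact_force: [0.3, 0.3, 0.4]
grip_width: 0.997
finger_force: 0.0
```

Run:
```python
from look import *
st(); x=wfit([.584,.3735],2.84); st([x[0],x[1],.041],x[2])
w,_=snap('wrist'); t,_=snap('top','top8.png')
cv2.imwrite('pics/cmp8.png',np.vstack([cv2.resize(w,(480,300)),cv2.resize(t[140:215,280:400],(480,300),interpolation=cv2.INTER_CUBIC)]))
```

```text
t29.65 tcp [0.5848 0.3435 0.1639] yaw -0.2783 tilt [-0.001 -0.002] F [0.3 0.3 0.4] gw 0.997 ff 0.0 q [-0.73  0.85  0.25  1.46 -0.25  0.86 -0.67]
wrist [0.589  0.3714 2.8109] loss 0.029
t29.70 tcp [0.5847 0.3438 0.164 ] yaw -0.2781 tilt [-0.001 -0.002] F [ 0.2 -0.5  0.6] gw 1.002 ff 0.0 q [-0.73  0.85  0.25  1.46 -0.25  0.86 -0.67]
delta cm [  0.42   2.76 -12.3 ] dyaw -0.0526
```

View pics/cmp8.png

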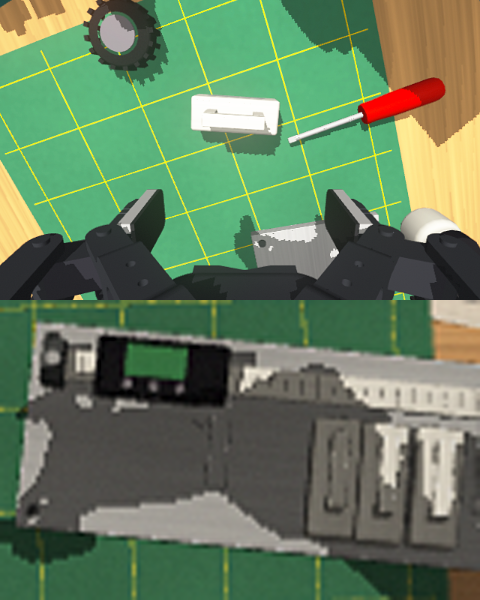

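Request:
{"method": "step_arm", "body": {
  "motion": [
    [[1,0.1,1.4,-1.5,0,0,-0.026],[1,0.1,1.43,-2.0,0,0,-0.026],[1,0.1,0,-2.5,0,0,0],[1,0,0,-2.5,0,0,0],[1,0,0,-2.0,0,0,0]]
  ]
}}

```text
time_s: 30.22
eef_pos: [0.5866, 0.3734, 0.057]
tcp_rot: [-0.0, 0.813, 0.582, -0.001]
contact_force: [-1.0, 0.5, -1.2]
grip_width: 1.003
finger_force: 0.0
```

Request:
{"method": "step_arm", "body": {
  "motion": [
    [[1,0,0,-1.0,0,0,0],[1,0,0,-0.6,0,0,0],[1,0,0,0,0,0,0],[-1,0,0,0,0,0,0],[-1,0,0,0,0,0,0]]
  ]
}}

```text
time_s: 30.63
eef_pos: [0.588, 0.3743, 0.0444]
tcp_rot: [-0.0, 0.813, 0.582, 0.001]
contact_force: [-2.6, -0.3, 1.9]
grip_width: 0.743
finger_force: 0.8
```

Request:
{"method": "step_arm", "body": {
  "motion": [
    [[-1,0,0,0,0,0,0],[-1,0,0,0,0,0,0],[-1,0,0,0,0,0,0],[-1,0,0,0,0,0,0],[-1,0,0,0,0,0,0]]
  ]
}}

```text
time_s: 31.05
eef_pos: [0.5877, 0.375, 0.0448]
tcp_rot: [-0.0, 0.813, 0.582, 0.001]
contact_force: [-2.0, 1.8, 6.4]
grip_width: 0.64
finger_force: 64.6
```

Run:
```python
from h import *
st([*w2(CAL,-.025,.0565),.0535],CAL[2])
c=cam('top')
for n,px,z in(('BLt',(315,415),.044),('BLb',(307,537),.044),('CLt',(363,420),.044),('mov',(237,470),.028)):
    print(n,cal(onz([np.array([px[0],px[1]-300])/4+[279.6,139.6]],z,c)[0]))
```

```text
t31.05 tcp [0.5877 0.375  0.0448] yaw -0.3276 tilt [0.001 0.002] F [-2.   1.8  6.4] gw 0.640 ff 64.6 q [-0.74  1.03  0.22  1.45 -0.31  0.69 -0.72]
delta cm [  0.53 -35.07   0.87] dyaw 0.2356
BLt [0.0208 0.0269]
BLb [-0.0717  0.0257]
CLt [ 0.0203 -0.0093]
mov [-0.0234  0.0812]
```

Request:
{"method": "step_arm", "body": {
  "motion": [
    [[-1,0,0,2.0,0,0,0],[-1,0,0,3.0,0,0,0],[-1,0,0,3.0,0,0,0],[-1,0,0,3.0,0,0,0],[-1,0,-1.0,0.5,0,0,0]]
  ]
}}

```text
time_s: 31.47
eef_pos: [0.5901, 0.3679, 0.1639]
tcp_rot: [-0.0, 0.812, 0.583, 0.006]
contact_force: [0.7, 1.2, -1.4]
grip_width: 0.64
finger_force: 65.0
```

Request:
{"method": "step_arm", "body": {
  "motion": [
    [[-1,0.04,-2.6,0,0,0,0.0181],[-1,0.04,-2.6,0,0,0,0.0181],[-1,0.04,-2.6,0,0,0,0.0181],[-1,0.04,-2.6,0,0,0,0.0181],[-1,0.04,-2.6,0,0,0,0.0181]]
  ]
}}

```text
time_s: 31.88
eef_pos: [0.5885, 0.2314, 0.1571]
tcp_rot: [0.0, 0.786, 0.619, -0.001]
contact_force: [0.7, -0.3, -3.0]
grip_width: 0.639
finger_force: 64.8
```

Request:
{"method": "step_arm", "body": {
  "motion": [
    [[-1,0.04,-2.6,0,0,0,0.0181],[-1,0.04,-2.6,0,0,0,0.0181],[-1,0.04,-2.6,0,0,0,0.0181],[-1,0.04,-2.6,0,0,0,0.0181],[-1,0.04,-2.6,0,0,0,0.0181]]
  ]
}}

```text
time_s: 32.3
eef_pos: [0.5904, 0.1015, 0.1572]
tcp_rot: [0.0, 0.757, 0.653, -0.001]
contact_force: [-0.4, 0.5, -2.9]
grip_width: 0.64
finger_force: 64.9
```

Request:
{"method": "step_arm", "body": {
  "motion": [
    [[-1,0.04,-2.6,0,0,0,0.0181],[-1,0.04,-2.6,0,0,0,0.0181],[-1,0.04,-2.6,0,0,0,0.0181],[-1,0,0,0,0,0,0],[-1,0,0,0,0,0,0]]
  ]
}}

```text
time_s: 32.72
eef_pos: [0.5917, 0.0222, 0.1574]
tcp_rot: [0.001, 0.741, 0.672, -0.002]
contact_force: [-0.1, 1.1, -3.2]
grip_width: 0.639
finger_force: 64.9
```

Request:
{"method": "step_arm", "body": {
  "motion": [
    [[-1,0,0,0,0,0,0],[-1,0,0,0,0,0,0],[-1,0,0,0,0,0,0],[-1,0,0,0,0,0,0],[-1,0,0,0,0,0,0]]
  ]
}}

```text
time_s: 33.13
eef_pos: [0.5924, 0.0266, 0.1577]
tcp_rot: [0.0, 0.739, 0.674, -0.001]
contact_force: [0.3, 0.6, -2.6]
grip_width: 0.641
finger_force: 64.9
```

Run:
```python
from h import *
st([*w2(CAL,-.025,.0565),.0548],CAL[2])
```

```text
t33.13 tcp [0.5924 0.0266 0.1577] yaw -0.0914 tilt [-0.001 -0.001] F [ 0.3  0.6 -2.6] gw 0.641 ff 64.9 q [-0.19  0.74  0.12  1.74 -0.14  0.66 -0.09]
delta cm [  0.06  -0.23 -10.29] dyaw -0.0006
```

Request:
{"method": "step_arm", "body": {
  "motion": [
    [[-1,0.05,-0.2,-2.0,0,0,0],[-1,0,0,-2.5,0,0,0],[-1,0,0,-2.0,0,0,0],[-1,0,0,-1.0,0,0,0],[-1,0,0,-0.3,0,0,0]]
  ]
}}

```text
time_s: 33.55
eef_pos: [0.5916, 0.024, 0.078]
tcp_rot: [-0.001, 0.739, 0.674, -0.002]
contact_force: [0.6, -0.1, -3.0]
grip_width: 0.639
finger_force: 64.8
```

Request:
{"method": "step_arm", "body": {
  "motion": [
    [[-1,0,0,-0.8,0,0,0],[-1,0,0,-0.6,0,0,0],[-1,0,0,-0.4,0,0,0],[-1,0,0,0,0,0,0],[-1,0,0,0,0,0,0]]
  ]
}}

```text
time_s: 33.97
eef_pos: [0.5932, 0.0237, 0.0621]
tcp_rot: [0.0, 0.739, 0.674, -0.0]
contact_force: [1.0, 0.1, -3.6]
grip_width: 0.637
finger_force: 64.8
```

Request:
{"method": "step_arm", "body": {
  "motion": [
    [[-1,0,0,-0.2,0,0,0],[-1,0,0,-0.2,0,0,0],[-1,0,0,0,0,0,0],[-1,0,0,0,0,0,0],[-1,0,0,0,0,0,0]]
  ]
}}

```text
time_s: 34.38
eef_pos: [0.593, 0.0237, 0.0579]
tcp_rot: [0.0, 0.739, 0.674, -0.001]
contact_force: [0.2, -0.2, -3.0]
grip_width: 0.639
finger_force: 64.8
```

Request:
{"method": "step_arm", "body": {
  "motion": [
    [[-1,0,0,-0.2,0,0,0],[-1,0,0,-0.1,0,0,0],[-1,0,0,0,0,0,0],[-1,0,0,0,0,0,0],[-1,0,0,0,0,0,0]]
  ]
}}

```text
time_s: 34.8
eef_pos: [0.593, 0.0237, 0.0548]
tcp_rot: [0.0, 0.739, 0.674, -0.001]
contact_force: [-0.3, 0.1, -1.3]
grip_width: 0.64
finger_force: 64.9
```

Request:
{"method": "step_arm", "body": {
  "motion": [
    [[1,0,0,0,0,0,0],[1,0,0,0,0,0,0],[1,0,0,0,0,0,0],[1,0,0,2.0,0,0,0],[1,0,0,3.0,0,0,0]]
  ]
}}

```text
time_s: 35.22
eef_pos: [0.5907, 0.0237, 0.103]
tcp_rot: [-0.002, 0.739, 0.674, -0.003]
contact_force: [0.8, -1.0, 0.1]
grip_width: 0.995
finger_force: 0.0
```

Request:
{"method": "step_arm", "body": {
  "motion": [
    [[1,0.8,1.0,3.0,0,0,0],[1,1.5,2.0,2.0,0,0,0],[1,1.5,2.0,0,0,0,0],[1,1.5,2.0,0,0,0,0],[1,1.5,2.0,0,0,0,0]]
  ]
}}

```text
time_s: 35.63
eef_pos: [0.6618, 0.1149, 0.1559]
tcp_rot: [0.0, 0.739, 0.674, 0.0]
contact_force: [0.7, -0.9, -0.5]
grip_width: 1.0
finger_force: 0.0
```

Request:
{"method": "step_arm", "body": {
  "motion": [
    [[1,1.0,1.0,0,0,0,0],[1,0,0,0,0,0,0],[1,0,0,0,0,0,0],[1,0,0,0,0,0,0],[1,0,0,0,0,0,0]]
  ]
}}

```text
time_s: 36.05
eef_pos: [0.6702, 0.1218, 0.1548]
tcp_rot: [0.0, 0.74, 0.673, -0.001]
contact_force: [0.1, -0.9, -0.5]
grip_width: 0.998
finger_force: 0.0
```

Run:
```python
from h import *
st([*w2(CAL,.045,.151),.024],CAL[2])
w,_=snap('wrist'); t,_=snap('scene','sc9.png')
cv2.imwrite('pics/cmp9.png',np.vstack([cv2.resize(w,(480,300)),cv2.resize(t[190:315,200:400],(480,300),interpolation=cv2.INTER_CUBIC)]))
```

```text
t36.05 tcp [0.6702 0.1218 0.1548] yaw -0.0947 tilt [-0.002 -0.002] F [ 0.1 -0.9 -0.5] gw 0.998 ff 0.0 q [-0.33  0.86  0.16  1.46 -0.16  0.84 -0.21]
delta cm [  0.12  -0.98 -13.08] dyaw 0.0027
```

View pics/cmp9.png

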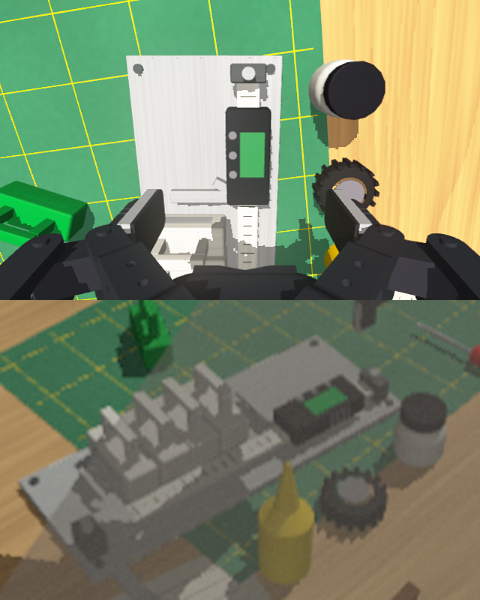

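Request:
{"method": "step_arm", "body": {
  "motion": [
    [[0.5,0.1,-0.9,-1.5,0,0,0.002],[0.5,0,0,-2.5,0,0,0],[0.5,0,0,-2.5,0,0,0],[0.5,0,0,-2.5,0,0,0],[0.5,0,0,-2.0,0,0,0]]
  ]
}}

```text
time_s: 36.57
eef_pos: [0.6709, 0.1138, 0.0432]
tcp_rot: [-0.0, 0.739, 0.674, -0.001]
contact_force: [0.1, 0.2, -1.1]
grip_width: 0.75
finger_force: 0.0
```

Request:
{"method": "step_arm", "body": {
  "motion": [
    [[0.5,0,0,-1.2,0,0,0],[0.5,0,0,-0.6,0,0,0],[0.5,0,0,0,0,0,0],[-1,0,0,0,0,0,0],[-1,0,0,0,0,0,0]]
  ]
}}

```text
time_s: 36.98
eef_pos: [0.6728, 0.1147, 0.0287]
tcp_rot: [0.001, 0.739, 0.674, 0.0]
contact_force: [-4.6, 0.2, 1.9]
grip_width: 0.499
finger_force: 61.5
```

Request:
{"method": "step_arm", "body": {
  "motion": [
    [[-1,0,0,0,0,0,0],[-1,0,0,0,0,0,0],[-1,0,0,0,0,0,0],[-1,0,0,0,0,0,0],[-1,0,0,0,0,0,0]]
  ]
}}

```text
time_s: 37.4
eef_pos: [0.6728, 0.1147, 0.0287]
tcp_rot: [0.001, 0.739, 0.674, 0.0]
contact_force: [-1.7, -0.2, 6.2]
grip_width: 0.493
finger_force: 63.8
```

Request:
{"method": "step_arm", "body": {
  "motion": [
    [[-1,-0.018,-0.2,0,0,0,0],[-1,-0.018,-0.2,0,0,0,0],[-1,-0.018,-0.2,0,0,0,0],[-1,-0.018,-0.2,0,0,0,0],[-1,-0.018,-0.2,0,0,0,0]]
  ]
}}

```text
time_s: 37.82
eef_pos: [0.672, 0.1062, 0.0287]
tcp_rot: [0.0, 0.738, 0.674, 0.001]
contact_force: [-2.2, 2.7, 6.5]
grip_width: 0.499
finger_force: 63.8
```

Request:
{"method": "step_arm", "body": {
  "motion": [
    [[-1,-0.018,-0.2,0,0,0,0],[-1,-0.018,-0.2,0,0,0,0],[-1,-0.018,-0.2,0,0,0,0],[-1,-0.018,-0.2,0,0,0,0],[-1,-0.018,-0.2,0,0,0,0]]
  ]
}}

```text
time_s: 38.23
eef_pos: [0.671, 0.0961, 0.0287]
tcp_rot: [0.0, 0.738, 0.674, 0.001]
contact_force: [-1.6, 2.5, 6.1]
grip_width: 0.494
finger_force: 63.8
```

Request:
{"method": "step_arm", "body": {
  "motion": [
    [[-1,-0.009,-0.1,0,0,0,0],[-1,-0.009,-0.1,0,0,0,0],[-1,-0.009,-0.1,0,0,0,0],[-1,-0.009,-0.1,0,0,0,0],[-1,-0.009,-0.1,0,0,0,0]]
  ]
}}

```text
time_s: 38.65
eef_pos: [0.6706, 0.0924, 0.0287]
tcp_rot: [-0.0, 0.738, 0.674, 0.002]
contact_force: [-2.0, 3.1, 5.9]
grip_width: 0.493
finger_force: 63.8
```

Request:
{"method": "step_arm", "body": {
  "motion": [
    [[-1,-0.009,-0.1,0,0,0,0],[-1,-0.009,-0.1,0,0,0,0],[-1,-0.009,-0.1,0,0,0,0],[-1,-0.009,-0.1,0,0,0,0],[-1,-0.009,-0.1,0,0,0,0]]
  ]
}}

```text
time_s: 39.07
eef_pos: [0.6702, 0.088, 0.0287]
tcp_rot: [-0.001, 0.738, 0.674, 0.002]
contact_force: [-0.9, 5.6, 6.3]
grip_width: 0.495
finger_force: 63.8
```

Request:
{"method": "step_arm", "body": {
  "motion": [
    [[-1,-0.009,-0.1,0,0,0,0],[-1,-0.009,-0.1,0,0,0,0],[-1,-0.009,-0.1,0,0,0,0],[-1,0,0,0,0,0,0],[-1,0,0,0,0,0,0]]
  ]
}}

```text
time_s: 39.48
eef_pos: [0.6701, 0.0871, 0.0287]
tcp_rot: [-0.001, 0.738, 0.675, 0.003]
contact_force: [-0.5, 7.7, 5.0]
grip_width: 0.497
finger_force: 63.7
```

Request:
{"method": "step_arm", "body": {
  "motion": [
    [[-1,-0.009,-0.1,0,0,0,0],[-1,-0.009,-0.1,0,0,0,0],[-1,-0.009,-0.1,0,0,0,0],[-1,-0.009,-0.1,0,0,0,0],[-1,-0.009,-0.1,0,0,0,0]]
  ]
}}

```text
time_s: 39.9
eef_pos: [0.6697, 0.0829, 0.0287]
tcp_rot: [-0.002, 0.738, 0.675, 0.003]
contact_force: [-0.4, 9.5, 4.9]
grip_width: 0.495
finger_force: 63.7
```

Request:
{"method": "step_arm", "body": {
  "motion": [
    [[-1,0,0,0,0,0,0],[-1,0,0,0,0,0,0],[-1,0,0,0,0,0,0],[-1,0,0,0,0,0,0],[-1,0,0,0,0,0,0]]
  ]
}}

```text
time_s: 40.32
eef_pos: [0.6697, 0.0827, 0.0287]
tcp_rot: [-0.002, 0.738, 0.675, 0.003]
contact_force: [-1.4, 7.9, 6.0]
grip_width: 0.5
finger_force: 63.7
```

Run:
```python
from h import *
st()
t,_=snap('top','top10.png'); s,_=snap('scene')
cv2.imwrite('pics/cmp10.png',np.vstack([cv2.resize(t[140:215,290:430],(560,300),interpolation=cv2.INTER_CUBIC),cv2.resize(s[190:315,170:400],(560,300),interpolation=cv2.INTER_CUBIC)]))
```

```text
t40.32 tcp [0.6697 0.0827 0.0287] yaw -0.0892 tilt [0.002 0.007] F [-1.4  7.9  6. ] gw 0.500 ff 63.7 q [-0.24  1.01  0.1   1.53 -0.17  0.6  -0.14]
```

View pics/cmp10.png

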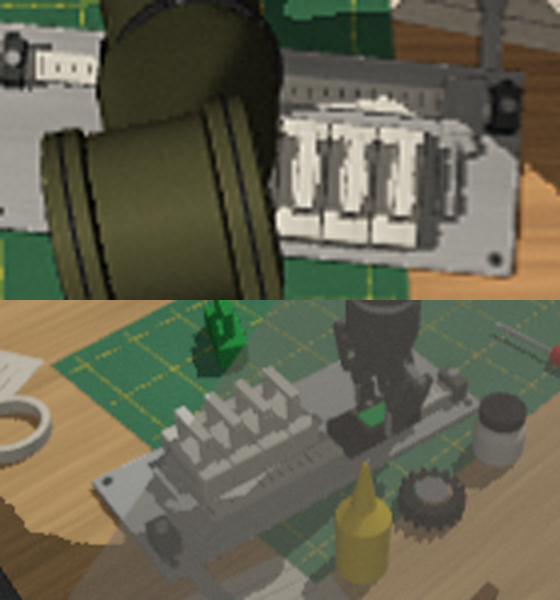

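The pack moves together; in this picture the last gap is at the fixed jaw, around (440,190). From here on I'll go by numbers only. I keep pushing gently.

Request:
{"method": "step_arm", "body": {
  "motion": [
    [[-1,-0.009,-0.1,0,0,0,0],[-1,-0.009,-0.1,0,0,0,0],[-1,-0.009,-0.1,0,0,0,0],[-1,-0.009,-0.1,0,0,0,0],[-1,-0.009,-0.1,0,0,0,0]]
  ]
}}

```text
time_s: 40.83
eef_pos: [0.6694, 0.0792, 0.0287]
tcp_rot: [-0.002, 0.738, 0.675, 0.004]
contact_force: [-0.2, 10.7, 4.8]
grip_width: 0.499
finger_force: 63.7
```

Request:
{"method": "step_arm", "body": {
  "motion": [
    [[-1,-0.009,-0.1,0,0,0,0],[-1,-0.009,-0.1,0,0,0,0],[-1,-0.009,-0.1,0,0,0,0],[-1,0,0,0,0,0,0],[-1,0,0,0,0,0,0]]
  ]
}}

```text
time_s: 41.25
eef_pos: [0.669, 0.0758, 0.0287]
tcp_rot: [-0.002, 0.738, 0.675, 0.004]
contact_force: [-0.8, 10.1, 6.0]
grip_width: 0.499
finger_force: 63.7
```

Request:
{"method": "step_arm", "body": {
  "motion": [
    [[-1,-0.009,-0.1,0,0,0,0],[-1,-0.009,-0.1,0,0,0,0],[-1,-0.009,-0.1,0,0,0,0],[-1,0,0,0,0,0,0],[-1,0,0,0,0,0,0]]
  ]
}}

```text
time_s: 41.67
eef_pos: [0.6687, 0.0728, 0.0287]
tcp_rot: [-0.002, 0.738, 0.675, 0.004]
contact_force: [-1.6, 9.1, 5.9]
grip_width: 0.495
finger_force: 63.7
```

Request:
{"method": "step_arm", "body": {
  "motion": [
    [[-1,-0.009,-0.1,0,0,0,0],[-1,-0.009,-0.1,0,0,0,0],[-1,-0.009,-0.1,0,0,0,0],[-1,0,0,0,0,0,0],[-1,0,0,0,0,0,0]]
  ]
}}

```text
time_s: 42.08
eef_pos: [0.6684, 0.0698, 0.0287]
tcp_rot: [-0.002, 0.738, 0.675, 0.004]
contact_force: [-0.7, 8.8, 5.9]
grip_width: 0.493
finger_force: 63.8
```

Request:
{"method": "step_arm", "body": {
  "motion": [
    [[-1,-0.009,-0.1,0,0,0,0],[-1,-0.009,-0.1,0,0,0,0],[-1,-0.009,-0.1,0,0,0,0],[-1,0,0,0,0,0,0],[-1,0,0,0,0,0,0]]
  ]
}}

```text
time_s: 42.5
eef_pos: [0.6684, 0.0694, 0.0287]
tcp_rot: [-0.003, 0.738, 0.675, 0.005]
contact_force: [-0.8, 13.0, 6.4]
grip_width: 0.496
finger_force: 63.7
```

Run:
```python
from h import *
from fit import pose,box,W
st()
t,c=snap('top','top11.png'); s,cs=snap('scene','sc11.png')
# row profile along caliper y at x=-.06, z=.044 (slab tops, -x shoulder) and bare plate at x=-.03 z=.028 
g=cv2.cvtColor(t,cv2.COLOR_BGR2GRAY).astype(np.float32)
for x,z in((-.06,.044),(-.025,.08)):
    ys=np.arange(-.13,.06,.002); P=np.array([[*w2(CAL,x,y),z] for y in ys]); u=proj(P,c).astype(np.float32)
    v=cv2.remap(g,u[:,0].reshape(1,-1),u[:,1].reshape(1,-1),cv2.INTER_LINEAR)[0]
    print(x,z,[(int(round(y*1000)),int(a)) for y,a in zip(ys,v)])
```

```text
t42.50 tcp [0.6684 0.0694 0.0287] yaw -0.0882 tilt [0.003 0.011] F [-0.8 13.   6.4] gw 0.496 ff 63.7 q [-0.22  1.01  0.09  1.54 -0.16  0.59 -0.12]
-0.06 0.044 [(-130, 156), (-128, 156), (-126, 156), (-124, 156), (-122, 158), (-120, 158), (-118, 158), (-116, 157), (-114, 123), (-112, 95), (-110, 72), (-108, 75), (-106, 75), (-104, 74), (-102, 62), (-100, 91), (-98, 151), (-96, 179), (-94, 193), (-92, 195), (-90, 194), (-88, 195), (-86, 197), (-84, 198), (-82, 199), (-80, 201), (-78, 201), (-76, 201), (-74, 203), (-72, 205), (-70, 206), (-68, 206), (-66, 205), (-64, 191), (-62, 167), (-60, 183), (-58, 193), (-56, 196), (-54, 196), (-52, 196), (-50, 196), (-48, 199), (-46, 200), (-44, 201), (-42, 202), (-40, 203), (-38, 205), (-36, 206), (-34, 207), (-32, 207), (-30, 208), (-28, 181), (-26, 138), (-24, 177), (-22, 193), (-20, 195), (-18, 195), (-16, 195), (-14, 197), (-12, 199), (-10, 201), (-8, 204), (-6, 208), (-4, 171), (-2, 112), (0, 50), (2, 38), (4, 54), (6, 70), (8, 75), (10, 74), (12, 76), (14, 66), (16, 49), (18, 39), (20, 53), (22, 77), (24, 75), (26, 75), (28, 77), (30, 82), 
[... 519 characters left out ...]
144), (-68, 116), (-66, 101), (-64, 103), (-62, 95), (-60, 88), (-58, 96), (-56, 95), (-54, 106), (-52, 158), (-50, 186), (-48, 201), (-46, 202), (-44, 206), (-42, 194), (-40, 158), (-38, 185), (-36, 175), (-34, 118), (-32, 105), (-30, 101), (-28, 104), (-26, 89), (-24, 87), (-22, 95), (-20, 94), (-18, 123), (-16, 163), (-14, 195), (-12, 203), (-10, 202), (-8, 205), (-6, 197), (-4, 194), (-2, 204), (0, 146), (2, 105), (4, 103), (6, 107), (8, 86), (10, 39), (12, 27), (14, 25), (16, 34), (18, 67), (20, 78), (22, 76), (24, 75), (26, 76), (28, 71), (30, 38), (32, 42), (34, 56), (36, 71), (38, 73), (40, 74), (42, 75), (44, 82), (46, 64), (48, 15), (50, 41), (52, 60), (54, 73), (56, 73), (58, 72)]
```

Request:
{"method": "step_arm", "body": {
  "motion": [
    [[-1,-0.009,-0.1,0,0,0,0],[-1,-0.009,-0.1,0,0,0,0],[-1,-0.009,-0.1,0,0,0,0],[-1,-0.009,-0.1,0,0,0,0],[-1,0,0,0,0,0,0]]
  ]
}}

```text
time_s: 43.02
eef_pos: [0.6684, 0.0694, 0.0287]
tcp_rot: [-0.005, 0.737, 0.676, 0.007]
contact_force: [0.8, 18.8, 4.7]
grip_width: 0.5
finger_force: 63.7
```

Request:
{"method": "step_arm", "body": {
  "motion": [
    [[-1,-0.009,-0.1,0,0,0,0],[-1,-0.009,-0.1,0,0,0,0],[-1,0,0,0,0,0,0],[-1,0,0,0,0,0,0],[-1,0,0,0,0,0,0]]
  ]
}}

```text
time_s: 43.43
eef_pos: [0.6684, 0.0693, 0.0287]
tcp_rot: [-0.005, 0.737, 0.676, 0.008]
contact_force: [0.3, 22.0, 5.4]
grip_width: 0.496
finger_force: 63.6
```

Request:
{"method": "step_arm", "body": {
  "motion": [
    [[-1,0.028,0.3,0,0,0,0],[-1,0.046,0.5,0,0,0,0],[-1,0.046,0.5,0,0,0,0],[-1,0.046,0.5,0,0,0,0],[-1,0.046,0.5,0,0,0,0]]
  ]
}}

```text
time_s: 43.85
eef_pos: [0.6691, 0.076, 0.0287]
tcp_rot: [0.001, 0.739, 0.674, -0.0]
contact_force: [-3.6, -1.6, 7.0]
grip_width: 0.497
finger_force: 63.9
```

Request:
{"method": "step_arm", "body": {
  "motion": [
    [[-1,0.046,0.5,0,0,0,0],[-1,0.046,0.5,0,0,0,0],[-1,0.046,0.5,0,0,0,0],[-1,0.046,0.5,0,0,0,0],[-1,0,0,0,0,0,0]]
  ]
}}

```text
time_s: 44.27
eef_pos: [0.6712, 0.0979, 0.0287]
tcp_rot: [0.0, 0.738, 0.674, 0.0]
contact_force: [-2.1, 1.8, 6.3]
grip_width: 0.496
finger_force: 63.9
```

Request:
{"method": "step_arm", "body": {
  "motion": [
    [[-1,0,0,0,0,0,0],[1,0,0,0,0,0,0],[1,0,0,0,0,0,0],[1,0,0,0,0,0,0],[1,0,0,0,0,0,0]]
  ]
}}

```text
time_s: 44.68
eef_pos: [0.6706, 0.0965, 0.0269]
tcp_rot: [0.0, 0.738, 0.674, -0.0]
contact_force: [-0.1, 0.4, 0.5]
grip_width: 1.001
finger_force: 0.0
```

Request:
{"method": "step_arm", "body": {
  "motion": [
    [[1,0,0,2.0,0,0,0],[1,0,0,3.0,0,0,0],[1,0,0,3.0,0,0,0],[1,0,0,3.0,0,0,0],[1,0,0,2.0,0,0,0]]
  ]
}}

```text
time_s: 45.1
eef_pos: [0.6717, 0.0965, 0.1599]
tcp_rot: [0.001, 0.739, 0.674, 0.001]
contact_force: [1.6, 0.2, -0.5]
grip_width: 0.998
finger_force: 0.0
```

```bash
cat >> h.py <<'E'
def prof(x,z,y0,y1,step=.002,f=None):
    "grey profile along the caliper's y in the top picture"
    t,c=snap('top'); g=cv2.cvtColor(t,cv2.COLOR_BGR2GRAY).astype(np.float32)
    ys=np.arange(y0,y1,step); u=proj(np.array([[*w2(CAL,x,y),z] for y in ys]),c).astype(np.float32)
    v=cv2.remap(g,u[:,0].reshape(1,-1),u[:,1].reshape(1,-1),cv2.INTER_LINEAR)[0]; print(x,z,[(int(round(y*1000)),int(a)) for y,a in zip(ys,v)])
E
python3 - <<'E'
from h import *
st([*w2(CAL,-.025,.027),.052],CAL[2])
prof(-.06,.044,-.11,.1,.003); prof(-.03,.028,.03,.12,.003)
E
```

```text
t45.10 tcp [0.6717 0.0965 0.1599] yaw -0.0911 tilt [ 0.003 -0.001] F [ 1.6  0.2 -0.5] gw 0.998 ff 0.0 q [-0.29  0.85  0.15  1.47 -0.15  0.84 -0.18]
delta cm [ -8.14 -10.16 -10.79] dyaw -0.0009
-0.06 0.044 [(-110, 74), (-107, 75), (-104, 76), (-101, 59), (-98, 154), (-95, 195), (-92, 197), (-89, 197), (-86, 199), (-83, 202), (-80, 204), (-77, 203), (-74, 207), (-71, 208), (-68, 208), (-65, 204), (-62, 170), (-59, 193), (-56, 198), (-53, 196), (-50, 201), (-47, 202), (-44, 203), (-41, 204), (-38, 206), (-35, 208), (-32, 209), (-29, 207), (-26, 138), (-23, 194), (-20, 199), (-17, 197), (-14, 197), (-11, 203), (-8, 205), (-5, 205), (-2, 207), (1, 210), (4, 209), (7, 203), (10, 110), (13, 198), (16, 200), (19, 199), (22, 199), (25, 86), (28, 19), (31, 19), (34, 21), (37, 22), (40, 20), (43, 22), (46, 47), (49, 53), (52, 49), (55, 49), (58, 35), (61, 18), (64, 46), (67, 44), (70, 43), (73, 42), (76, 42), (79, 37), (82, 47), (85, 53), (88, 57), (91, 58), (94, 59), (97, 59)]
-0.03 0.028 [(30, 21), (33, 21), (36, 21), (39, 22), (42, 22), (45, 23), (48, 21), (51, 22), (54, 24), (57, 24), (60, 25), (63, 26), (66, 30), (69, 36), (72, 43), (75, 50), (78, 53), (81, 57), (84, 60), (87, 59), (90, 60), (93, 60), (96, 61), (99, 61), (102, 61), (105, 61), (108, 60), (111, 59), (114, 61), (117, 61)]
```

Request:
{"method": "step_arm", "body": {
  "motion": [
    [[1,-1.63,-2.01,0,0,0,0],[1,-1.63,-2.01,0,0,0,0],[1,-1.63,-2.01,0,0,0,0],[1,-1.63,-2.01,0,0,0,0],[1,-1.63,-2.01,0,0,0,0]]
  ]
}}

```text
time_s: 45.62
eef_pos: [0.5874, -0.0048, 0.1559]
tcp_rot: [-0.0, 0.738, 0.674, -0.001]
contact_force: [-0.3, -0.7, -0.2]
grip_width: 1.002
finger_force: 0.0
```

Request:
{"method": "step_arm", "body": {
  "motion": [
    [[1,0,0,0,0,0,0],[1,0,0,0,0,0,0],[1,0,0,0,0,0,0],[1,0,0,0,0,0,0],[1,0,0,0,0,0,0]]
  ]
}}

```text
time_s: 46.03
eef_pos: [0.5895, -0.0024, 0.1565]
tcp_rot: [-0.0, 0.738, 0.675, -0.0]
contact_force: [-0.5, -1.0, -0.3]
grip_width: 1.0
finger_force: 0.0
```

Run:
```python
from h import *
st([*w2(CAL,-.025,.028),.052],CAL[2])
```

```text
t46.03 tcp [ 0.5895 -0.0024  0.1565] yaw -0.0888 tilt [-0. -0.] F [-0.5 -1.  -0.3] gw 1.000 ff 0.0 q [-0.14  0.74  0.12  1.76 -0.13  0.65 -0.04]
delta cm [  0.09  -0.17 -10.45] dyaw -0.0032
```

Request:
{"method": "step_arm", "body": {
  "motion": [
    [[1,0.1,-0.15,-2.5,0,0,-0.003],[1,0,0,-2.5,0,0,0],[1,0,0,-2.5,0,0,0],[1,0,0,-1.8,0,0,0],[1,0,0,-1.1,0,0,0]]
  ]
}}

```text
time_s: 46.45
eef_pos: [0.5891, -0.0043, 0.0505]
tcp_rot: [-0.001, 0.739, 0.674, -0.001]
contact_force: [-0.3, -0.5, 0.3]
grip_width: 0.998
finger_force: 0.0
```

Request:
{"method": "step_arm", "body": {
  "motion": [
    [[1,0,0,0,0,0,0],[1,0,0,0,0,0,0],[-1,0,0,0,0,0,0],[-1,0,0,0,0,0,0],[-1,0,0,0,0,0,0]]
  ]
}}

```text
time_s: 46.87
eef_pos: [0.5908, -0.0053, 0.0545]
tcp_rot: [0.001, 0.739, 0.673, 0.0]
contact_force: [-1.2, 0.0, -0.4]
grip_width: 0.641
finger_force: 63.5
```

Request:
{"method": "step_arm", "body": {
  "motion": [
    [[-1,0,0,0,0,0,0],[-1,0,0,0,0,0,0],[-1,0,0,0,0,0,0],[-1,0,0,0,0,0,0],[-1,0,0,0,0,0,0]]
  ]
}}

```text
time_s: 47.28
eef_pos: [0.5908, -0.0052, 0.0544]
tcp_rot: [0.001, 0.739, 0.673, 0.0]
contact_force: [-0.6, 0.8, 5.9]
grip_width: 0.643
finger_force: 64.4
```

Run:
```python
from h import *
st([*w2(HK,-.17,0),.119],HK[2]+np.pi/2)
```

```text
t47.28 tcp [ 0.5908 -0.0052  0.0544] yaw -0.0938 tilt [ 0.002 -0.001] F [-0.6  0.8  5.9] gw 0.643 ff 64.4 q [-0.12  0.9   0.08  1.8  -0.15  0.44 -0.02]
delta cm [-22.55 -35.68   6.46] dyaw -1.5515
```

Request:
{"method": "step_arm", "body": {
  "motion": [
    [[-1,0,0,2.0,0,0,0],[-1,0,0,3.0,0,0,0],[-1,0,0,3.0,0,0,0],[-1,0,0,3.0,0,0,0],[-1,0,0,1.0,0,0,0]]
  ]
}}

```text
time_s: 47.7
eef_pos: [0.5922, -0.0055, 0.1773]
tcp_rot: [0.003, 0.74, 0.673, 0.002]
contact_force: [0.4, 0.4, -1.6]
grip_width: 0.644
finger_force: 65.1
```

Request:
{"method": "step_arm", "body": {
  "motion": [
    [[-1,-1.5,-2.38,0,0,0,-0.1034],[-1,-1.5,-2.38,0,0,0,-0.1034],[-1,-1.5,-2.38,0,0,0,-0.1034],[-1,-1.5,-2.38,0,0,0,-0.1034],[-1,-1.5,-2.38,0,0,0,-0.1034]]
  ]
}}

```text
time_s: 48.12
eef_pos: [0.5135, -0.1251, 0.1724]
tcp_rot: [-0.0, 0.888, 0.46, -0.001]
contact_force: [1.0, -0.0, -2.3]
grip_width: 0.639
finger_force: 64.9
```

Request:
{"method": "step_arm", "body": {
  "motion": [
    [[-1,-1.5,-2.38,0,0,0,-0.1034],[-1,-1.5,-2.38,0,0,0,-0.1034],[-1,-1.5,-2.38,0,0,0,-0.1034],[-1,-1.5,-2.38,0,0,0,-0.1034],[-1,-1.5,-2.38,0,0,0,-0.1034]]
  ]
}}

```text
time_s: 48.53
eef_pos: [0.4387, -0.244, 0.1724]
tcp_rot: [-0.0, 0.976, 0.217, -0.001]
contact_force: [0.1, 0.2, -2.4]
grip_width: 0.638
finger_force: 64.9
```

Request:
{"method": "step_arm", "body": {
  "motion": [
    [[-1,-1.5,-2.38,0,0,0,-0.1034],[-1,-1.5,-2.38,0,0,0,-0.1034],[-1,-1.5,-2.38,0,0,0,-0.1034],[-1,-1.5,-2.38,0,0,0,-0.1034],[-1,-1.5,-2.38,0,0,0,-0.1034]]
  ]
}}

```text
time_s: 48.95
eef_pos: [0.3638, -0.3629, 0.1724]
tcp_rot: [-0.001, 0.999, -0.039, -0.001]
contact_force: [0.0, -0.8, -3.2]
grip_width: 0.637
finger_force: 64.9
```

Request:
{"method": "step_arm", "body": {
  "motion": [
    [[-1,0,0,-1,0,0,0],[-1,0,0,-1,0,0,0],[-1,0,0,-1,0,0,0],[-1,0,0,-1,0,0,0],[-1,0,0,0,0,0,0]]
  ]
}}

```text
time_s: 49.37
eef_pos: [0.3648, -0.3598, 0.1305]
tcp_rot: [-0.002, 0.999, -0.036, -0.002]
contact_force: [-0.2, 0.8, -2.3]
grip_width: 0.639
finger_force: 64.9
```

Request:
{"method": "step_arm", "body": {
  "motion": [
    [[-1,0,0,0,0,0,0],[-1,0,0,0,0,0,0],[-1,0,0,0,0,0,0],[-1,0,0,0,0,0,0],[-1,0,0,0,0,0,0]]
  ]
}}

```text
time_s: 49.78
eef_pos: [0.3652, -0.3624, 0.1332]
tcp_rot: [-0.0, 0.999, -0.037, -0.0]
contact_force: [0.3, -0.2, -2.4]
grip_width: 0.641
finger_force: 64.9
```

Run:
```python
from h import *
st([*w2(HK,-.17,0),.1214],HK[2]+np.pi/2)
w,c=snap('wrist','wr12.png'); t,_=snap('top','top12.png')
# prong edges in the wrist picture: scan across hook y at several hook x for z=.121
g=cv2.cvtColor(w,cv2.COLOR_BGR2GRAY).astype(np.float32)
for x in(-.08,-.05,0,.05,.08):
    ys=np.arange(-.024,.0241,.002); u=proj(np.array([[*w2(HK,x,y),.121] for y in ys]),c).astype(np.float32)
    v=cv2.remap(g,u[:,0].reshape(1,-1),u[:,1].reshape(1,-1),cv2.INTER_LINEAR)[0]; print(x,u[12].round(),v.astype(int).tolist())
```

```text
t49.78 tcp [ 0.3652 -0.3624  0.1332] yaw -1.6446 tilt [-0.  0.] F [ 0.3 -0.2 -2.4] gw 0.641 ff 64.9 q [ 0.46  0.74  0.39  2.01 -0.56  0.5  -0.38]
delta cm [ 0.01  0.04 -1.18] dyaw -0.0007
-0.08 [327.  37.] [93, 94, 94, 94, 93, 93, 92, 93, 95, 93, 95, 125, 187, 215, 177, 92, 92, 95, 90, 95, 94, 95, 93, 94, 95]
-0.05 [328. -48.] [0, 0, 0, 0, 0, 0, 0, 0, 0, 0, 0, 0, 0, 0, 0, 0, 0, 0, 0, 0, 0, 0, 0, 0, 0]
0 [ 328. -211.] [0, 0, 0, 0, 0, 0, 0, 0, 0, 0, 0, 0, 0, 0, 0, 0, 0, 0, 0, 0, 0, 0, 0, 0, 0]
0.05 [ 328. -400.] [0, 0, 0, 0, 0, 0, 0, 0, 0, 0, 0, 0, 0, 0, 0, 0, 0, 0, 0, 0, 0, 0, 0, 0, 0]
0.08 [ 329. -524.] [0, 0, 0, 0, 0, 0, 0, 0, 0, 0, 0, 0, 0, 0, 0, 0, 0, 0, 0, 0, 0, 0, 0, 0, 0]
```

Request:
{"method": "step_arm", "body": {
  "motion": [
    [[-1,0,0.1,-0.6,0,0,0],[-1,0,0.1,-0.6,0,0,0],[-1,0,0,0,0,0,0],[-1,0,0,0,0,0,0],[-1,0,0,0,0,0,0]]
  ]
}}

```text
time_s: 50.3
eef_pos: [0.3648, -0.3603, 0.1206]
tcp_rot: [-0.0, 0.999, -0.037, -0.001]
contact_force: [0.2, -0.0, -2.5]
grip_width: 0.638
finger_force: 64.9
```

Request:
{"method": "step_arm", "body": {
  "motion": [
    [[-1,1.0,-0.075,0,0,0,0],[-1,1.3,-0.097,0,0,0,0],[-1,1.3,-0.097,0,0,0,0],[-1,1.3,-0.097,0,0,0,0],[-1,1.3,-0.097,0,0,0,0]]
  ]
}}

```text
time_s: 50.72
eef_pos: [0.4286, -0.3649, 0.121]
tcp_rot: [-0.0, 0.999, -0.037, -0.0]
contact_force: [0.2, 0.0, -2.6]
grip_width: 0.639
finger_force: 64.9
```

Request:
{"method": "step_arm", "body": {
  "motion": [
    [[-1,1.3,-0.097,0,0,0,0],[-1,1.3,-0.097,0,0,0,0],[-1,1.3,-0.097,0,0,0,0],[-1,1.3,-0.097,0,0,0,0],[-1,1.3,-0.097,0,0,0,0]]
  ]
}}

```text
time_s: 51.13
eef_pos: [0.4935, -0.3694, 0.1208]
tcp_rot: [-0.0, 0.999, -0.037, -0.0]
contact_force: [-0.7, -0.1, -2.2]
grip_width: 0.64
finger_force: 64.9
```

Run:
```python
from h import *
st([*w2(HK,.068,.0015),.1214],HK[2]+np.pi/2)
```

```text
t51.13 tcp [ 0.4935 -0.3694  0.1208] yaw -1.6438 tilt [-0.001  0.001] F [-0.7 -0.1 -2.2] gw 0.640 ff 64.9 q [ 0.32  0.87  0.46  1.7  -0.56  0.7  -0.57]
delta cm [10.92 -0.89  0.06] dyaw -0.0015
```

Request:
{"method": "step_arm", "body": {
  "motion": [
    [[-1,1.6,-0.12,0,0,0,0],[-1,1.6,-0.12,0,0,0,0],[-1,1.6,-0.12,0,0,0,0],[-1,1.6,-0.12,0,0,0,0],[-1,1.6,-0.12,0,0,0,0]]
  ]
}}

```text
time_s: 51.55
eef_pos: [0.5735, -0.3751, 0.1207]
tcp_rot: [-0.0, 0.999, -0.036, -0.0]
contact_force: [-0.1, -1.2, -3.5]
grip_width: 0.64
finger_force: 64.9
```

Request:
{"method": "step_arm", "body": {
  "motion": [
    [[-1,1.5,-0.12,0,0,0,0],[-1,0.9,-0.07,0,0,0,0],[-1,0.5,-0.05,0,0,0,0],[-1,0,0,0,0,0,0],[-1,0,0,0,0,0,0]]
  ]
}}

```text
time_s: 51.97
eef_pos: [0.6006, -0.3779, 0.1205]
tcp_rot: [-0.0, 0.999, -0.037, -0.001]
contact_force: [0.1, -0.5, -3.5]
grip_width: 0.643
finger_force: 64.9
```

Request:
{"method": "step_arm", "body": {
  "motion": [
    [[-1,0,0,-0.5,0,0,0],[-1,0,0,-0.3,0,0,0],[-1,0,0,0,0,0,0],[-1,0,0,0,0,0,0],[-1,0,0,0,0,0,0]]
  ]
}}

```text
time_s: 52.38
eef_pos: [0.6006, -0.3783, 0.1128]
tcp_rot: [-0.0, 0.999, -0.037, -0.001]
contact_force: [-0.4, 0.8, -2.5]
grip_width: 0.639
finger_force: 64.9
```

Run:
```python
from h import *
st([*w2(HK,.068,.0015),.1094],HK[2]+np.pi/2)
```

```text
t52.38 tcp [ 0.6006 -0.3783  0.1128] yaw -1.6451 tilt [-0.001  0.001] F [-0.4  0.8 -2.5] gw 0.639 ff 64.9 q [ 0.27  1.    0.5   1.39 -0.55  0.89 -0.72]
delta cm [ 0.21  0.   -0.34] dyaw -0.0002
```

Request:
{"method": "step_arm", "body": {
  "motion": [
    [[-1,0,0,-0.1,0,0,0],[-1,0,0,-0.1,0,0,0],[-1,0,0,0,0,0,0],[-1,0,0,0,0,0,0],[-1,0,0,0,0,0,0]]
  ]
}}

```text
time_s: 52.8
eef_pos: [0.6009, -0.3782, 0.1108]
tcp_rot: [-0.0, 0.999, -0.037, -0.001]
contact_force: [0.2, 0.8, -2.7]
grip_width: 0.639
finger_force: 64.9
```

Request:
{"method": "step_arm", "body": {
  "motion": [
    [[-1,0,0,-0.1,0,0,0],[-1,0,0,-0.1,0,0,0],[-1,0,0,0,0,0,0],[-1,0,0,0,0,0,0],[-1,0,0,0,0,0,0]]
  ]
}}

```text
time_s: 53.22
eef_pos: [0.6011, -0.3783, 0.1094]
tcp_rot: [-0.0, 0.999, -0.037, -0.0]
contact_force: [-1.2, 1.4, 3.0]
grip_width: 0.644
finger_force: 65.5
```

Request:
{"method": "step_arm", "body": {
  "motion": [
    [[1,0,0,0,0,0,0],[1,0,0,0,0,0,0],[1,0,0,0,0,0,0],[1,0,0,0,0,0,0],[1,0,0,1.0,0,0,0]]
  ]
}}

```text
time_s: 53.63
eef_pos: [0.5998, -0.377, 0.117]
tcp_rot: [-0.002, 0.999, -0.037, -0.002]
contact_force: [0.8, 0.5, 0.0]
grip_width: 0.997
finger_force: 0.0
```

Request:
{"method": "step_arm", "body": {
  "motion": [
    [[1,0,0,2.0,0,0,0],[1,0,0,2.5,0,0,0],[1,0,0,2.0,0,0,0],[1,0,0.5,1.0,0,0,0],[1,0,1.0,0,0,0,0]]
  ]
}}

```text
time_s: 54.05
eef_pos: [0.6016, -0.3657, 0.1973]
tcp_rot: [0.002, 0.999, -0.038, 0.002]
contact_force: [-0.8, 0.3, 0.4]
grip_width: 1.0
finger_force: 0.0
```

Request:
{"method": "step_arm", "body": {
  "motion": [
    [[1,-0.1,2.15,0,0,0,0.1035],[1,-0.1,2.15,0,0,0,0.1035],[1,-0.1,2.15,0,0,0,0.1035],[1,-0.1,2.15,0,0,0,0.1035],[1,-0.1,2.15,0,0,0,0.1035]]
  ]
}}

```text
time_s: 54.47
eef_pos: [0.5951, -0.2525, 0.1924]
tcp_rot: [-0.001, 0.975, 0.223, -0.001]
contact_force: [0.0, -0.2, -0.3]
grip_width: 1.001
finger_force: 0.0
```

Request:
{"method": "step_arm", "body": {
  "motion": [
    [[1,-0.1,2.15,0,0,0,0.1035],[1,-0.1,2.15,0,0,0,0.1035],[1,-0.1,2.15,0,0,0,0.1035],[1,-0.1,2.15,0,0,0,0.1035],[1,-0.1,2.15,0,0,0,0.1035]]
  ]
}}

```text
time_s: 54.88
eef_pos: [0.5897, -0.1453, 0.1926]
tcp_rot: [-0.001, 0.885, 0.465, -0.001]
contact_force: [-0.5, 0.6, -0.9]
grip_width: 1.001
finger_force: 0.0
```

Request:
{"method": "step_arm", "body": {
  "motion": [
    [[1,-0.1,2.15,0,0,0,0.1035],[1,-0.1,2.15,0,0,0,0.1035],[1,-0.1,2.15,0,0,0,0.1035],[1,-0.1,2.15,0,0,0,0.1035],[1,-0.1,2.15,0,0,0,0.1035]]
  ]
}}

```text
time_s: 55.3
eef_pos: [0.5844, -0.0381, 0.1927]
tcp_rot: [-0.001, 0.737, 0.676, -0.001]
contact_force: [0.4, -0.9, 0.5]
grip_width: 1.0
finger_force: 0.0
```

Request:
{"method": "step_arm", "body": {
  "motion": [
    [[1,0,0,-1,0,0,0],[1,0,0,-1,0,0,0],[1,0,0,0,0,0,0],[1,0,0,0,0,0,0],[1,0,0,0,0,0,0]]
  ]
}}

```text
time_s: 55.72
eef_pos: [0.5856, -0.042, 0.1735]
tcp_rot: [0.0, 0.74, 0.673, -0.001]
contact_force: [0.2, 1.0, -0.0]
grip_width: 1.001
finger_force: 0.0
```

```bash
cat >> h.py <<'E'
def hooked():
    "bright pixels of hung weights along the prong, top view: bar tops (z .135) and shoulders"
    t,c=snap('top'); g=cv2.cvtColor(t,cv2.COLOR_BGR2GRAY).astype(np.float32)
    for y,z in((.036,.099),(-.036,.099),(.0,.135)):
        xs=np.arange(-.1,.11,.004); u=proj(np.array([[*w2(HK,x,y),z] for x in xs]),c).astype(np.float32)
        v=cv2.remap(g,u[:,0].reshape(1,-1),u[:,1].reshape(1,-1),cv2.INTER_LINEAR)[0]; print('hook y',y,[(int(round(a*1000)),int(b)) for a,b in zip(xs,v)])
E
python3 - <<'E'
from h import *
st([*w2(CAL,-.025,-.008),.0535],CAL[2]); hooked(); prof(-.06,.044,-.11,.06,.003)
E
```

```text
t55.72 tcp [ 0.5856 -0.042   0.1735] yaw -0.0945 tilt [-0.002 -0.002] F [ 0.2  1.  -0. ] gw 1.001 ff 0.0 q [-0.09  0.72  0.14  1.75 -0.15  0.69  0.04]
delta cm [  0.15   0.2  -12.  ] dyaw 0.0025
hook y 0.036 [(-100, 136), (-96, 144), (-92, 154), (-88, 144), (-84, 51), (-80, 57), (-76, 56), (-72, 60), (-68, 59), (-64, 56), (-60, 58), (-56, 58), (-52, 56), (-48, 59), (-44, 58), (-40, 59), (-36, 57), (-32, 58), (-28, 57), (-24, 58), (-20, 58), (-16, 57), (-12, 57), (-8, 57), (-4, 58), (0, 57), (4, 57), (8, 57), (12, 56), (16, 36), (20, 25), (24, 25), (28, 27), (32, 28), (36, 27), (40, 26), (44, 37), (48, 50), (52, 92), (56, 101), (60, 98), (64, 99), (68, 102), (72, 100), (76, 100), (80, 103), (84, 83), (88, 23), (92, 27), (96, 51), (100, 69), (104, 64), (108, 65)]
hook y -0.036 [(-100, 70), (-96, 70), (-92, 62), (-88, 125), (-84, 116), (-80, 55), (-76, 62), (-72, 60), (-68, 56), (-64, 60), (-60, 56), (-56, 53), (-52, 52), (-48, 49), (-44, 43), (-40, 48), (-36, 51), (-32, 50), (-28, 51), (-24, 55), (-20, 55), (-16, 55), (-12, 51), (-8, 45), (-4, 47), (0, 49), (4, 51), (8, 50), (12, 50), 
[... 769 characters left out ...]
(92, 85), (96, 125), (100, 159), (104, 144), (108, 135)]
-0.06 0.044 [(-110, 48), (-107, 49), (-104, 47), (-101, 48), (-98, 49), (-95, 49), (-92, 48), (-89, 49), (-86, 49), (-83, 48), (-80, 46), (-77, 48), (-74, 47), (-71, 47), (-68, 49), (-65, 47), (-62, 49), (-59, 48), (-56, 47), (-53, 49), (-50, 49), (-47, 50), (-44, 47), (-41, 53), (-38, 54), (-35, 53), (-32, 53), (-29, 51), (-26, 46), (-23, 17), (-20, 48), (-17, 199), (-14, 203), (-11, 205), (-8, 204), (-5, 204), (-2, 207), (1, 211), (4, 211), (7, 205), (10, 103), (13, 160), (16, 160), (19, 159), (22, 159), (25, 158), (28, 160), (31, 159), (34, 159), (37, 159), (40, 160), (43, 160), (46, 158), (49, 159), (52, 159), (55, 159), (58, 160)]
```

Request:
{"method": "step_arm", "body": {
  "motion": [
    [[1,0.1,0.2,-2.5,0,0,0.002],[1,0,0,-3.0,0,0,0],[1,0,0,-3.0,0,0,0],[1,0,0,-2.2,0,0,0],[1,0,0,-1.3,0,0,0]]
  ]
}}

```text
time_s: 56.23
eef_pos: [0.5857, -0.0391, 0.0516]
tcp_rot: [-0.001, 0.739, 0.674, -0.002]
contact_force: [0.6, -0.7, -0.1]
grip_width: 0.998
finger_force: 0.0
```

Request:
{"method": "step_arm", "body": {
  "motion": [
    [[1,0,0,0,0,0,0],[1,0,0,0,0,0,0],[-1,0,0,0,0,0,0],[-1,0,0,0,0,0,0],[-1,0,0,0,0,0,0]]
  ]
}}

```text
time_s: 56.65
eef_pos: [0.5879, -0.0388, 0.0557]
tcp_rot: [0.001, 0.738, 0.674, 0.0]
contact_force: [-0.4, -0.2, 1.0]
grip_width: 0.638
finger_force: 63.5
```

Request:
{"method": "step_arm", "body": {
  "motion": [
    [[-1,0,0,0,0,0,0],[-1,0,0,0,0,0,0],[-1,0,0,0,0,0,0],[-1,0,0,0,0,0,0],[-1,0,0,0,0,0,0]]
  ]
}}

```text
time_s: 57.07
eef_pos: [0.588, -0.0388, 0.0557]
tcp_rot: [0.001, 0.738, 0.674, 0.0]
contact_force: [-0.8, 0.7, 5.3]
grip_width: 0.64
finger_force: 64.1
```

Run:
```python
from h import *
st([*w2(HK,-.17,0.0015),.119],HK[2]+np.pi/2); print(cal(ctrl.get_obs()['eef_pos']))
```

```text
t57.07 tcp [ 0.588  -0.0388  0.0557] yaw -0.0904 tilt [ 0.002 -0.001] F [-0.8  0.7  5.3] gw 0.640 ff 64.1 q [-0.07  0.9   0.09  1.81 -0.17  0.44  0.06]
delta cm [-22.26 -32.17   6.33] dyaw -1.5549
[-0.0242 -0.0068]
```

Request:
{"method": "step_arm", "body": {
  "motion": [
    [[-1,0,0,2.0,0,0,0],[-1,0,0,3.0,0,0,0],[-1,0,0,3.0,0,0,0],[-1,0,0,3.0,0,0,0],[-1,0,0,1.0,0,0,0]]
  ]
}}

```text
time_s: 57.48
eef_pos: [0.5893, -0.039, 0.1785]
tcp_rot: [0.003, 0.738, 0.674, 0.002]
contact_force: [0.5, -0.4, -3.0]
grip_width: 0.636
finger_force: 65.2
```

Request:
{"method": "step_arm", "body": {
  "motion": [
    [[-1,-1.48,-2.14,0,0,0,-0.1036],[-1,-1.48,-2.14,0,0,0,-0.1036],[-1,-1.48,-2.14,0,0,0,-0.1036],[-1,-1.48,-2.14,0,0,0,-0.1036],[-1,-1.48,-2.14,0,0,0,-0.1036]]
  ]
}}

```text
time_s: 57.9
eef_pos: [0.5116, -0.1463, 0.1735]
tcp_rot: [-0.0, 0.887, 0.461, -0.001]
contact_force: [0.0, -0.6, -2.5]
grip_width: 0.636
finger_force: 65.0
```

Request:
{"method": "step_arm", "body": {
  "motion": [
    [[-1,-1.48,-2.14,0,0,0,-0.1036],[-1,-1.48,-2.14,0,0,0,-0.1036],[-1,-1.48,-2.14,0,0,0,-0.1036],[-1,-1.48,-2.14,0,0,0,-0.1036],[-1,-1.48,-2.14,0,0,0,-0.1036]]
  ]
}}

```text
time_s: 58.32
eef_pos: [0.4378, -0.2532, 0.1735]
tcp_rot: [-0.0, 0.976, 0.218, -0.001]
contact_force: [0.8, 0.2, -2.3]
grip_width: 0.64
finger_force: 65.0
```

Request:
{"method": "step_arm", "body": {
  "motion": [
    [[-1,-1.48,-2.14,0,0,0,-0.1036],[-1,-1.48,-2.14,0,0,0,-0.1036],[-1,-1.48,-2.14,0,0,0,-0.1036],[-1,-1.48,-2.14,0,0,0,-0.1036],[-1,-1.48,-2.14,0,0,0,-0.1036]]
  ]
}}

```text
time_s: 58.73
eef_pos: [0.3639, -0.3601, 0.1735]
tcp_rot: [-0.001, 0.999, -0.039, -0.001]
contact_force: [0.5, -0.9, -2.4]
grip_width: 0.643
finger_force: 65.0
```

Request:
{"method": "step_arm", "body": {
  "motion": [
    [[-1,0,0,-1.3,0,0,0],[-1,0,0,-1.3,0,0,0],[-1,0,0,-1.3,0,0,0],[-1,0,0,-1.0,0,0,0],[-1,0,0,0,0,0,0]]
  ]
}}

```text
time_s: 59.15
eef_pos: [0.364, -0.3583, 0.1229]
tcp_rot: [-0.002, 0.999, -0.037, -0.002]
contact_force: [0.3, 0.3, -2.4]
grip_width: 0.639
finger_force: 64.9
```

Request:
{"method": "step_arm", "body": {
  "motion": [
    [[-1,0,0,0,0,0,0],[-1,0,0,0,0,0,0],[-1,0,0,0,0,0,0],[-1,0,0,0,0,0,0],[-1,0,0,0,0,0,0]]
  ]
}}

```text
time_s: 59.57
eef_pos: [0.3652, -0.3598, 0.1253]
tcp_rot: [-0.0, 0.999, -0.037, -0.0]
contact_force: [0.7, 0.2, -2.3]
grip_width: 0.638
finger_force: 64.9
```

Run:
```python
from h import *
st([*w2(HK,-.17,0.0015),.1227],HK[2]+np.pi/2); st([*w2(HK,.030,.0015),.1227],HK[2]+np.pi/2)
```

```text
t59.57 tcp [ 0.3652 -0.3598  0.1253] yaw -1.6440 tilt [-0.  0.] F [ 0.7  0.2 -2.3] gw 0.638 ff 64.9 q [ 0.45  0.76  0.4   2.02 -0.6   0.49 -0.35]
delta cm [ 0.02 -0.07 -0.26] dyaw -0.0013
t59.57 tcp [ 0.3652 -0.3598  0.1253] yaw -1.6440 tilt [-0.  0.] F [ 0.7  0.2 -2.3] gw 0.638 ff 64.9 q [ 0.45  0.76  0.4   2.02 -0.6   0.49 -0.35]
delta cm [19.96 -1.56 -0.26] dyaw -0.0013
```

Request:
{"method": "step_arm", "body": {
  "motion": [
    [[-1,0.6,-0.05,-0.26,0,0,0],[-1,1.4,-0.11,0,0,0,0],[-1,1.4,-0.11,0,0,0,0],[-1,1.4,-0.11,0,0,0,0],[-1,1.4,-0.11,0,0,0,0]]
  ]
}}

```text
time_s: 59.98
eef_pos: [0.4282, -0.3644, 0.1221]
tcp_rot: [-0.0, 0.999, -0.036, -0.0]
contact_force: [0.2, 0.3, -3.5]
grip_width: 0.637
finger_force: 65.0
```

Request:
{"method": "step_arm", "body": {
  "motion": [
    [[-1,1.4,-0.11,0,0,0,0],[-1,1.4,-0.11,0,0,0,0],[-1,1.4,-0.11,0,0,0,0],[-1,1.4,-0.11,0,0,0,0],[-1,1.4,-0.11,0,0,0,0]]
  ]
}}

```text
time_s: 60.4
eef_pos: [0.4981, -0.3696, 0.1219]
tcp_rot: [-0.001, 0.999, -0.036, -0.001]
contact_force: [-0.2, 0.5, -3.5]
grip_width: 0.639
finger_force: 65.0
```

Request:
{"method": "step_arm", "body": {
  "motion": [
    [[-1,1.4,-0.11,0,0,0,0],[-1,1.4,-0.11,0,0,0,0],[-1,1.4,-0.11,0,0,0,0],[-1,1.4,-0.1,0,0,0,0],[-1,1.0,-0.07,0,0,0,0]]
  ]
}}

```text
time_s: 60.82
eef_pos: [0.5649, -0.3742, 0.1217]
tcp_rot: [-0.001, 0.999, -0.036, -0.0]
contact_force: [0.6, -0.3, -2.9]
grip_width: 0.638
finger_force: 65.0
```

Request:
{"method": "step_arm", "body": {
  "motion": [
    [[-1,0,0,0,0,0,0],[-1,0,0,0,0,0,0],[-1,0,0,0,0,0,0],[-1,0,0,-0.5,0,0,0],[-1,0,0,-0.2,0,0,0]]
  ]
}}

```text
time_s: 61.23
eef_pos: [0.5618, -0.375, 0.1147]
tcp_rot: [-0.001, 0.999, -0.037, -0.001]
contact_force: [-0.2, 0.2, -2.5]
grip_width: 0.636
finger_force: 65.0
```

Run:
```python
from h import *
st([*w2(HK,.028,.0015),.1107],HK[2]+np.pi/2)
```

```text
t61.23 tcp [ 0.5618 -0.375   0.1147] yaw -1.6454 tilt [-0.002  0.001] F [-0.2  0.2 -2.5] gw 0.636 ff 65.0 q [ 0.27  0.96  0.51  1.51 -0.57  0.83 -0.65]
delta cm [ 0.1  -0.02 -0.4 ] dyaw 0.0001
```

Request:
{"method": "step_arm", "body": {
  "motion": [
    [[-1,0,0,-0.15,0,0,0],[-1,0,0,-0.1,0,0,0],[-1,0,0,0,0,0,0],[-1,0,0,0,0,0,0],[-1,0,0,0,0,0,0]]
  ]
}}

```text
time_s: 61.65
eef_pos: [0.5629, -0.3751, 0.1128]
tcp_rot: [-0.0, 0.999, -0.037, -0.0]
contact_force: [-0.1, 0.2, -2.5]
grip_width: 0.639
finger_force: 65.0
```

Request:
{"method": "step_arm", "body": {
  "motion": [
    [[-1,0,0,-0.1,0,0,0],[-1,0,0,-0.1,0,0,0],[-1,0,0,0,0,0,0],[-1,0,0,0,0,0,0],[-1,0,0,0,0,0,0]]
  ]
}}

```text
time_s: 62.07
eef_pos: [0.563, -0.3752, 0.1108]
tcp_rot: [-0.0, 0.999, -0.037, -0.0]
contact_force: [1.0, 0.1, -2.1]
grip_width: 0.643
finger_force: 65.2
```

Request:
{"method": "step_arm", "body": {
  "motion": [
    [[-1,0,0,-0.1,0,0,0],[-1,0,0,0,0,0,0],[1,0,0,0,0,0,0],[1,0,0,0,0,0,0],[1,0,0,0,0,0,0]]
  ]
}}

```text
time_s: 62.48
eef_pos: [0.563, -0.3753, 0.1097]
tcp_rot: [-0.0, 0.999, -0.037, -0.0]
contact_force: [-0.2, 0.5, -0.1]
grip_width: 0.996
finger_force: 0.0
```

Request:
{"method": "step_arm", "body": {
  "motion": [
    [[1,0,0,0,0,0,0],[1,0,0,2.0,0,0,0],[1,0,0,2.5,0,0,0],[1,0,0,2.5,0,0,0],[1,0,0.5,1.5,0,0,0]]
  ]
}}

```text
time_s: 62.9
eef_pos: [0.5631, -0.3723, 0.1975]
tcp_rot: [0.002, 0.999, -0.037, 0.001]
contact_force: [0.1, -0.6, 1.1]
grip_width: 1.002
finger_force: 0.0
```

Request:
{"method": "step_arm", "body": {
  "motion": [
    [[1,0.14,1.96,0,0,0,0.1035],[1,0.14,1.96,0,0,0,0.1035],[1,0.14,1.96,0,0,0,0.1035],[1,0.14,1.96,0,0,0,0.1035],[1,0.14,1.96,0,0,0,0.1035]]
  ]
}}

```text
time_s: 63.32
eef_pos: [0.5698, -0.2705, 0.1945]
tcp_rot: [-0.0, 0.975, 0.223, -0.001]
contact_force: [-0.3, -0.8, 0.4]
grip_width: 1.001
finger_force: 0.0
```

Request:
{"method": "step_arm", "body": {
  "motion": [
    [[1,0.14,1.96,0,0,0,0.1035],[1,0.14,1.96,0,0,0,0.1035],[1,0.14,1.96,0,0,0,0.1035],[1,0.14,1.96,0,0,0,0.1035],[1,0.14,1.96,0,0,0,0.1035]]
  ]
}}

```text
time_s: 63.73
eef_pos: [0.5767, -0.1726, 0.1946]
tcp_rot: [-0.0, 0.885, 0.465, -0.001]
contact_force: [0.4, 0.1, -1.0]
grip_width: 1.001
finger_force: 0.0
```

Request:
{"method": "step_arm", "body": {
  "motion": [
    [[1,0.14,1.96,0,0,0,0.1035],[1,0.14,1.96,0,0,0,0.1035],[1,0.14,1.96,0,0,0,0.1035],[1,0.14,1.96,0,0,0,0.1035],[1,0.14,1.96,0,0,0,0.1035]]
  ]
}}

```text
time_s: 64.15
eef_pos: [0.5836, -0.0747, 0.1946]
tcp_rot: [-0.0, 0.737, 0.676, -0.001]
contact_force: [0.7, -0.2, 0.5]
grip_width: 1.002
finger_force: 0.0
```

Request:
{"method": "step_arm", "body": {
  "motion": [
    [[1,0,0,-1,0,0,0],[1,0,0,-1,0,0,0],[1,0,0,0,0,0,0],[1,0,0,0,0,0,0],[1,0,0,0,0,0,0]]
  ]
}}

```text
time_s: 64.57
eef_pos: [0.5836, -0.0777, 0.1745]
tcp_rot: [0.0, 0.74, 0.673, -0.001]
contact_force: [0.3, 0.3, -0.0]
grip_width: 1.003
finger_force: 0.0
```

Run:
```python
from h import *
st([*w2(CAL,-.025,-.044),.0535],CAL[2]); hooked()
```

```text
t64.57 tcp [ 0.5836 -0.0777  0.1745] yaw -0.0945 tilt [-0.001 -0.002] F [ 0.3  0.3 -0. ] gw 1.003 ff 0.0 q [-0.04  0.72  0.16  1.75 -0.16  0.69  0.11]
delta cm [  0.02   0.19 -12.1 ] dyaw 0.0025
hook y 0.036 [(-100, 136), (-96, 145), (-92, 153), (-88, 144), (-84, 52), (-80, 57), (-76, 57), (-72, 58), (-68, 57), (-64, 58), (-60, 58), (-56, 57), (-52, 58), (-48, 59), (-44, 58), (-40, 56), (-36, 59), (-32, 57), (-28, 58), (-24, 58), (-20, 57), (-16, 59), (-12, 58), (-8, 57), (-4, 58), (0, 57), (4, 55), (8, 90), (12, 186), (16, 206), (20, 160), (24, 101), (28, 100), (32, 100), (36, 102), (40, 105), (44, 70), (48, 53), (52, 92), (56, 101), (60, 97), (64, 99), (68, 102), (72, 100), (76, 102), (80, 105), (84, 84), (88, 24), (92, 27), (96, 52), (100, 71), (104, 64), (108, 65)]
hook y -0.036 [(-100, 150), (-96, 151), (-92, 141), (-88, 161), (-84, 154), (-80, 80), (-76, 79), (-72, 81), (-68, 71), (-64, 76), (-60, 74), (-56, 75), (-52, 73), (-48, 71), (-44, 68), (-40, 75), (-36, 63), (-32, 60), (-28, 54), (-24, 55), (-20, 55), (-16, 55), (-12, 51), (-8, 43), (-4, 47), (0, 49), (4, 52), (8, 54), (12, 91), (16, 102), (20, 99), (24, 80), (28, 77), (32, 105), (36, 103), (40, 95), (44, 74), (48, 53), (52, 85), (56, 101), (60, 99), (64, 90), (68, 47), (72, 102), (76, 100), (80, 104), (84, 75), (88, 43), (92, 46), (96, 66), (100, 64), (104, 64), (108, 73)]
hook y 0.0 [(-100, 110), (-96, 65), (-92, 129), (-88, 121), (-84, 131), (-80, 94), (-76, 66), (-72, 70), (-68, 68), (-64, 68), (-60, 70), (-56, 69), (-52, 69), (-48, 68), (-44, 68), (-40, 69), (-36, 75), (-32, 72), (-28, 69), (-24, 70), (-20, 69), (-16, 71), (-12, 72), (-8, 71), (-4, 72), (0, 72), (4, 68), (8, 67), (12, 67), (16, 70), (20, 68), (24, 99), (28, 103), (32, 95), (36, 75), (40, 68), (44, 72), (48, 72), (52, 71), (56, 70), (60, 62), (64, 97), (68, 102), (72, 99), (76, 71), (80, 72), (84, 72), (88, 67), (92, 43), (96, 58), (100, 70), (104, 72), (108, 118)]
```

Request:
{"method": "step_arm", "body": {
  "motion": [
    [[1,0.05,0.2,-2.5,0,0,0.002],[1,0,0,-3.0,0,0,0],[1,0,0,-3.0,0,0,0],[1,0,0,-2.2,0,0,0],[1,0,0,-1.4,0,0,0]]
  ]
}}

```text
time_s: 65.03
eef_pos: [0.5833, -0.0747, 0.0516]
tcp_rot: [-0.001, 0.739, 0.674, -0.002]
contact_force: [-0.3, 0.0, -0.9]
grip_width: 1.002
finger_force: 0.0
```

Request:
{"method": "step_arm", "body": {
  "motion": [
    [[1,0,0,0,0,0,0],[1,0,0,0,0,0,0],[-1,0,0,0,0,0,0],[-1,0,0,0,0,0,0],[-1,0,0,0,0,0,0]]
  ]
}}

```text
time_s: 65.45
eef_pos: [0.5849, -0.0743, 0.0555]
tcp_rot: [0.001, 0.738, 0.675, -0.0]
contact_force: [-1.1, 0.2, -0.0]
grip_width: 0.639
finger_force: 63.6
```

Request:
{"method": "step_arm", "body": {
  "motion": [
    [[-1,0,0,0,0,0,0],[-1,0,0,0,0,0,0],[-1,0,0,0,0,0,0],[-1,0,0,0,0,0,0],[-1,0,0,0,0,0,0]]
  ]
}}

```text
time_s: 65.87
eef_pos: [0.585, -0.0743, 0.0555]
tcp_rot: [0.001, 0.738, 0.675, 0.0]
contact_force: [-0.8, 0.6, 7.3]
grip_width: 0.638
finger_force: 64.1
```

Run:
```python
from h import *
st([*w2(HK,-.17,0.0015),.119],HK[2]+np.pi/2); print(cal(ctrl.get_obs()['eef_pos']))
```

```text
t65.87 tcp [ 0.585  -0.0743  0.0555] yaw -0.0901 tilt [ 0.001 -0.001] F [-0.8  0.6  7.3] gw 0.638 ff 64.1 q [-0.01  0.9   0.1   1.81 -0.19  0.45  0.13]
delta cm [-21.96 -28.62   6.35] dyaw -1.5552
[-0.0239 -0.0424]
```

Request:
{"method": "step_arm", "body": {
  "motion": [
    [[-1,0,0,2.0,0,0,0],[-1,0,0,3.0,0,0,0],[-1,0,0,3.0,0,0,0],[-1,0,0,3.0,0,0,0],[-1,0,0,1.0,0,0,0]]
  ]
}}

```text
time_s: 66.28
eef_pos: [0.5868, -0.0746, 0.1784]
tcp_rot: [0.003, 0.738, 0.675, 0.002]
contact_force: [0.6, -0.3, -2.7]
grip_width: 0.638
finger_force: 65.1
```

Request:
{"method": "step_arm", "body": {
  "motion": [
    [[-1,-1.46,-1.91,0,0,0,-0.1037],[-1,-1.46,-1.91,0,0,0,-0.1037],[-1,-1.46,-1.91,0,0,0,-0.1037],[-1,-1.46,-1.91,0,0,0,-0.1037],[-1,-1.46,-1.91,0,0,0,-0.1037]]
  ]
}}

```text
time_s: 66.7
eef_pos: [0.5102, -0.1701, 0.1734]
tcp_rot: [-0.0, 0.888, 0.461, -0.001]
contact_force: [-0.2, -0.3, -2.9]
grip_width: 0.641
finger_force: 64.9
```

Request:
{"method": "step_arm", "body": {
  "motion": [
    [[-1,-1.46,-1.91,0,0,0,-0.1037],[-1,-1.46,-1.91,0,0,0,-0.1037],[-1,-1.46,-1.91,0,0,0,-0.1037],[-1,-1.46,-1.91,0,0,0,-0.1037],[-1,-1.46,-1.91,0,0,0,-0.1037]]
  ]
}}

```text
time_s: 67.12
eef_pos: [0.4373, -0.2655, 0.1734]
tcp_rot: [-0.0, 0.976, 0.218, -0.001]
contact_force: [-0.5, -0.6, -4.2]
grip_width: 0.637
finger_force: 64.9
```

Request:
{"method": "step_arm", "body": {
  "motion": [
    [[-1,-1.46,-1.91,0,0,0,-0.1037],[-1,-1.46,-1.91,0,0,0,-0.1037],[-1,-1.46,-1.91,0,0,0,-0.1037],[-1,-1.46,-1.91,0,0,0,-0.1037],[-1,-1.46,-1.91,0,0,0,-0.1037]]
  ]
}}

```text
time_s: 67.53
eef_pos: [0.3645, -0.361, 0.1734]
tcp_rot: [-0.001, 0.999, -0.04, -0.001]
contact_force: [0.3, -0.6, -2.5]
grip_width: 0.637
finger_force: 64.9
```

Request:
{"method": "step_arm", "body": {
  "motion": [
    [[-1,0,0,-1.3,0,0,0],[-1,0,0,-1.3,0,0,0],[-1,0,0,-1.3,0,0,0],[-1,0,0,-1.1,0,0,0],[-1,0,0,0,0,0,0]]
  ]
}}

```text
time_s: 67.95
eef_pos: [0.3645, -0.3591, 0.1217]
tcp_rot: [-0.002, 0.999, -0.037, -0.002]
contact_force: [-1.0, 0.6, -3.6]
grip_width: 0.638
finger_force: 64.8
```

Request:
{"method": "step_arm", "body": {
  "motion": [
    [[-1,0,0,0,0,0,0],[-1,0,0,0,0,0,0],[-1,0,0,0,0,0,0],[-1,0,0,0,0,0,0],[-1,0,0,0,0,0,0]]
  ]
}}

```text
time_s: 68.37
eef_pos: [0.3657, -0.3607, 0.1242]
tcp_rot: [-0.0, 0.999, -0.037, -0.0]
contact_force: [0.5, -0.2, -2.2]
grip_width: 0.641
finger_force: 64.8
```

Run:
```python
from h import *
st([*w2(HK,-.011,.0015),.1225],HK[2]+np.pi/2)
```

```text
t68.37 tcp [ 0.3657 -0.3607  0.1242] yaw -1.6450 tilt [-0.  0.] F [ 0.5 -0.2 -2.2] gw 0.641 ff 64.8 q [ 0.44  0.76  0.41  2.01 -0.63  0.49 -0.32]
delta cm [15.83 -1.16 -0.17] dyaw -0.0003
```

Request:
{"method": "step_arm", "body": {
  "motion": [
    [[-1,0.6,-0.04,-0.2,0,0,0],[-1,1.3,-0.1,0,0,0,0],[-1,1.3,-0.1,0,0,0,0],[-1,1.3,-0.1,0,0,0,0],[-1,1.3,-0.1,0,0,0,0]]
  ]
}}

```text
time_s: 68.78
eef_pos: [0.4246, -0.3648, 0.1217]
tcp_rot: [-0.0, 0.999, -0.037, -0.0]
contact_force: [-0.2, 0.9, -3.8]
grip_width: 0.641
finger_force: 64.9
```

Request:
{"method": "step_arm", "body": {
  "motion": [
    [[-1,1.3,-0.1,0,0,0,0],[-1,1.3,-0.1,0,0,0,0],[-1,1.3,-0.1,0,0,0,0],[-1,1.3,-0.1,0,0,0,0],[-1,1.3,-0.1,0,0,0,0]]
  ]
}}

```text
time_s: 69.2
eef_pos: [0.4896, -0.3695, 0.1215]
tcp_rot: [-0.0, 0.999, -0.037, -0.001]
contact_force: [-0.6, 0.2, -3.5]
grip_width: 0.639
finger_force: 64.9
```

Request:
{"method": "step_arm", "body": {
  "motion": [
    [[-1,1.3,-0.1,0,0,0,0],[-1,1.3,-0.1,0,0,0,0],[-1,0.9,-0.05,0,0,0,0],[-1,0,0,0,0,0,0],[-1,0,0,0,0,0,0]]
  ]
}}

```text
time_s: 69.62
eef_pos: [0.5234, -0.372, 0.1213]
tcp_rot: [-0.0, 0.999, -0.037, -0.001]
contact_force: [-0.5, 0.1, -2.7]
grip_width: 0.64
finger_force: 64.9
```

Request:
{"method": "step_arm", "body": {
  "motion": [
    [[-1,0,0,-0.5,0,0,0],[-1,0,0,-0.3,0,0,0],[-1,0,0,0,0,0,0],[-1,0,0,0,0,0,0],[-1,0,0,0,0,0,0]]
  ]
}}

```text
time_s: 70.03
eef_pos: [0.523, -0.3726, 0.1137]
tcp_rot: [-0.0, 0.999, -0.037, -0.001]
contact_force: [-0.6, 0.1, -3.0]
grip_width: 0.639
finger_force: 64.9
```

Run:
```python
from h import *
st([*w2(HK,-.011,.0015),.1105],HK[2]+np.pi/2)
```

```text
t70.03 tcp [ 0.523  -0.3726  0.1137] yaw -1.6458 tilt [-0.001  0.001] F [-0.6  0.1 -3. ] gw 0.639 ff 64.9 q [ 0.28  0.92  0.51  1.63 -0.6   0.76 -0.57]
delta cm [ 0.09  0.02 -0.32] dyaw 0.0005
```

Request:
{"method": "step_arm", "body": {
  "motion": [
    [[-1,0,0,-0.15,0,0,0],[-1,0,0,-0.1,0,0,0],[-1,0,0,-0.1,0,0,0],[-1,0,0,0,0,0,0],[-1,0,0,0,0,0,0]]
  ]
}}

```text
time_s: 70.45
eef_pos: [0.5234, -0.3725, 0.1105]
tcp_rot: [-0.0, 0.999, -0.037, -0.0]
contact_force: [0.4, 0.6, 0.2]
grip_width: 0.637
finger_force: 65.3
```

Request:
{"method": "step_arm", "body": {
  "motion": [
    [[-1,0,0,0,0,0,0],[1,0,0,0,0,0,0],[1,0,0,0,0,0,0],[1,0,0,0,0,0,0],[1,0,0,0,0,0,0]]
  ]
}}

```text
time_s: 70.87
eef_pos: [0.5235, -0.3727, 0.1103]
tcp_rot: [-0.0, 0.999, -0.037, -0.0]
contact_force: [-0.1, -0.1, -0.3]
grip_width: 0.997
finger_force: 0.0
```

Request:
{"method": "step_arm", "body": {
  "motion": [
    [[1,0,0,1.0,0,0,0],[1,0,0,2.0,0,0,0],[1,0,0,2.5,0,0,0],[1,0,0,2.5,0,0,0],[1,0,0.5,1.0,0,0,0]]
  ]
}}

```text
time_s: 71.28
eef_pos: [0.5242, -0.3704, 0.2046]
tcp_rot: [0.002, 0.999, -0.038, 0.002]
contact_force: [-0.0, -0.6, 0.4]
grip_width: 1.004
finger_force: 0.0
```

Request:
{"method": "step_arm", "body": {
  "motion": [
    [[1,0.38,1.7,0,0,0,0.1035],[1,0.38,1.7,0,0,0,0.1035],[1,0.38,1.7,0,0,0,0.1035],[1,0.38,1.7,0,0,0,0.1035],[1,0.38,1.7,0,0,0,0.1035]]
  ]
}}

```text
time_s: 71.7
eef_pos: [0.5424, -0.2811, 0.2003]
tcp_rot: [-0.0, 0.975, 0.222, -0.001]
contact_force: [-0.7, 0.2, 1.4]
grip_width: 1.003
finger_force: 0.0
```

Request:
{"method": "step_arm", "body": {
  "motion": [
    [[1,0.38,1.7,0,0,0,0.1035],[1,0.38,1.7,0,0,0,0.1035],[1,0.38,1.7,0,0,0,0.1035],[1,0.38,1.7,0,0,0,0.1035],[1,0.38,1.7,0,0,0,0.1035]]
  ]
}}

```text
time_s: 72.12
eef_pos: [0.5613, -0.1962, 0.2003]
tcp_rot: [-0.0, 0.886, 0.464, -0.001]
contact_force: [0.6, 0.7, 0.9]
grip_width: 0.999
finger_force: 0.0
```

Request:
{"method": "step_arm", "body": {
  "motion": [
    [[1,0.38,1.7,0,0,0,0.1035],[1,0.38,1.7,0,0,0,0.1035],[1,0.38,1.7,0,0,0,0.1035],[1,0.38,1.7,0,0,0,0.1035],[1,0.38,1.7,0,0,0,0.1035]]
  ]
}}

```text
time_s: 72.53
eef_pos: [0.5802, -0.1113, 0.2003]
tcp_rot: [-0.0, 0.737, 0.676, -0.001]
contact_force: [1.0, 0.3, -0.3]
grip_width: 0.997
finger_force: 0.0
```

Request:
{"method": "step_arm", "body": {
  "motion": [
    [[1,0,0,-1,0,0,0],[1,0,0,-1,0,0,0],[1,0,0,0,0,0,0],[1,0,0,0,0,0,0],[1,0,0,0,0,0,0]]
  ]
}}

```text
time_s: 72.95
eef_pos: [0.5799, -0.114, 0.18]
tcp_rot: [0.0, 0.74, 0.672, -0.001]
contact_force: [-0.4, -0.3, 0.0]
grip_width: 1.005
finger_force: 0.0
```

Run:
```python
from h import *
st([*w2(CAL,-.025,-.0795),.0535],CAL[2]); hooked()
```

```text
t72.95 tcp [ 0.5799 -0.114   0.18  ] yaw -0.0957 tilt [-0.002 -0.002] F [-0.4 -0.3  0. ] gw 1.005 ff 0.0 q [ 0.02  0.71  0.17  1.73 -0.17  0.71  0.18]
delta cm [  0.06   0.29 -12.65] dyaw 0.0037
hook y 0.036 [(-100, 136), (-96, 145), (-92, 153), (-88, 143), (-84, 51), (-80, 57), (-76, 58), (-72, 58), (-68, 59), (-64, 56), (-60, 57), (-56, 57), (-52, 56), (-48, 58), (-44, 58), (-40, 58), (-36, 56), (-32, 81), (-28, 176), (-24, 203), (-20, 200), (-16, 201), (-12, 203), (-8, 203), (-4, 204), (0, 208), (4, 146), (8, 97), (12, 184), (16, 205), (20, 200), (24, 202), (28, 204), (32, 210), (36, 122), (40, 102), (44, 68), (48, 53), (52, 92), (56, 101), (60, 99), (64, 101), (68, 100), (72, 101), (76, 101), (80, 103), (84, 85), (88, 24), (92, 25), (96, 52), (100, 124), (104, 140), (108, 139)]
hook y -0.036 [(-100, 149), (-96, 151), (-92, 142), (-88, 163), (-84, 154), (-80, 80), (-76, 78), (-72, 81), (-68, 72), (-64, 75), (-60, 75), (-56, 75), (-52, 72), (-48, 71), (-44, 68), (-40, 75), (-36, 74), (-32, 60), (-28, 112), (-24, 101), (-20, 97), (-16, 77), (-12, 86), (-8, 104), (-4, 111), (0, 110),
[... 171 characters left out ...]
), (72, 104), (76, 102), (80, 100), (84, 75), (88, 43), (92, 48), (96, 65), (100, 64), (104, 63), (108, 68)]
hook y 0.0 [(-100, 148), (-96, 179), (-92, 128), (-88, 122), (-84, 132), (-80, 135), (-76, 132), (-72, 132), (-68, 129), (-64, 128), (-60, 128), (-56, 129), (-52, 131), (-48, 130), (-44, 130), (-40, 131), (-36, 137), (-32, 138), (-28, 141), (-24, 140), (-20, 119), (-16, 108), (-12, 103), (-8, 89), (-4, 69), (0, 67), (4, 69), (8, 68), (12, 69), (16, 69), (20, 70), (24, 99), (28, 103), (32, 96), (36, 74), (40, 69), (44, 72), (48, 71), (52, 72), (56, 73), (60, 63), (64, 96), (68, 101), (72, 100), (76, 73), (80, 73), (84, 71), (88, 67), (92, 44), (96, 58), (100, 69), (104, 64), (108, 68)]
```

Request:
{"method": "step_arm", "body": {
  "motion": [
    [[1,0.05,0.2,-3.0,0,0,0.003],[1,0,0,-3.0,0,0,0],[1,0,0,-3.0,0,0,0],[1,0,0,-2.3,0,0,0],[1,0,0,-1.35,0,0,0]]
  ]
}}

```text
time_s: 73.42
eef_pos: [0.5795, -0.1109, 0.0513]
tcp_rot: [-0.001, 0.739, 0.674, -0.002]
contact_force: [0.0, -0.3, -0.7]
grip_width: 1.0
finger_force: 0.0
```

Request:
{"method": "step_arm", "body": {
  "motion": [
    [[1,0,0,0,0,0,0],[1,0,0,0,0,0,0],[-1,0,0,0,0,0,0],[-1,0,0,0,0,0,0],[-1,0,0,0,0,0,0]]
  ]
}}

```text
time_s: 73.83
eef_pos: [0.5819, -0.1108, 0.0556]
tcp_rot: [0.001, 0.738, 0.675, 0.0]
contact_force: [-1.5, 0.6, -2.0]
grip_width: 0.639
finger_force: 63.5
```

Request:
{"method": "step_arm", "body": {
  "motion": [
    [[-1,0,0,0,0,0,0],[-1,0,0,0,0,0,0],[-1,0,0,0,0,0,0],[-1,0,0,0,0,0,0],[-1,0,0,0,0,0,0]]
  ]
}}

```text
time_s: 74.25
eef_pos: [0.5819, -0.1108, 0.0555]
tcp_rot: [0.001, 0.738, 0.675, 0.0]
contact_force: [-0.7, -0.1, 6.1]
grip_width: 0.637
finger_force: 64.2
```

Run:
```python
from h import *
st([*w2(HK,-.17,0.0015),.119],HK[2]+np.pi/2); print(cal(ctrl.get_obs()['eef_pos']))
```

```text
t74.25 tcp [ 0.5819 -0.1108  0.0555] yaw -0.0900 tilt [ 0.002 -0.002] F [-0.7 -0.1  6.1] gw 0.637 ff 64.2 q [ 0.05  0.9   0.11  1.8  -0.2   0.45  0.21]
delta cm [-21.65 -24.97   6.35] dyaw -1.5553
[-0.0237 -0.079 ]
```

Request:
{"method": "step_arm", "body": {
  "motion": [
    [[-1,0,0,2.0,0,0,0],[-1,0,0,3.0,0,0,0],[-1,0,0,3.0,0,0,0],[-1,0,0,3.0,0,0,0],[-1,0,0,1.0,0,0,0]]
  ]
}}

```text
time_s: 74.67
eef_pos: [0.5832, -0.1112, 0.1785]
tcp_rot: [0.003, 0.738, 0.675, 0.002]
contact_force: [0.7, 0.3, -1.8]
grip_width: 0.636
finger_force: 65.0
```

Request:
{"method": "step_arm", "body": {
  "motion": [
    [[-1,-1.44,-1.66,0,0,0,-0.1037],[-1,-1.44,-1.66,0,0,0,-0.1037],[-1,-1.44,-1.66,0,0,0,-0.1037],[-1,-1.44,-1.66,0,0,0,-0.1037],[-1,-1.44,-1.66,0,0,0,-0.1037]]
  ]
}}

```text
time_s: 75.08
eef_pos: [0.5077, -0.1939, 0.1734]
tcp_rot: [-0.0, 0.888, 0.461, -0.001]
contact_force: [0.0, 0.4, -2.3]
grip_width: 0.637
finger_force: 64.8
```

Request:
{"method": "step_arm", "body": {
  "motion": [
    [[-1,-1.44,-1.66,0,0,0,-0.1037],[-1,-1.44,-1.66,0,0,0,-0.1037],[-1,-1.44,-1.66,0,0,0,-0.1037],[-1,-1.44,-1.66,0,0,0,-0.1037],[-1,-1.44,-1.66,0,0,0,-0.1037]]
  ]
}}

```text
time_s: 75.5
eef_pos: [0.4359, -0.2768, 0.1734]
tcp_rot: [-0.0, 0.976, 0.218, -0.001]
contact_force: [-0.3, -0.4, -3.2]
grip_width: 0.64
finger_force: 64.8
```

Request:
{"method": "step_arm", "body": {
  "motion": [
    [[-1,-1.44,-1.66,0,0,0,-0.1037],[-1,-1.44,-1.66,0,0,0,-0.1037],[-1,-1.44,-1.66,0,0,0,-0.1037],[-1,-1.44,-1.66,0,0,0,-0.1037],[-1,-1.44,-1.66,0,0,0,-0.1037]]
  ]
}}

```text
time_s: 75.92
eef_pos: [0.364, -0.3597, 0.1734]
tcp_rot: [-0.001, 0.999, -0.04, -0.001]
contact_force: [0.8, -0.8, -2.0]
grip_width: 0.64
finger_force: 64.8
```

Request:
{"method": "step_arm", "body": {
  "motion": [
    [[-1,0,0,-1.3,0,0,0],[-1,0,0,-1.3,0,0,0],[-1,0,0,-1.3,0,0,0],[-1,0,0,-1.1,0,0,0],[-1,0,0,0,0,0,0]]
  ]
}}

```text
time_s: 76.33
eef_pos: [0.364, -0.358, 0.1217]
tcp_rot: [-0.002, 0.999, -0.037, -0.002]
contact_force: [-0.5, 1.0, -3.4]
grip_width: 0.646
finger_force: 64.7
```

Request:
{"method": "step_arm", "body": {
  "motion": [
    [[-1,0,0,0,0,0,0],[-1,0,0,0,0,0,0],[-1,0,0,0,0,0,0],[-1,0,0,0,0,0,0],[-1,0,0,0,0,0,0]]
  ]
}}

```text
time_s: 76.75
eef_pos: [0.3651, -0.3596, 0.1242]
tcp_rot: [-0.0, 0.999, -0.037, -0.0]
contact_force: [0.5, 0.4, -3.6]
grip_width: 0.639
finger_force: 64.7
```

Run:
```python
from h import *
st([*w2(HK,-.050,.0015),.1225],HK[2]+np.pi/2)
```

```text
t76.75 tcp [ 0.3651 -0.3596  0.1242] yaw -1.6451 tilt [-0.  0.] F [ 0.5  0.4 -3.6] gw 0.639 ff 64.7 q [ 0.43  0.77  0.43  2.02 -0.65  0.5  -0.3 ]
delta cm [11.99 -0.98 -0.17] dyaw -0.0002
```

Request:
{"method": "step_arm", "body": {
  "motion": [
    [[-1,0.6,-0.04,-0.2,0,0,0],[-1,1.2,-0.1,0,0,0,0],[-1,1.2,-0.1,0,0,0,0],[-1,1.2,-0.1,0,0,0,0],[-1,1.2,-0.1,0,0,0,0]]
  ]
}}

```text
time_s: 77.17
eef_pos: [0.4201, -0.3637, 0.1217]
tcp_rot: [-0.0, 0.999, -0.037, -0.0]
contact_force: [0.3, -0.5, -2.3]
grip_width: 0.64
finger_force: 64.8
```

Request:
{"method": "step_arm", "body": {
  "motion": [
    [[-1,1.2,-0.1,0,0,0,0],[-1,1.2,-0.1,0,0,0,0],[-1,1.2,-0.1,0,0,0,0],[-1,1.2,-0.1,0,0,0,0],[-1,1.1,-0.08,0,0,0,0]]
  ]
}}

```text
time_s: 77.58
eef_pos: [0.4793, -0.3683, 0.1215]
tcp_rot: [-0.0, 0.999, -0.037, -0.0]
contact_force: [-0.5, 0.6, -3.5]
grip_width: 0.639
finger_force: 64.8
```

Request:
{"method": "step_arm", "body": {
  "motion": [
    [[-1,0.6,-0.05,0,0,0,0],[-1,0,0,0,0,0,0],[-1,0,0,0,0,0,0],[-1,0,0,-0.5,0,0,0],[-1,0,0,-0.3,0,0,0]]
  ]
}}

```text
time_s: 78.0
eef_pos: [0.4829, -0.3692, 0.1133]
tcp_rot: [-0.0, 0.999, -0.038, -0.001]
contact_force: [-0.8, -0.2, -3.5]
grip_width: 0.637
finger_force: 64.7
```

Request:
{"method": "step_arm", "body": {
  "motion": [
    [[-1,0,0,0,0,0,0],[-1,0,0,0,0,0,0],[-1,0,0,0,0,0,0],[-1,0,0,0,0,0,0],[-1,0,0,0,0,0,0]]
  ]
}}

```text
time_s: 78.42
eef_pos: [0.4839, -0.3693, 0.1139]
tcp_rot: [-0.0, 0.999, -0.037, -0.0]
contact_force: [0.3, 0.2, -1.8]
grip_width: 0.64
finger_force: 64.7
```

Run:
```python
from h import *
st([*w2(HK,-.050,.0015),.1105],HK[2]+np.pi/2)
```

```text
t78.42 tcp [ 0.4839 -0.3693  0.1139] yaw -1.6454 tilt [-0.001  0.001] F [ 0.3  0.2 -1.8] gw 0.640 ff 64.7 q [ 0.3   0.89  0.51  1.73 -0.63  0.69 -0.49]
delta cm [ 0.11 -0.02 -0.34] dyaw 0.0001
```

Request:
{"method": "step_arm", "body": {
  "motion": [
    [[-1,0,0,-0.15,0,0,0],[-1,0,0,-0.1,0,0,0],[-1,0,0,-0.1,0,0,0],[-1,0,0,0,0,0,0],[-1,0,0,0,0,0,0]]
  ]
}}

```text
time_s: 78.83
eef_pos: [0.4839, -0.3692, 0.1105]
tcp_rot: [-0.0, 0.999, -0.037, -0.0]
contact_force: [-0.1, 1.2, 0.8]
grip_width: 0.638
finger_force: 65.3
```

Request:
{"method": "step_arm", "body": {
  "motion": [
    [[-1,0,0,0,0,0,0],[1,0,0,0,0,0,0],[1,0,0,0,0,0,0],[1,0,0,0,0,0,0],[1,0,0,0,0,0,0]]
  ]
}}

```text
time_s: 79.25
eef_pos: [0.484, -0.3694, 0.1103]
tcp_rot: [-0.0, 0.999, -0.037, -0.0]
contact_force: [0.2, -0.6, -0.2]
grip_width: 1.001
finger_force: 0.0
```

Request:
{"method": "step_arm", "body": {
  "motion": [
    [[1,0,0,1.0,0,0,0],[1,0,0,2.0,0,0,0],[1,0,0,2.5,0,0,0],[1,0,0,2.5,0,0,0],[1,0,0.5,1.0,0,0,0]]
  ]
}}

```text
time_s: 79.67
eef_pos: [0.4846, -0.367, 0.2044]
tcp_rot: [0.002, 0.999, -0.038, 0.002]
contact_force: [0.7, -0.5, 0.4]
grip_width: 0.998
finger_force: 0.0
```

Request:
{"method": "step_arm", "body": {
  "motion": [
    [[1,1.25,3.07,0,0,0,0.1035],[1,1.25,3.07,0,0,0,0.1035],[1,1.25,3.07,0,0,0,0.1035],[1,1.25,3.07,0,0,0,0.1035],[1,1.25,3.07,0,0,0,0.1035]]
  ]
}}

```text
time_s: 80.08
eef_pos: [0.5466, -0.2087, 0.2005]
tcp_rot: [-0.0, 0.975, 0.222, -0.001]
contact_force: [0.4, 0.2, -0.1]
grip_width: 1.001
finger_force: 0.0
```

Request:
{"method": "step_arm", "body": {
  "motion": [
    [[1,1.25,3.07,0,0,0,0.1035],[1,1.25,3.07,0,0,0,0.1035],[1,1.25,3.07,0,0,0,0.1035],[1,1.25,3.07,0,0,0,0.1035],[1,1.25,3.07,0,0,0,0.1035]]
  ]
}}

```text
time_s: 80.5
eef_pos: [0.609, -0.0553, 0.2004]
tcp_rot: [-0.0, 0.886, 0.464, -0.001]
contact_force: [0.4, -1.2, -0.1]
grip_width: 1.0
finger_force: 0.0
```

Request:
{"method": "step_arm", "body": {
  "motion": [
    [[1,1.25,3.07,0,0,0,0.1035],[1,1.25,3.07,0,0,0,0.1035],[1,1.25,3.07,0,0,0,0.1035],[1,1.25,3.07,0,0,0,0.1035],[1,1.25,3.07,0,0,0,0.1035]]
  ]
}}

```text
time_s: 80.92
eef_pos: [0.6714, 0.0981, 0.2004]
tcp_rot: [0.0, 0.737, 0.675, -0.001]
contact_force: [0.1, 0.1, -0.5]
grip_width: 1.0
finger_force: 0.0
```

Request:
{"method": "step_arm", "body": {
  "motion": [
    [[0.5,0,0,-1,0,0,0],[0.5,0,0,-1,0,0,0],[0.5,0,0,0,0,0,0],[0.5,0,0,0,0,0,0],[0.5,0,0,0,0,0,0]]
  ]
}}

```text
time_s: 81.33
eef_pos: [0.6712, 0.0942, 0.1804]
tcp_rot: [0.001, 0.74, 0.672, -0.001]
contact_force: [-0.1, 0.6, 0.2]
grip_width: 0.75
finger_force: 0.0
```

Run:
```python
from h import *
st([.671,.0965,.026],CAL[2]); hooked()
```

```text
t81.33 tcp [0.6712 0.0942 0.1804] yaw -0.0957 tilt [-0.001 -0.002] F [-0.1  0.6  0.2] gw 0.750 ff 0.0 q [-0.33  0.83  0.24  1.45 -0.22  0.89 -0.12]
delta cm [ -0.02   0.23 -15.44] dyaw 0.0037
hook y 0.036 [(-100, 64), (-96, 66), (-92, 72), (-88, 69), (-84, 29), (-80, 25), (-76, 27), (-72, 37), (-68, 83), (-64, 101), (-60, 99), (-56, 99), (-52, 101), (-48, 100), (-44, 102), (-40, 100), (-36, 86), (-32, 49), (-28, 88), (-24, 98), (-20, 96), (-16, 97), (-12, 97), (-8, 98), (-4, 98), (0, 110), (4, 80), (8, 61), (12, 158), (16, 189), (20, 186), (24, 201), (28, 203), (32, 203), (36, 205), (40, 208), (44, 121), (48, 66), (52, 182), (56, 199), (60, 196), (64, 197), (68, 200), (72, 201), (76, 202), (80, 205), (84, 169), (88, 48), (92, 59), (96, 105), (100, 144), (104, 136), (108, 137)]
hook y -0.036 [(-100, 69), (-96, 70), (-92, 65), (-88, 75), (-84, 72), (-80, 55), (-76, 62), (-72, 64), (-68, 170), (-64, 203), (-60, 197), (-56, 157), (-52, 144), (-48, 208), (-44, 207), (-40, 208), (-36, 178), (-32, 60), (-28, 165), (-24, 201), (-20, 192), (-16, 116), (-12, 158), (-8, 208), (-4, 206), (0, 204
[... 212 characters left out ...]
203), (84, 141), (88, 51), (92, 48), (96, 66), (100, 116), (104, 133), (108, 139)]
hook y 0.0 [(-100, 104), (-96, 183), (-92, 128), (-88, 121), (-84, 132), (-80, 135), (-76, 132), (-72, 134), (-68, 132), (-64, 126), (-60, 132), (-56, 179), (-52, 206), (-48, 195), (-44, 143), (-40, 129), (-36, 134), (-32, 137), (-28, 138), (-24, 137), (-20, 135), (-16, 192), (-12, 206), (-8, 181), (-4, 146), (0, 143), (4, 145), (8, 145), (12, 145), (16, 146), (20, 133), (24, 197), (28, 204), (32, 188), (36, 148), (40, 143), (44, 145), (48, 143), (52, 141), (56, 143), (60, 113), (64, 188), (68, 202), (72, 198), (76, 144), (80, 147), (84, 154), (88, 143), (92, 80), (96, 125), (100, 157), (104, 143), (108, 133)]
```

Request:
{"method": "step_arm", "body": {
  "motion": [
    [[0.5,0,0.2,-3.0,0,0,0.003],[0.5,0,0,-3.5,0,0,0],[0.5,0,0,-3.5,0,0,0],[0.5,0,0,-2.5,0,0,0],[0.5,0,0,-1.5,0,0,0]]
  ]
}}

```text
time_s: 81.8
eef_pos: [0.6696, 0.0973, 0.0375]
tcp_rot: [-0.001, 0.739, 0.674, -0.002]
contact_force: [-0.8, 0.7, -0.4]
grip_width: 0.752
finger_force: 0.0
```

Request:
{"method": "step_arm", "body": {
  "motion": [
    [[0.5,0,0,-1.0,0,0,0],[0.5,0,0,-0.3,0,0,0],[0.5,0,0,0,0,0,0],[-1,0,0,0,0,0,0],[-1,0,0,0,0,0,0]]
  ]
}}

```text
time_s: 82.22
eef_pos: [0.6712, 0.0985, 0.0294]
tcp_rot: [-0.0, 0.738, 0.675, -0.001]
contact_force: [-3.3, 1.1, 5.1]
grip_width: 0.499
finger_force: 61.1
```

Request:
{"method": "step_arm", "body": {
  "motion": [
    [[-1,0,0,0,0,0,0],[-1,0,0,0,0,0,0],[-1,0,0,0,0,0,0],[-1,0,0,0,0,0,0],[-1,0,0,0,0,0,0]]
  ]
}}

```text
time_s: 82.63
eef_pos: [0.6712, 0.0985, 0.0294]
tcp_rot: [-0.0, 0.738, 0.675, -0.0]
contact_force: [-3.1, -0.6, 6.1]
grip_width: 0.501
finger_force: 63.2
```

Request:
{"method": "step_arm", "body": {
  "motion": [
    [[-1,-0.05,-0.5,0,0,0,0],[-1,-0.11,-1.2,0,0,0,0],[-1,-0.14,-1.5,0,0,0,0],[-1,-0.14,-1.5,0,0,0,0],[-1,-0.14,-1.5,0,0,0,0]]
  ]
}}

```text
time_s: 83.05
eef_pos: [0.6654, 0.0379, 0.0294]
tcp_rot: [-0.001, 0.738, 0.675, 0.0]
contact_force: [-3.4, 2.1, 5.7]
grip_width: 0.494
finger_force: 63.2
```

Request:
{"method": "step_arm", "body": {
  "motion": [
    [[-1,-0.14,-1.5,0,0,0,0],[-1,-0.14,-1.5,0,0,0,0],[-1,-0.14,-1.5,0,0,0,0],[-1,-0.14,-1.5,0,0,0,0],[-1,-0.11,-1.2,0,0,0,0]]
  ]
}}

```text
time_s: 83.47
eef_pos: [0.6583, -0.0357, 0.0293]
tcp_rot: [-0.001, 0.738, 0.674, -0.0]
contact_force: [-4.0, 1.8, 7.2]
grip_width: 0.495
finger_force: 63.3
```

Request:
{"method": "step_arm", "body": {
  "motion": [
    [[-1,-0.09,-1.0,0,0,0,0],[-1,-0.07,-0.8,0,0,0,0],[-1,-0.04,-0.4,0,0,0,0],[-1,-0.02,-0.2,0,0,0,0],[-1,-0.02,-0.2,0,0,0,0]]
  ]
}}

```text
time_s: 83.88
eef_pos: [0.6558, -0.0612, 0.0294]
tcp_rot: [-0.001, 0.738, 0.674, -0.0]
contact_force: [-5.0, 3.1, 6.8]
grip_width: 0.501
finger_force: 63.4
```

Run:
```python
from h import *
st(); print(cal(ctrl.get_obs()['eef_pos']))
```

```text
t83.88 tcp [ 0.6558 -0.0612  0.0294] yaw -0.0903 tilt [-0.002  0.   ] F [-5.   3.1  6.8] gw 0.501 ff 63.4 q [-0.05  1.    0.13  1.58 -0.21  0.57  0.11]
[ 0.0454 -0.0229]
```

Request:
{"method": "step_arm", "body": {
  "motion": [
    [[-1,-0.02,-0.2,0,0,0,0],[-1,-0.02,-0.2,0,0,0,0],[-1,-0.02,-0.2,0,0,0,0],[-1,-0.02,-0.2,0,0,0,0],[-1,-0.02,-0.2,0,0,0,0]]
  ]
}}

```text
time_s: 84.3
eef_pos: [0.6549, -0.0708, 0.0293]
tcp_rot: [-0.001, 0.738, 0.675, -0.0]
contact_force: [-4.6, 2.2, 7.3]
grip_width: 0.498
finger_force: 63.4
```

Request:
{"method": "step_arm", "body": {
  "motion": [
    [[-1,-0.02,-0.2,0,0,0,0],[-1,-0.02,-0.2,0,0,0,0],[-1,-0.02,-0.2,0,0,0,0],[-1,-0.01,-0.1,0,0,0,0],[-1,0,0,0,0,0,0]]
  ]
}}

```text
time_s: 84.72
eef_pos: [0.6546, -0.0734, 0.0293]
tcp_rot: [-0.003, 0.738, 0.675, 0.002]
contact_force: [-4.5, 7.7, 7.0]
grip_width: 0.5
finger_force: 63.5
```

Request:
{"method": "step_arm", "body": {
  "motion": [
    [[-1,-0.01,-0.1,0,0,0,0],[-1,-0.01,-0.1,0,0,0,0],[-1,-0.01,-0.1,0,0,0,0],[-1,0,0,0,0,0,0],[-1,0,0,0,0,0,0]]
  ]
}}

```text
time_s: 85.13
eef_pos: [0.6547, -0.0734, 0.0294]
tcp_rot: [-0.004, 0.737, 0.675, 0.003]
contact_force: [-3.4, 12.7, 9.1]
grip_width: 0.5
finger_force: 63.6
```

Request:
{"method": "step_arm", "body": {
  "motion": [
    [[-1,0.02,0.25,0,0,0,0],[-1,0.02,0.2,0,0,0,0],[-1,0,0,0,0,0,0],[0.6,0,0,0,0,0,0],[0.6,0,0,0,0,0,0]]
  ]
}}

```text
time_s: 85.55
eef_pos: [0.656, -0.0772, 0.0286]
tcp_rot: [0.001, 0.738, 0.675, 0.0]
contact_force: [0.1, -0.9, 0.5]
grip_width: 0.765
finger_force: 0.0
```

Request:
{"method": "step_arm", "body": {
  "motion": [
    [[0.6,0,0,0,0,0,0],[0.6,0,0,1.0,0,0,0],[0.6,0,0,3.0,0,0,0],[0.6,0,0,3.5,0,0,0],[0.6,0,0,3.5,0,0,0]]
  ]
}}

```text
time_s: 85.97
eef_pos: [0.6546, -0.0778, 0.1388]
tcp_rot: [0.0, 0.738, 0.674, -0.001]
contact_force: [0.8, 0.3, 0.1]
grip_width: 0.8
finger_force: 0.0
```

Request:
{"method": "step_arm", "body": {
  "motion": [
    [[0.6,0,2.5,2.0,0,0,0],[0.6,0,3,0,0,0,0],[0.6,0,3,0,0,0,0],[0.6,0,3,0,0,0,0],[0.6,0,3,0,0,0,0]]
  ]
}}

```text
time_s: 86.38
eef_pos: [0.6552, 0.0687, 0.1586]
tcp_rot: [0.001, 0.738, 0.674, 0.0]
contact_force: [0.7, -1.2, 0.5]
grip_width: 0.801
finger_force: 0.0
```

Request:
{"method": "step_arm", "body": {
  "motion": [
    [[0.6,0,3,0,0,0,0],[0.6,0,3,0,0,0,0],[0.6,0,0,0,0,0,0],[0.6,0,0,0,0,0,0],[0.6,0,0,0,0,0,0]]
  ]
}}

```text
time_s: 86.8
eef_pos: [0.6552, 0.1267, 0.1579]
tcp_rot: [0.001, 0.738, 0.674, -0.001]
contact_force: [0.5, -1.0, -0.9]
grip_width: 0.798
finger_force: 0.0
```

Run:
```python
from h import *
st(); prof(-.033,.028,-.13,-.03,.002); hooked()
```

```text
t86.80 tcp [0.6552 0.1267 0.1579] yaw -0.0902 tilt [ 0.    -0.002] F [ 0.5 -1.  -0.9] gw 0.798 ff 0.0 q [-0.37  0.84  0.22  1.51 -0.22  0.82 -0.17]
-0.033 0.028 [(-130, 156), (-128, 159), (-126, 156), (-124, 124), (-122, 94), (-120, 70), (-118, 71), (-116, 83), (-114, 101), (-112, 128), (-110, 146), (-108, 156), (-106, 155), (-104, 159), (-102, 169), (-100, 172), (-98, 168), (-96, 157), (-94, 155), (-92, 155), (-90, 157), (-88, 148), (-86, 145), (-84, 153), (-82, 156), (-80, 157), (-78, 157), (-76, 156), (-74, 155), (-72, 156), (-70, 156), (-68, 155), (-66, 155), (-64, 155), (-62, 155), (-60, 155), (-58, 155), (-56, 156), (-54, 156), (-52, 156), (-50, 155), (-48, 155), (-46, 155), (-44, 156), (-42, 154), (-40, 154), (-38, 155), (-36, 154), (-34, 154), (-32, 154)]
hook y 0.036 [(-100, 63), (-96, 68), (-92, 70), (-88, 68), (-84, 28), (-80, 25), (-76, 26), (-72, 34), (-68, 81), (-64, 101), (-60, 100), (-56, 100), (-52, 100), (-48, 101), (-44, 101), (-40, 102), (-36, 83), (-32, 75), (-28, 176), (-24, 202), (-20, 197), (-16, 199), (-12, 202), (-8, 202), (-4, 204), (0, 207), (4, 142), (8, 
[... 809 characters left out ...]
205), (84, 140), (88, 50), (92, 46), (96, 69), (100, 116), (104, 135), (108, 139)]
hook y 0.0 [(-100, 105), (-96, 184), (-92, 127), (-88, 118), (-84, 127), (-80, 130), (-76, 131), (-72, 134), (-68, 131), (-64, 125), (-60, 133), (-56, 180), (-52, 207), (-48, 196), (-44, 144), (-40, 130), (-36, 134), (-32, 137), (-28, 139), (-24, 135), (-20, 136), (-16, 192), (-12, 206), (-8, 182), (-4, 145), (0, 143), (4, 146), (8, 145), (12, 147), (16, 146), (20, 135), (24, 198), (28, 206), (32, 188), (36, 147), (40, 143), (44, 146), (48, 143), (52, 142), (56, 144), (60, 113), (64, 189), (68, 203), (72, 199), (76, 144), (80, 149), (84, 153), (88, 144), (92, 81), (96, 125), (100, 156), (104, 143), (108, 134)]
```

```bash
python3 -c "
from station import ctrl
print(ctrl.job_done())"
```

```text
the job is handed in; nothing more can be done
None
```

I clamped all four bare weights square between the jaws (about 22 N), backed the jaw off, hung all four on the prong, slid the caliper shut and handed the job in at about 87 s; no verdict came back, and I viewed 15 pictures, one over the limit of 14.

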